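# Load the counter's sample slide with the tongs

### The job

Get the gamma counter's sample slide ready for a count: first run the empty carriage slowly through its full travel, all the way into the box and then all the way back out, to feel for sticky spots. Then, with the tongs and never with the gripper itself, stand each dotted source that is out on the bench upright in the carriage pocket with the same number of dots, weakest first (one dot, then two, and so on; some may be missing, and their pockets stay empty). Finish by standing the tongs back in their stand and sliding the loaded carriage slowly fully home into the box; leave the grey-capped blank jar and everything else on the bench where it is.

Things in the scene. Friction and masses are not known exactly. Their poses are not given: they have to be found in the camera images.
- counter: Gamma counter with sample slide, fixed. Frame on the bench on the slide's centre line: z up, +y along the slide into the white-topped shield box. Base plate 90 mm wide, 12 mm thick, y -305 to +362 mm. The box: x -65 to +152 mm (4 mm high flange to -85 mm), y +88 to +364 mm, top 153 mm up (caps to 165 mm); mouth in its -y face 102 mm wide, up to 110 mm above the bench.
- carriage (a joint): Carriage travel along the counter's +y, m: 0 = fully out (all pockets in the open), 0.280 = fully home in the box; end stops at both, no spring, about 2 N friction. Black plate 74 mm wide, 258 mm long, top 44 mm above the bench, five round pockets in a row; a draw bar 24 mm wide (top 36 mm up) leads from its -y end to the knob.
- knob (a point): On the axis of the carriage's upright black draw knob (cylinder 20 mm in diameter, from 36 to 72 mm above the bench), 54 mm above the bench. Moves with the carriage; fully home it is still 76 mm clear of the box's face.
- tongs_stand: Steel stand, fixed, that holds the tongs upright: open-topped box 43 mm (x) by 92 mm (y), 65 mm high, walls and floor 5 mm, so the well is 33 x 82 mm. Origin: centre of its underside on the bench. z up. The tongs stand in it with their y along its y, either way round.
- tongs_grip (a point): Point midway between the blue grip pads of steel spring tongs (160 mm long, about 90 g), used upright, jaws down, squeezed from above: 115 mm above the jaws' lower edges, 45 mm below the top; 120 mm above the bench in the stand. z up along the tongs; the arms close along y. Pads face +y and -y, 20 mm wide (x), 34 mm tall; 44 mm over the pads when free.
- tongs_bow (a point): Top of the tongs' bow, 45 mm above the grip point. The tongs spring open: over the pads 44 mm free, 38.6 mm closed on a source, 37.2 mm shut empty; squeeze needed 4 N, 9 N and 10.5 N. Eased to between 40 and 43 mm they let the source go but stay held by their own spring; opened past 44 mm they drop. Jaws move 3.7 times as far as the pads.
- tongs_jaws (a point): Midpoint between the jaws, half-way up them, 107 mm straight below the grip point, same frame. Two rubber V-jaws, each 27 mm wide (x) and 16 mm tall, closing along y; over their backs about 71 mm free, 51 mm on a source. Free, they clear a 34 mm source by 10 mm on each side; at 41.5 mm over the pads, by 5 mm.
- source_1_mid (a point): Centre of sealed source 1 (may be absent): white plastic jar with a green cap bearing one dot, 34 mm in diameter, 50 mm high, about 80 g, standing upright on the bench at the start. Half-way up, 25 mm above its underside; z along the jar, up when it stands. 1 of 5 in strength, 1 the weakest.
- source_2_mid (a point): Centre of sealed source 2 (may be absent): white plastic jar with a blue cap bearing two dots, 34 mm in diameter, 50 mm high, about 80 g, standing upright on the bench at the start. Half-way up, 25 mm above its underside; z along the jar, up when it stands. 2 of 5 in strength, 1 the weakest.
- source_3_mid (a point): Centre of sealed source 3 (may be absent): white plastic jar with a yellow cap bearing three dots, 34 mm in diameter, 50 mm high, about 80 g, standing upright on the bench at the start. Half-way up, 25 mm above its underside; z along the jar, up when it stands. 3 of 5 in strength, 1 the weakest.
- source_4_mid (a point): Centre of sealed source 4 (may be absent): white plastic jar with a orange cap bearing four dots, 34 mm in diameter, 50 mm high, about 80 g, standing upright on the bench at the start. Half-way up, 25 mm above its underside; z along the jar, up when it stands. 4 of 5 in strength, 1 the weakest.
- source_5_mid (a point): Centre of sealed source 5 (may be absent): white plastic jar with a red cap bearing five dots, 34 mm in diameter, 50 mm high, about 80 g, standing upright on the bench at the start. Half-way up, 25 mm above its underside; z along the jar, up when it stands. 5 of 5 in strength, 1 the weakest.
- pocket_1 (a point): Centre of the floor of pocket 1 in the carriage, marked with one green dot on the plate at both sides: round, 42 mm in diameter, 12 mm deep, its floor 32 mm above the bench; pockets 50 mm apart along the slide, pocket 5 nearest the box. Frame as the counter's; moves with the carriage.
- pocket_2 (a point): Centre of the floor of pocket 2 in the carriage, marked with two blue dots on the plate at both sides: round, 42 mm in diameter, 12 mm deep, its floor 32 mm above the bench; pockets 50 mm apart along the slide, pocket 5 nearest the box. Frame as the counter's; moves with the carriage.
- pocket_3 (a point): Centre of the floor of pocket 3 in the carriage, marked with three yellow dots on the plate at both sides: round, 42 mm in diameter, 12 mm deep, its floor 32 mm above the bench; pockets 50 mm apart along the slide, pocket 5 nearest the box. Frame as the counter's; moves with the carriage.
- pocket_4 (a point): Centre of the floor of pocket 4 in the carriage, marked with four orange dots on the plate at both sides: round, 42 mm in diameter, 12 mm deep, its floor 32 mm above the bench; pockets 50 mm apart along the slide, pocket 5 nearest the box. Frame as the counter's; moves with the carriage.
- pocket_5 (a point): Centre of the floor of pocket 5 in the carriage, marked with five red dots on the plate at both sides: round, 42 mm in diameter, 12 mm deep, its floor 32 mm above the bench; pockets 50 mm apart along the slide, pocket 5 nearest the box. Frame as the counter's; moves with the carriage.
- blank_mid (a point): Centre of a blank jar of the same shape as the sources (34 mm in diameter, 50 mm high) with a plain grey cap and no dots, standing among them; not wanted, to be left.
- survey_meter: Bystander: yellow survey meter 100 x 75 x 45 mm (origin under its centre), to be left.
- multimeter: Bystander: orange multimeter 170 x 85 x 35 mm (origin under its centre), to be left.
- calculator: Bystander: black calculator 130 x 70 x 14 mm (origin under its centre), to be left.
- screwdriver: Bystander: screwdriver 160 mm long lying along its x, to be left.
- mug: Bystander: blue mug 76 mm across, 90 mm high (origin under its centre), to be left.
- pen: Bystander: blue pen 130 mm long lying on the bench, to be left.
Not all that is in view belongs to the job. Leave any yellow look-alike of the part that bears tongs_grip alone.

How it is judged:
On the way, in this order (a step that is already met when the one before it is completed fails the run):
1. the empty carriage has been pushed fully home into the box (value of joint carriage above 0.275 m), for 0.1 s.
2. the carriage has been drawn back fully out (value of joint carriage below 0.005 m), for 0.1 s.
3. source 1 stands in pocket 1 (x of source_1_mid in the frame of pocket_1 between -0.007 and 0.007 m and y of source_1_mid in the frame of pocket_1 between -0.007 and 0.007 m and z of source_1_mid in the frame of pocket_1 between 0.021 and 0.029 m and angle between source_1_mid's own z axis and vertical below 0.15 rad), for 0.2 s.
4. source 2 stands in pocket 2 (x of source_2_mid in the frame of pocket_2 between -0.007 and 0.007 m and y of source_2_mid in the frame of pocket_2 between -0.007 and 0.007 m and z of source_2_mid in the frame of pocket_2 between 0.021 and 0.029 m and angle between source_2_mid's own z axis and vertical below 0.15 rad), for 0.2 s.
5. source 3 stands in pocket 3 (x of source_3_mid in the frame of pocket_3 between -0.007 and 0.007 m and y of source_3_mid in the frame of pocket_3 between -0.007 and 0.007 m and z of source_3_mid in the frame of pocket_3 between 0.021 and 0.029 m and angle between source_3_mid's own z axis and vertical below 0.15 rad), for 0.2 s.
6. source 4 stands in pocket 4 (x of source_4_mid in the frame of pocket_4 between -0.007 and 0.007 m and y of source_4_mid in the frame of pocket_4 between -0.007 and 0.007 m and z of source_4_mid in the frame of pocket_4 between 0.021 and 0.029 m and angle between source_4_mid's own z axis and vertical below 0.15 rad), for 0.2 s.
7. source 5 stands in pocket 5 (x of source_5_mid in the frame of pocket_5 between -0.007 and 0.007 m and y of source_5_mid in the frame of pocket_5 between -0.007 and 0.007 m and z of source_5_mid in the frame of pocket_5 between 0.021 and 0.029 m and angle between source_5_mid's own z axis and vertical below 0.15 rad), for 0.2 s.
At the end, for the whole second after the job is handed in: Each source present stands upright (0.15 rad) on the floor of its own pocket (7 mm), the carriage is fully home (5 mm) and at rest, and the tongs stand in their stand, upright (0.3 rad), grip point within 35 mm of its centre line and 108 to 130 mm up, at rest (all of step 3 and all of step 4 and all of step 5 and all of step 6 and all of step 7 and horizontal distance between tongs_grip and tongs_stand below 0.035 m and angle between tongs_grip's own z axis and vertical below 0.3 rad and z of tongs_grip in the frame of tongs_stand between 0.108 and 0.13 m and value of joint carriage above 0.275 m and velocity of joint carriage between -0.01 and 0.01 m/s and linear speed of tongs below 0.02 m/s); the robot touches nothing.
It fails at once if a source was touched with the gripper or arm instead of the tongs (contact force between any of the fingers, the arm and source_1 above 0.5 N or contact force between any of the fingers, the arm and source_2 above 0.5 N or contact force between any of the fingers, the arm and source_3 above 0.5 N or contact force between any of the fingers, the arm and source_4 above 0.5 N or contact force between any of the fingers, the arm and source_5 above 0.5 N).
It fails at once if the carriage was driven faster than 0.25 m/s (velocity of joint carriage above 0.25 m/s or velocity of joint carriage below -0.25 m/s).
It fails at once if a bystander was shifted by more than 40 mm (distance of any of blank_mid, survey_meter, multimeter, calculator, screwdriver, mug, pen from where it was at the start of the episode above 0.04 m).
Of source_1, source_2, source_3, source_4, source_5 only 3 to 5 are there at a start; the rules pass over those that are not, and their reading is None.
At some moment in a run one of source_1, source_2, source_3, source_4, source_5 may be knocked a few centimetres aside while the robot is not near it.
It also fails if it takes over 208 s, if anything falls off the work surface, if the arm or the gripper's body presses on something with over 40 N, if the wrist force passes 120 N, or if a joint passes its speed limit or range.

### The arm

A 7-joint arm with a two-finger parallel gripper is mounted at the origin on the work surface. World frame = base frame: x ahead of the robot, y to its left, z up, the work surface at z = 0. Lengths are in m, angles in rad, forces in N, time in s.
With the tool pointing down it reaches from about 0.4 to 0.9 m from the base axis. Payload 5.5 kg.
Tool frame: the origin (TCP) lies midway between the tips of the shut fingers; the grasp point (between the pads) lies 19 mm behind it (hold_point_z is the distance from the TCP to the grasp point, in m); z points along the fingers, y is the line along which they close (so a half turn about z gives the same grasp; the last joint's range is limited). The gripper opens to 92 mm and grips with 3 to 60 N. Pads are 19 mm wide; open, the fingers measure 130 mm over their backs; the gripper's body (75 mm by 190 mm) begins 47 mm behind the grasp point.
Start: joints at [-0.857, 0.501, -0.427, 1.55, 0.221, 1.138, -0.21], TCP at [0.283, 0.585, 0.227] pointing down, gripper open.
Joint ranges: [-2.88, 2.88], [-0.31, 2.03], [-1.54, 1.56], [0.2, 2.42], [-1.41, 4.55], [0.19, 2.02], [-2.57, 2.57]. Speed limits (rad/s): [2.57, 2.57, 3.14, 3.14, 3.14, 3.14, 3.14].

### API

Orientations are given as a 3x3 rotation matrix whose columns are the frame's x, y, z axes.
In Python, from plant import state, capture, sign_off, hold_point_z gives the robot as it stands. The module is installed in compiled form; this text tells all that it offers.
- The arm moves only by the tool servo_tool, never from a script. Its argument "targets" is a list of rows, each a list of 7 numbers: the closure in counts, from 0 (fully open) to 255 (shut), then the shift along the tool's x, y, z in m, then the turn, a rotation vector about the tool's x, y, z in degrees. A call has 1 to 5 rows; each row shifts and turns the commanded pose from where the row before left it, along the tool's axes as they then stand; what a row does not reach is not made up. A row lasts 1/12 s, in which the tool goes at most 41.7 mm and 7.16 degrees, less where a joint would pass 70% of its speed; a pose out of reach is approached as far as the arm can. A call is refused whole if a number of a shift passes 0.0417 or a number of a turn 7.16, either way. A call with a gripper value outside its range is refused whole. The fingers move at their own pace and stop on an object; the grip force is fixed at half the most. Time passes only in rows, so rows that do not move let the fingers close. It gives the time, the measured TCP pose, the force, the opening and the grip force at its end, in the units of the state.
- state(): the state, without advancing time (a new reading comes with each control period).
- capture(name): name is "scene" or "top"; returns a dict with "image" (400x640x3 uint8, blue, green, red), "fx", "fy", "cx", "cy" (pixels), "extrinsics" (4x4, takes a point from world to camera coordinates). Camera axes: x right, y down, z forward; pixel columns grow to the right and rows downward; lengths in m; the calibration is good to about 2 mm. A picture is of the moment at which its call begins. There is no depth.
- sign_off(): hands the job in; it is judged then, once.
The state is a dict: "time_s": time; "joints": joint angles; "joint_vel": joint speeds; "joint_torque": joint torques, N m; "eef_pos": TCP position; "tcp_rot": TCP orientation; "contact_force": force on the tool from outside, world axes, zero at the start; "ft_torque": the same for the moment, N m; "gripper_width": finger opening in m; "finger_force": force on a finger pad.
Only numpy, scipy, OpenCV 4.12 (cv2) and the standard library are available. Lean on these libraries where they do the work, as an engineer would, in place of code of your own. Each camera call takes 0.05 s, during which the arm holds its last target. There are 200 camera calls.

## Working session

There is one attempt and no reset: what is moved stays moved. The work goes in short steps, Python scripts to look and compute and a tool call to move; the robot and the scene stay as the last step left them, time stands still between calls to the robot, and variables do not carry over. Pictures are saved under pics/ and viewed, at most 14 in all, crops included, and the job is handed in when it is done.

Besides the shell and the picture viewer there is one more tool, called after ">>>" by a JSON object that holds its "fn" and its "kwargs", one argument or row to a line. servo_tool: Moves the arm, as the interface text tells. Its arguments: {"type":"object","properties":{"targets":{"type":"array"}},"required":["targets"]}

```bash
mkdir -p pics; cat > h.py <<'E'
import numpy as np, cv2
from plant import state, capture, sign_off, hold_point_z
def cap(n, f=None):
    c=capture(n)
    if f: cv2.imwrite('pics/'+f,c['image'])
    return c
def ray(c,u,v):
    E=np.array(c['extrinsics']);R=E[:3,:3];t=E[:3,3]
    return -R.T@t, R.T@np.array([(u-c['cx'])/c['fx'],(v-c['cy'])/c['fy'],1])
def onz(c,u,v,z):
    o,d=ray(c,u,v); return o+d*(z-o[2])/d[2]
def proj(c,p):
    E=np.array(c['extrinsics']);q=E[:3,:3]@np.array(p)+E[:3,3]
    return q[0]/q[2]*c['fx']+c['cx'],q[1]/q[2]*c['fy']+c['cy']
E
python3 - <<'E'
from h import *
a=cap('top','top0.png');b=cap('scene','scene0.png')
for c in(a,b): print(ray(c,320,200),c['fx'])
s=state();print(s,hold_point_z)
E
```

```text
(array([0.18615317, 0.06544384, 1.64027171]), array([ 0.16669014,  0.0158774 , -0.98613669])) 410.14619345901974
(array([1.24392866, 0.56144722, 1.02471445]), array([-0.60925026, -0.37953041, -0.69640276])) 413.2449793006863
{'time_s': 0.1, 'joints': array([-0.85680151,  0.50173978, -0.42683777,  1.55134819,  0.22082917,
        1.13829675, -0.21028534]), 'joint_vel': array([-0.00126013, -0.00022061,  0.00191929, -0.00489129, -0.00200479,
        0.0005097 ,  0.00079904]), 'joint_torque': array([-1.11431946e-02, -5.67865634e+01, -5.83844304e+00, -2.79912722e+01,
       -6.90114149e-02,  2.39780126e-02,  3.48967660e-05]), 'eef_pos': array([0.28294472, 0.58448624, 0.22579258]), 'tcp_rot': array([[-9.00145665e-01,  4.35588281e-01, -7.94629785e-04],
       [ 4.35589003e-01,  9.00144355e-01, -1.53647256e-03],
       [ 4.60120727e-05, -1.72918111e-03, -9.99998504e-01]]), 'contact_force': array([-0.80031422,  0.76617734,  0.42768504]), 'ft_torque': array([-0.02782155,  0.04442073, -0.03785512]), 'finger_force': 0.0, 'gripper_width': 0.09150453278860433} 0.0188
```

View pics/top0.png

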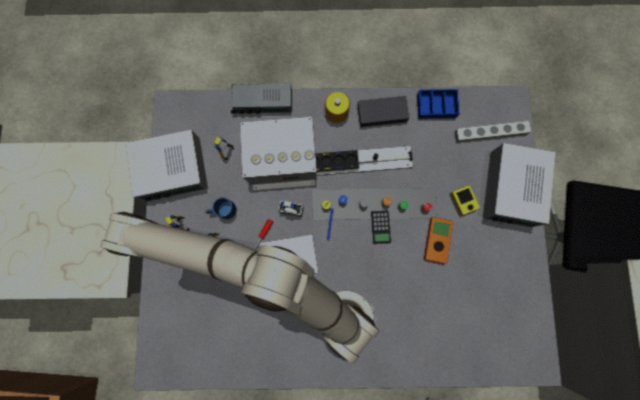

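View pics/scene0.png

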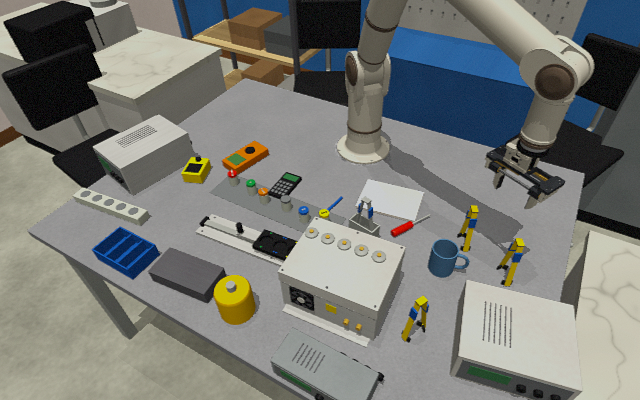

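```bash
python3 - <<'E'
import cv2
a=cv2.imread('pics/top0.png')[110:250,230:440];cv2.imwrite('pics/topc.png',cv2.resize(a,None,fx=3.8,fy=3.8,interpolation=cv2.INTER_CUBIC))
a=cv2.imread('pics/scene0.png')[160:310,190:390];cv2.imwrite('pics/scenec.png',cv2.resize(a,None,fx=4,fy=4,interpolation=cv2.INTER_CUBIC))
E
```

```text
(no output)
```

View pics/topc.png

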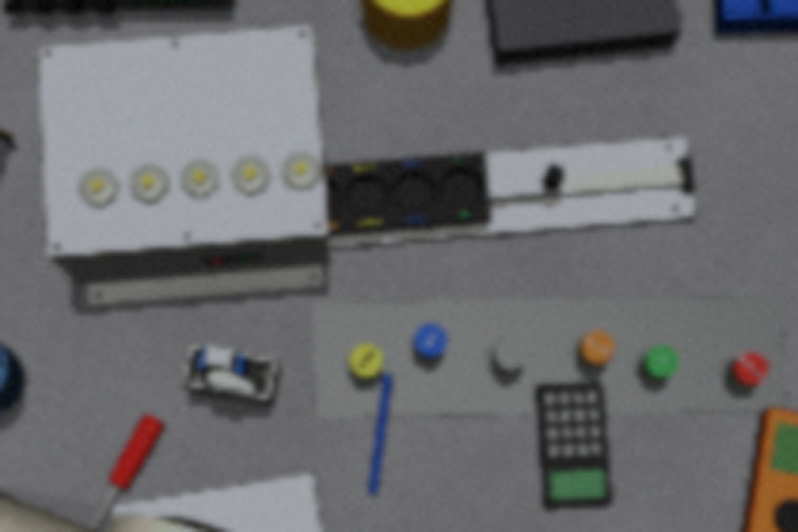

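View pics/scenec.png

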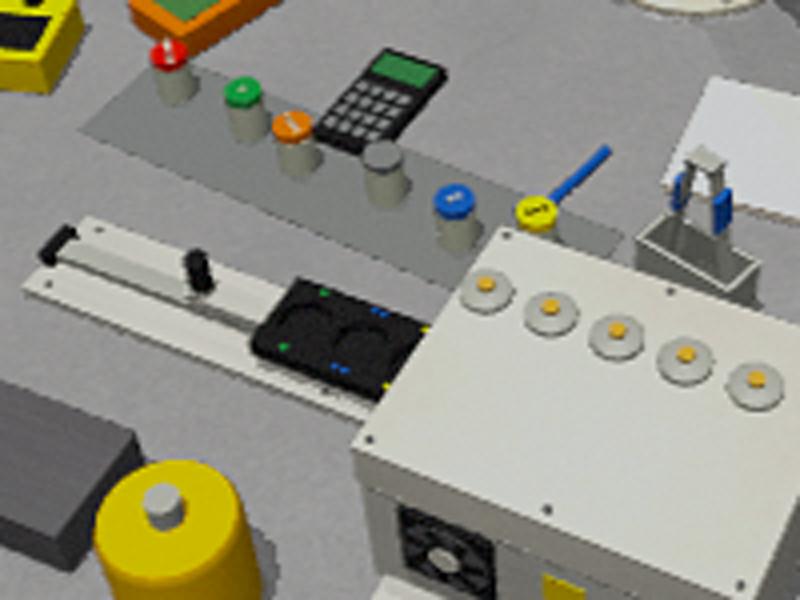

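```bash
cat >> h.py <<'E'
COL={'1g':(50,75,110,60),'2b':(105,125,130,80),'3y':(22,35,120,90),'4o':(9,17,150,110),'5r':(175,5,140,90)}
def blobs(img,key,amin=12,roi=None):
    h0,h1,s,v=COL[key];H=cv2.cvtColor(img,cv2.COLOR_BGR2HSV)
    hh=H[...,0];m=((hh>=h0)&(hh<=h1)) if h0<h1 else ((hh>=h0)|(hh<=h1))
    m=(m&(H[...,1]>s)&(H[...,2]>v)).astype(np.uint8)
    if roi: z=np.zeros_like(m);u0,v0,u1,v1=roi;z[v0:v1,u0:u1]=1;m*=z
    n,l,st,ce=cv2.connectedComponentsWithStats(m)
    return [(round(ce[i][0],1),round(ce[i][1],1),int(st[i][4])) for i in range(1,n) if st[i][4]>=amin]
def tri(c1,p1,c2,p2):
    o1,d1=ray(c1,*p1);o2,d2=ray(c2,*p2)
    A=np.stack([d1,-d2],1);t=np.linalg.lstsq(A,o2-o1,rcond=None)[0]
    P,Q=o1+t[0]*d1,o2+t[1]*d2
    return (P+Q)/2,np.linalg.norm(P-Q)
E
python3 - <<'E'
from h import *
np.set_printoptions(precision=4,suppress=True)
a=cap('top');b=cap('scene')
for k in COL:
    A=blobs(a['image'],k,8,(310,185,440,225));B=blobs(b['image'],k,8,(215,160,350,230))
    print(k,A,B,[onz(a,*x[:2],.048)[:2] for x in A],[onz(b,*x[:2],.046)[:2] for x in B])
print('pads',blobs(a['image'],'2b',3,(275,195,310,222)),blobs(b['image'],'2b',3,(350,195,380,220)))
T=lambda u,v:((u+.5)/3.8-.5+230,(v+.5)/3.8-.5+110)
S=lambda u,v:((u+.5)/4-.5+190,(v+.5)/4-.5+160)
loc=[];w=[]
def fit(L,W):
    L=np.array(L)[:,:2];W=np.array(W)[:,:2];lc,wc=L.mean(0),W.mean(0)
    U,_,Vt=np.linalg.svd((L-lc).T@(W-wc));R=(U@Vt).T
    t=wc-R@lc;r=(L@R.T+t-W)*1000
    return R,t,r
pts=[(688,138,.045,-.305,.012),(692,216,-.045,-.305,.012),(40,50,.152,.364,.153),(313,27,.152,.088,.153),(327,235,-.065,.088,.153),(50,255,-.065,.364,.153)]
R,t,r=fit([p[2:4] for p in pts],[onz(a,*T(*p[:2]),p[4]) for p in pts]);print('counter top',np.degrees(np.arctan2(R[1,0],R[0,0])),t);print(r)
pts2=[(88,217,-.045,-.305,.012),(25,288,.045,-.305,.012),(505,228,-.065,.088,.153),(355,448,.152,.088,.153)]
R,t,r=fit([p[2:4] for p in pts2],[onz(b,*S(*p[:2]),p[4]) for p in pts2]);print('counter scene',np.degrees(np.arctan2(R[1,0],R[0,0])),t);print(r)
print('knobtop',onz(a,*T(555,168),.072),onz(b,*S(193,256),.072))
print('bow',onz(a,*T(217,357),.165),onz(b,*S(707,157),.165))
print('stand rim top',[onz(a,*T(*p),.065)[:2] for p in [(190,343),(279,352),(273,405),(186,392)]])
print('stand rim scene',[onz(b,*S(*p),.065)[:2] for p in [(636,238),(760,262),(708,290)]])
E
```

```text
1g [(np.float64(403.4), np.float64(205.2), 48)] [(np.float64(235.9), np.float64(161.2), 41), (np.float64(290.5), np.float64(177.1), 82), (np.float64(250.3), np.float64(182.7), 56)] [array([ 0.4307, -0.2359])] [array([ 0.3578, -0.3584]), array([ 0.3361, -0.1256]), array([ 0.4301, -0.2355])]
2b [(np.float64(342.8), np.float64(199.4), 50), (np.float64(330.6), np.float64(216.5), 27)] [(np.float64(334.2), np.float64(203.6), 43), (np.float64(303.2), np.float64(210.1), 66)] [array([0.4566, 0.0013]), array([0.3894, 0.0502])] [array([0.3799, 0.0789]), array([0.456 , 0.0033])]
3y [(np.float64(325.9), np.float64(204.8), 49)] [(np.float64(323.7), np.float64(213.2), 76)] [array([0.4359, 0.0681])] [array([0.4357, 0.0702])]
4o [(np.float64(387.8), np.float64(199.0), 10), (np.float64(385.5), np.float64(202.6), 17), (np.float64(434.3), np.float64(220.2), 32)] [(np.float64(234.0), np.float64(164.7), 151), (np.float64(262.5), np.float64(191.7), 55)] [array([ 0.4561, -0.1757]), array([ 0.4419, -0.1662]), array([ 0.3702, -0.3534])] [array([ 0.3777, -0.3515]), array([ 0.4477, -0.1692])]
5r [(np.float64(42
[... 168 characters left out ...]
5.5), 8)] [(np.float64(358.8), np.float64(207.5), 8), (np.float64(370.4), np.float64(212.0), 38)]
counter top 4.090434374403407 [0.6168 0.0192]
[[ 0.605   2.3396]
 [-2.019  -4.1117]
 [ 2.5115  1.6371]
 [ 1.4651  0.6452]
 [ 0.1836 -2.219 ]
 [-2.7461  1.7088]]
counter scene 4.026677305702053 [0.6169 0.0266]
[[-0.9528  1.8166]
 [ 1.1935 -0.3007]
 [-1.1078 -0.9692]
 [ 0.8672 -0.5466]]
knobtop [ 0.6338 -0.1313  0.072 ] [ 0.6259 -0.131   0.072 ]
bow [0.4238 0.2105 0.165 ] [0.4214 0.2122 0.165 ]
stand rim top [array([0.4547, 0.2481]), array([0.4443, 0.1568]), array([0.3897, 0.163 ]), array([0.4041, 0.2517])]
stand rim scene [array([0.4362, 0.1624]), array([0.4126, 0.2592]), array([0.4583, 0.2362])]
```

The steel tongs with blue pads stand at top-crop (232,372), scene-crop (705,190), in the grey stand. The three yellow ones at scene (470,228), (514,262) and (416,318) are look-alikes to leave. All five coloured caps and the grey blank are present. The carriage starts part-way in, with its knob at about world (0.628,-0.131).

```bash
cat >> h.py <<'E'
from scipy.linalg import logm,expm
from scipy.spatial.transform import Rotation as Ro
np.set_printoptions(precision=4,suppress=True)
YAW=4.06; C0=np.array([.6168,.0225])
def cw(x,y):
    c,s=np.cos(np.radians(YAW)),np.sin(np.radians(YAW)); return C0+np.array([c*x-s*y,s*x+c*y])
def plan(pos,psi,step=.035,n=None,frm=None):
    s=state();A=np.eye(4);A[:3,:3]=s['tcp_rot'];A[:3,3]=s['eef_pos']
    if frm is not None: A=frm
    p=np.radians(psi);B=np.eye(4)
    B[:3,:3]=np.array([[-np.sin(p),np.cos(p),0],[np.cos(p),np.sin(p),0],[0,0,-1]]);B[:3,3]=pos
    T=np.linalg.inv(A)@B
    w=Ro.from_matrix(T[:3,:3]).magnitude()
    n=n or int(max(1,np.ceil(np.linalg.norm(T[:3,3])*1.05/step),np.ceil(np.degrees(w)/6)))
    L=np.real(expm(logm(T)/n));r=Ro.from_matrix(L[:3,:3]).as_rotvec(degrees=True)
    print(n,'rows of',[round(float(x),4) for x in L[:3,3]],[round(float(x),2) for x in r]);return B
def st():
    s=state();y=s['tcp_rot'][:,1];print('t%.2f'%s['time_s'],'pos',s['eef_pos'],'psi %.1f'%np.degrees(np.arctan2(y[1],y[0])),'tilt',s['tcp_rot'][:2,2],'w %.4f F'%s['gripper_width'],s['contact_force'],s['finger_force'])
E
python3 - <<'E'
from h import *
st();k=[.628,-.131]
B=plan([*k,.25],4);plan([*k,.045],4,frm=B)
E
```

```text
t0.20 pos [0.283  0.5847 0.2261] psi 64.2 tilt [-0.0006 -0.001 ] w 0.0918 F [-0.3859 -0.0174 -0.7468] 0.0
24 rows of [-0.0342, -0.0058, -0.001] [-0.0, 0.0, 2.51]
7 rows of [0.0, 0.0, 0.0293] [0.0, 0.0, -0.0]
```

>>> {"fn": "servo_tool", "kwargs": {
  "targets": [
    [0, -0.0342, -0.0058, -0.001, 0, 0, 2.51],
    [0, -0.0342, -0.0058, -0.001, 0, 0, 2.51],
    [0, -0.0342, -0.0058, -0.001, 0, 0, 2.51],
    [0, -0.0342, -0.0058, -0.001, 0, 0, 2.51],
    [0, -0.0342, -0.0058, -0.001, 0, 0, 2.51]
  ]
}}

```text
time_s: 0.62
eef_pos: [0.416, 0.4715, 0.2315]
tcp_rot: [[-0.783, 0.622, -0.0], [0.622, 0.783, -0.0], [0.0, -0.0, -1.0]]
contact_force: [-0.1, 0.4, -0.7]
gripper_width: 0.0919
finger_force: 0.0
```

>>> {"fn": "servo_tool", "kwargs": {
  "targets": [
    [0, -0.0342, -0.0058, -0.001, 0, 0, 2.51],
    [0, -0.0342, -0.0058, -0.001, 0, 0, 2.51],
    [0, -0.0342, -0.0058, -0.001, 0, 0, 2.51],
    [0, -0.0342, -0.0058, -0.001, 0, 0, 2.51],
    [0, -0.0342, -0.0058, -0.001, 0, 0, 2.51]
  ]
}}

```text
time_s: 1.03
eef_pos: [0.5199, 0.3329, 0.2366]
tcp_rot: [[-0.629, 0.778, -0.0], [0.778, 0.629, 0.0], [0.0, -0.0, -1.0]]
contact_force: [0.7, 0.6, 0.9]
gripper_width: 0.0917
finger_force: 0.0
```

>>> {"fn": "servo_tool", "kwargs": {
  "targets": [
    [0, -0.0342, -0.0058, -0.001, 0, 0, 2.51],
    [0, -0.0342, -0.0058, -0.001, 0, 0, 2.51],
    [0, -0.0342, -0.0058, -0.001, 0, 0, 2.51],
    [0, -0.0342, -0.0058, -0.001, 0, 0, 2.51],
    [0, -0.0342, -0.0058, -0.001, 0, 0, 2.51]
  ]
}}

```text
time_s: 1.45
eef_pos: [0.5911, 0.1752, 0.2416]
tcp_rot: [[-0.445, 0.896, -0.0], [0.896, 0.445, 0.0], [0.0, -0.0, -1.0]]
contact_force: [-0.7, 1.2, 0.1]
gripper_width: 0.0914
finger_force: 0.0
```

>>> {"fn": "servo_tool", "kwargs": {
  "targets": [
    [0, -0.0342, -0.0058, -0.001, 0, 0, 2.51],
    [0, -0.0342, -0.0058, -0.001, 0, 0, 2.51],
    [0, -0.0342, -0.0058, -0.001, 0, 0, 2.51],
    [0, -0.0342, -0.0058, -0.001, 0, 0, 2.51],
    [0, -0.0342, -0.0058, -0.001, 0, 0, 2.51]
  ]
}}

```text
time_s: 1.87
eef_pos: [0.6263, 0.0058, 0.2466]
tcp_rot: [[-0.239, 0.971, -0.0], [0.971, 0.239, 0.0], [0.0, -0.0, -1.0]]
contact_force: [0.1, 0.1, -0.6]
gripper_width: 0.0917
finger_force: 0.0
```

>>> {"fn": "servo_tool", "kwargs": {
  "targets": [
    [0, -0.0342, -0.0058, -0.001, 0, 0, 2.51],
    [0, -0.0342, -0.0058, -0.001, 0, 0, 2.51],
    [0, -0.0342, -0.0058, -0.001, 0, 0, 2.51],
    [0, -0.0342, -0.0058, -0.001, 0, 0, 2.51],
    [0, 0, 0, 0, 0, 0, 0]
  ]
}}

```text
time_s: 2.28
eef_pos: [0.6259, -0.1424, 0.2507]
tcp_rot: [[-0.055, 0.998, -0.001], [0.998, 0.055, -0.006], [-0.006, -0.001, -1.0]]
contact_force: [-0.3, -2.1, 0.0]
gripper_width: 0.0915
finger_force: 0.0
```

```bash
python3 - <<'E'
from h import *
st();k=[.628,-.131]
B=plan([*k,.045],4)
E
```

```text
t2.28 pos [ 0.6259 -0.1424  0.2507] psi 3.1 tilt [-0.0009 -0.0064] w 0.0915 F [-0.3208 -2.0582  0.0083] 0.0
7 rows of [0.0017, 0.0004, 0.0294] [-0.01, 0.05, -0.12]
```

>>> {"fn": "servo_tool", "kwargs": {
  "targets": [
    [0, 0, 0, 0.0293, 0, 0, 0],
    [0, 0, 0, 0.0293, 0, 0, 0],
    [0, 0, 0, 0.0293, 0, 0, 0],
    [0, 0, 0, 0.0293, 0, 0, 0],
    [0, 0, 0, 0, 0, 0, 0]
  ]
}}

```text
time_s: 2.7
eef_pos: [0.6227, -0.1299, 0.1269]
tcp_rot: [[-0.069, 0.998, -0.011], [0.998, 0.069, 0.002], [0.003, -0.011, -1.0]]
contact_force: [-0.9, 0.5, -1.1]
gripper_width: 0.0921
finger_force: 0.0
```

>>> {"fn": "servo_tool", "kwargs": {
  "targets": [
    [0, 0, 0, 0, 0, 0, 0]
  ]
}}

```text
time_s: 2.78
eef_pos: [0.626, -0.1306, 0.1319]
tcp_rot: [[-0.069, 0.998, -0.004], [0.998, 0.069, 0.001], [0.001, -0.004, -1.0]]
contact_force: [0.3, 0.2, 0.2]
gripper_width: 0.0917
finger_force: 0.0
```

```bash
python3 - <<'E'
from h import *
st();k=[.628,-.131]
B=plan([*k,.045],4)
a=cap('top')['image'][120:190,310:440];cv2.imwrite('pics/k1.png',cv2.resize(a,None,fx=5,fy=5,interpolation=cv2.INTER_CUBIC))
E
```

```text
t2.78 pos [ 0.626  -0.1306  0.1319] psi 4.0 tilt [-0.0045  0.0009] w 0.0917 F [0.3328 0.2445 0.1819] 0.0
3 rows of [-0.0002, 0.0007, 0.029] [-0.08, -0.02, -0.02]
```

>>> {"fn": "servo_tool", "kwargs": {
  "targets": [
    [0, 0, 0, 0.029, 0, 0, 0],
    [0, 0, 0, 0.029, 0, 0, 0],
    [0, 0, 0, 0.029, 0, 0, 0],
    [0, 0, 0, 0, 0, 0, 0],
    [0, 0, 0, 0, 0, 0, 0]
  ]
}}

```text
time_s: 3.25
eef_pos: [0.6279, -0.1311, 0.0474]
tcp_rot: [[-0.069, 0.998, -0.0], [0.998, 0.069, 0.0], [0.0, -0.0, -1.0]]
contact_force: [-0.3, 0.7, -0.1]
gripper_width: 0.0917
finger_force: 0.0
```

>>> {"fn": "servo_tool", "kwargs": {
  "targets": [
    [255, 0, 0, 0, 0, 0, 0],
    [255, 0, 0, 0, 0, 0, 0],
    [255, 0, 0, 0, 0, 0, 0],
    [255, 0, 0, 0, 0, 0, 0],
    [255, 0, 0, 0, 0, 0, 0]
  ]
}}

```text
time_s: 3.67
eef_pos: [0.6284, -0.1313, 0.0477]
tcp_rot: [[-0.069, 0.998, 0.002], [0.998, 0.069, -0.0], [-0.0, 0.002, -1.0]]
contact_force: [-0.7, 0.2, 1.2]
gripper_width: 0.0626
finger_force: 0.0
```

>>> {"fn": "servo_tool", "kwargs": {
  "targets": [
    [255, 0, 0, 0, 0, 0, 0],
    [255, 0, 0, 0, 0, 0, 0],
    [255, 0, 0, 0, 0, 0, 0]
  ]
}}

```text
time_s: 3.92
eef_pos: [0.6275, -0.1312, 0.0465]
tcp_rot: [[-0.069, 0.998, -0.0], [0.998, 0.069, 0.0], [0.0, -0.0, -1.0]]
contact_force: [0.6, 1.0, -0.3]
gripper_width: 0.0426
finger_force: 0.0
```

>>> {"fn": "servo_tool", "kwargs": {
  "targets": [
    [255, 0, 0, 0, 0, 0, 0],
    [255, 0, 0, 0, 0, 0, 0],
    [255, 0, 0, 0, 0, 0, 0],
    [255, 0, 0, 0, 0, 0, 0],
    [255, 0, 0, 0, 0, 0, 0]
  ]
}}

```text
time_s: 4.33
eef_pos: [0.6289, -0.131, 0.0466]
tcp_rot: [[-0.069, 0.998, 0.002], [0.998, 0.069, -0.0], [-0.0, 0.002, -1.0]]
contact_force: [4.6, 0.0, -4.7]
gripper_width: 0.0195
finger_force: 30.0
```

>>> {"fn": "servo_tool", "kwargs": {
  "targets": [
    [255, 0.003, 0, 0, 0, 0, 0],
    [255, 0.006, 0, 0, 0, 0, 0],
    [255, 0.009, 0, 0, 0, 0, 0],
    [255, 0.01, 0, 0, 0, 0, 0],
    [255, 0.01, 0, 0, 0, 0, 0]
  ]
}}

```text
time_s: 4.75
eef_pos: [0.6263, -0.0942, 0.0466]
tcp_rot: [[-0.068, 0.998, 0.003], [0.998, 0.068, -0.001], [-0.002, 0.003, -1.0]]
contact_force: [6.0, -2.6, -4.9]
gripper_width: 0.0194
finger_force: 30.0
```

>>> {"fn": "servo_tool", "kwargs": {
  "targets": [
    [255, 0.01, 0, 0, 0, 0, 0],
    [255, 0.01, 0, 0, 0, 0, 0],
    [255, 0.01, 0, 0, 0, 0, 0],
    [255, 0.01, 0, 0, 0, 0, 0],
    [255, 0.01, 0, 0, 0, 0, 0]
  ]
}}

```text
time_s: 5.17
eef_pos: [0.6227, -0.0441, 0.0465]
tcp_rot: [[-0.068, 0.998, 0.002], [0.998, 0.068, -0.001], [-0.001, 0.002, -1.0]]
contact_force: [5.2, -1.6, -5.2]
gripper_width: 0.0193
finger_force: 30.0
```

```bash
python3 - <<'E'
from h import *
st()
E
```

```text
t5.17 pos [ 0.6227 -0.0441  0.0465] psi 3.9 tilt [ 0.0022 -0.0013] w 0.0193 F [ 5.1675 -1.6006 -5.2471] 30.000059008598328
```

>>> {"fn": "servo_tool", "kwargs": {
  "targets": [
    [255, 0.01, 0, 0, 0, 0, 0],
    [255, 0.01, 0, 0, 0, 0, 0],
    [255, 0.01, 0, 0, 0, 0, 0],
    [255, 0.01, 0, 0, 0, 0, 0],
    [255, 0.01, 0, 0, 0, 0, 0]
  ]
}}

```text
time_s: 5.58
eef_pos: [0.6192, 0.0056, 0.0465]
tcp_rot: [[-0.068, 0.998, 0.002], [0.998, 0.068, -0.001], [-0.001, 0.002, -1.0]]
contact_force: [5.4, -2.6, -4.7]
gripper_width: 0.0192
finger_force: 30.0
```

>>> {"fn": "servo_tool", "kwargs": {
  "targets": [
    [255, 0.006, 0, 0, 0, 0, 0],
    [255, 0.004, 0, 0, 0, 0, 0],
    [255, 0.004, 0, 0, 0, 0, 0],
    [255, 0.003, 0, 0, 0, 0, 0],
    [255, 0.003, 0, 0, 0, 0, 0]
  ]
}}

```text
time_s: 6.0
eef_pos: [0.6177, 0.0256, 0.0465]
tcp_rot: [[-0.068, 0.998, 0.002], [0.998, 0.068, -0.001], [-0.001, 0.002, -1.0]]
contact_force: [5.7, -1.2, -4.6]
gripper_width: 0.0193
finger_force: 30.0
```

>>> {"fn": "servo_tool", "kwargs": {
  "targets": [
    [255, 0.002, 0, 0, 0, 0, 0],
    [255, 0.002, 0, 0, 0, 0, 0],
    [255, 0, 0, 0, 0, 0, 0]
  ]
}}

```text
time_s: 6.25
eef_pos: [0.6174, 0.0301, 0.0465]
tcp_rot: [[-0.068, 0.998, 0.002], [0.998, 0.068, -0.0], [-0.001, 0.002, -1.0]]
contact_force: [4.4, -0.1, -5.0]
gripper_width: 0.019
finger_force: 30.0
```

>>> {"fn": "servo_tool", "kwargs": {
  "targets": [
    [255, 0.002, 0, 0, 0, 0, 0],
    [255, 0.002, 0, 0, 0, 0, 0],
    [255, 0.002, 0, 0, 0, 0, 0],
    [255, 0.002, 0, 0, 0, 0, 0],
    [255, 0, 0, 0, 0, 0, 0]
  ]
}}

```text
time_s: 6.67
eef_pos: [0.6172, 0.0325, 0.0465]
tcp_rot: [[-0.065, 0.998, 0.002], [0.998, 0.065, -0.006], [-0.006, 0.002, -1.0]]
contact_force: [6.9, -9.3, -5.5]
gripper_width: 0.0195
finger_force: 30.0
```

>>> {"fn": "servo_tool", "kwargs": {
  "targets": [
    [255, -0.004, 0, 0, 0, 0, 0],
    [255, -0.006, 0, 0, 0, 0, 0],
    [255, -0.008, 0, 0, 0, 0, 0],
    [255, -0.01, 0, 0, 0, 0, 0],
    [255, -0.01, 0, 0, 0, 0, 0]
  ]
}}

```text
time_s: 7.08
eef_pos: [0.6194, 0.002, 0.0465]
tcp_rot: [[-0.07, 0.998, 0.002], [0.998, 0.07, 0.002], [0.002, 0.002, -1.0]]
contact_force: [4.4, 3.0, -4.3]
gripper_width: 0.0194
finger_force: 30.0
```

>>> {"fn": "servo_tool", "kwargs": {
  "targets": [
    [255, -0.012, 0, 0, 0, 0, 0],
    [255, -0.012, 0, 0, 0, 0, 0],
    [255, -0.012, 0, 0, 0, 0, 0],
    [255, -0.012, 0, 0, 0, 0, 0],
    [255, -0.012, 0, 0, 0, 0, 0]
  ]
}}

```text
time_s: 7.5
eef_pos: [0.6237, -0.058, 0.0465]
tcp_rot: [[-0.07, 0.998, 0.002], [0.998, 0.07, 0.002], [0.002, 0.002, -1.0]]
contact_force: [4.7, 2.7, -5.0]
gripper_width: 0.0194
finger_force: 30.0
```

>>> {"fn": "servo_tool", "kwargs": {
  "targets": [
    [255, -0.012, 0, 0, 0, 0, 0],
    [255, -0.012, 0, 0, 0, 0, 0],
    [255, -0.012, 0, 0, 0, 0, 0],
    [255, -0.012, 0, 0, 0, 0, 0],
    [255, -0.012, 0, 0, 0, 0, 0]
  ]
}}

```text
time_s: 7.92
eef_pos: [0.6279, -0.1177, 0.0465]
tcp_rot: [[-0.07, 0.998, 0.002], [0.998, 0.07, 0.002], [0.002, 0.002, -1.0]]
contact_force: [5.0, 3.1, -4.5]
gripper_width: 0.0189
finger_force: 30.0
```

>>> {"fn": "servo_tool", "kwargs": {
  "targets": [
    [255, -0.012, 0, 0, 0, 0, 0],
    [255, -0.012, 0, 0, 0, 0, 0],
    [255, -0.012, 0, 0, 0, 0, 0],
    [255, -0.012, 0, 0, 0, 0, 0],
    [255, -0.012, 0, 0, 0, 0, 0]
  ]
}}

```text
time_s: 8.33
eef_pos: [0.6321, -0.1772, 0.0465]
tcp_rot: [[-0.07, 0.998, 0.002], [0.998, 0.07, 0.002], [0.002, 0.002, -1.0]]
contact_force: [6.2, 2.8, -3.6]
gripper_width: 0.0192
finger_force: 30.0
```

>>> {"fn": "servo_tool", "kwargs": {
  "targets": [
    [255, -0.012, 0, 0, 0, 0, 0],
    [255, -0.01, 0, 0, 0, 0, 0],
    [255, -0.01, 0, 0, 0, 0, 0],
    [255, -0.008, 0, 0, 0, 0, 0],
    [255, -0.006, 0, 0, 0, 0, 0]
  ]
}}

```text
time_s: 8.75
eef_pos: [0.6355, -0.2238, 0.0465]
tcp_rot: [[-0.069, 0.998, 0.002], [0.998, 0.069, 0.002], [0.002, 0.002, -1.0]]
contact_force: [5.4, 2.2, -2.0]
gripper_width: 0.0191
finger_force: 30.0
```

```bash
python3 - <<'E'
from h import *
st()
E
```

```text
t8.75 pos [ 0.6355 -0.2238  0.0465] psi 4.0 tilt [0.0021 0.0018] w 0.0191 F [ 5.3616  2.1617 -2.0061] 30.000995993614197
```

>>> {"fn": "servo_tool", "kwargs": {
  "targets": [
    [255, -0.006, 0, 0, 0, 0, 0],
    [255, -0.006, 0, 0, 0, 0, 0],
    [255, -0.004, 0, 0, 0, 0, 0],
    [255, -0.004, 0, 0, 0, 0, 0],
    [255, -0.003, 0, 0, 0, 0, 0]
  ]
}}

```text
time_s: 9.17
eef_pos: [0.637, -0.246, 0.0465]
tcp_rot: [[-0.07, 0.998, 0.002], [0.998, 0.07, 0.002], [0.002, 0.002, -1.0]]
contact_force: [5.8, 3.2, -3.3]
gripper_width: 0.0194
finger_force: 30.0
```

>>> {"fn": "servo_tool", "kwargs": {
  "targets": [
    [255, -0.003, 0, 0, 0, 0, 0],
    [255, -0.002, 0, 0, 0, 0, 0],
    [255, -0.002, 0, 0, 0, 0, 0],
    [255, 0, 0, 0, 0, 0, 0],
    [255, 0, 0, 0, 0, 0, 0]
  ]
}}

```text
time_s: 9.58
eef_pos: [0.6371, -0.247, 0.0464]
tcp_rot: [[-0.073, 0.997, -0.001], [0.997, 0.073, 0.009], [0.009, -0.0, -1.0]]
contact_force: [1.5, 10.8, 2.9]
gripper_width: 0.0191
finger_force: 30.0
```

>>> {"fn": "servo_tool", "kwargs": {
  "targets": [
    [255, 0.003, 0, 0, 0, 0, 0],
    [255, 0.003, 0, 0, 0, 0, 0],
    [0, 0, 0, 0, 0, 0, 0],
    [0, 0, 0, 0, 0, 0, 0],
    [0, 0, 0, 0, 0, 0, 0]
  ]
}}

```text
time_s: 10.0
eef_pos: [0.6346, -0.2494, 0.0463]
tcp_rot: [[-0.068, 0.998, -0.002], [0.998, 0.068, -0.0], [0.0, -0.002, -1.0]]
contact_force: [0.4, 0.5, 0.1]
gripper_width: 0.0345
finger_force: 0.0
```

>>> {"fn": "servo_tool", "kwargs": {
  "targets": [
    [0, 0, 0, 0, 0, 0, 0],
    [0, 0, 0, 0, 0, 0, 0],
    [0, 0, 0, -0.01, 0, 0, 0],
    [0, 0, 0, -0.036, 0, 0, 0],
    [0, 0, 0, -0.036, 0, 0, 0]
  ]
}}

```text
time_s: 10.42
eef_pos: [0.6336, -0.2484, 0.1277]
tcp_rot: [[-0.068, 0.998, -0.005], [0.998, 0.068, 0.002], [0.002, -0.005, -1.0]]
contact_force: [0.5, 0.1, 0.6]
gripper_width: 0.068
finger_force: 0.0
```

>>> {"fn": "servo_tool", "kwargs": {
  "targets": [
    [0, 0, 0, -0.036, 0, 0, 0],
    [0, 0, 0, -0.036, 0, 0, 0],
    [0, 0, 0, -0.036, 0, 0, 0],
    [0, 0, 0, -0.02, 0, 0, 0],
    [0, 0, 0, 0, 0, 0, 0]
  ]
}}

```text
time_s: 10.83
eef_pos: [0.6387, -0.2503, 0.2646]
tcp_rot: [[-0.068, 0.998, 0.011], [0.998, 0.068, -0.004], [-0.005, 0.011, -1.0]]
contact_force: [1.2, -0.6, 0.1]
gripper_width: 0.0915
finger_force: 0.0
```

```bash
python3 - <<'E'
from h import *
st()
a=cap('top','top1.png');b=cap('scene','scene1.png')
A=cv2.resize(a['image'][145:180,300:390],None,fx=8.8,fy=8.8,interpolation=cv2.INTER_CUBIC)
B=cv2.resize(a['image'][193:225,270:310],None,fx=7,fy=7,interpolation=cv2.INTER_CUBIC)
C=cv2.resize(b['image'][190:240,340:390],None,fx=5,fy=5,interpolation=cv2.INTER_CUBIC)
I=np.zeros((580,792,3),np.uint8);I[:308]=A;I[320:320+224,:280]=B;I[320:570,400:650]=C
cv2.imwrite('pics/m1.png',I)
plan([.423,.211,.26],82)
E
```

```text
t10.83 pos [ 0.6387 -0.2503  0.2646] psi 3.9 tilt [ 0.0108 -0.0038] w 0.0915 F [ 1.151  -0.6101  0.1234] 0.0
16 rows of [0.033, 0.0093, -0.0001] [0.01, 0.01, -4.88]
```

View pics/m1.png

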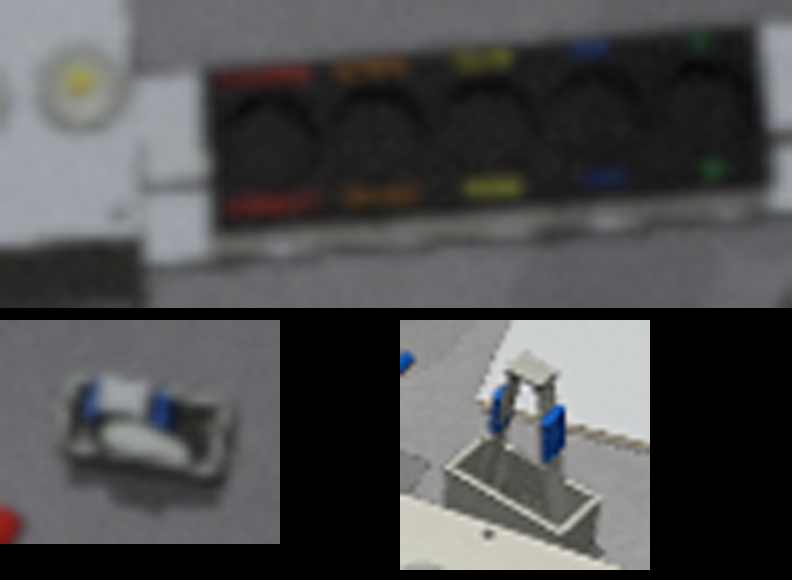

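```bash
python3 - <<'E'
from h import *
from plant import state
a=dict(capture('top'));b=dict(capture('scene'))
S=lambda u,v:((u+.5)/5-.5+340,(v+.5)/5-.5+190)
P=[onz(b,*S(*p),.065)[:2] for p in [(47,148),(160,210),(200,178)]];print('rim',P,[np.linalg.norm(P[i]-P[j]) for i,j in((0,1),(1,2),(0,2))])
d=P[0]-P[1];print('yaw long',np.degrees(np.arctan2(d[1],d[0]))-90+180, 'short',np.degrees(np.arctan2(*(P[2]-P[1])[::-1])),'ctr',(P[0]+P[2])/2)
T8=lambda u,v:((u+.5)/8.8-.5+300,(v+.5)/8.8-.5+145)
q=[((265,76),(272,205)),((371,67),(381,194)),((484,60),(492,187)),((590,48),(602,177)),((702,40),(713,168))]
m=np.array([(onz(a,*T8(*x),.044)+onz(a,*T8(*y),.044))[:2]/2 for x,y in q]);print('top pockets 5..1',m)
f=np.polyfit(np.arange(5),m,1);print(f,np.degrees(np.arctan2(f[0][0],-f[0][1])))
for k,z in {'1g':(40,50),'2b':(105,125),'3y':(22,35),'4o':(9,17),'5r':(172,6)}.items():
    COL[k]=(z[0],z[1],100,50)
    B=blobs(b['image'],k,2,(225,205,320,265));print(k,B,[onz(b,*x[:2],.044)[:2] for x in B])
cv2.imwrite('pics/s2.png',cv2.resize(b['image'][195:270,225:325],None,fx=7.5,fy=7.5,interpolation=cv2.INTER_CUBIC))
st()
E
```

```text
rim [array([0.4359, 0.1636]), array([0.449 , 0.2487]), array([0.4129, 0.2593])] [np.float64(0.08616449494196049), np.float64(0.03762226923637871), np.float64(0.09841362941607022)]
yaw long -8.770262138846135 short 163.73657797727913 ctr [0.4244 0.2114]
top pockets 5..1 [[ 0.6165  0.0493]
 [ 0.6206  0.0001]
 [ 0.6232 -0.0511]
 [ 0.6278 -0.1006]
 [ 0.6312 -0.1517]]
[[ 0.0037 -0.0503]
 [ 0.6165  0.0497]] 4.17295607299387
1g [] []
2b [(np.float64(303.1), np.float64(209.9), 72), (np.float64(253.2), np.float64(226.2), 9), (np.float64(242.5), np.float64(239.1), 10)] [array([0.4537, 0.0013]), array([ 0.5929, -0.1008]), array([ 0.6529, -0.0974])]
3y [(np.float64(319.0), np.float64(212.5), 4), (np.float64(310.9), np.float64(230.1), 8), (np.float64(266.2), np.float64(231.0), 15), (np.float64(256.2), np.float64(244.4), 18)] [array([0.4387, 0.054 ]), array([0.5181, 0.0707]), array([ 0.5896, -0.052 ]), array([ 0.6495, -0.0469])]
4o [(np.float64(280.3), np.float64(236.1), 19), (np.float64(269.8), np.float64(249.8), 24)] [array([ 0.5858, -0.0006]), array([0.6468, 0.0023])]
5r [(np.float64(292.0), np.float64(240.5), 20), (np.float64(282.3), np.float64(254.5), 24)] [array([0.5832, 0.0415]), array([0.6434, 0.0459])]
t11.03 pos [ 0.6347 -0.2486  0.2554] psi 3.9 tilt [-0.0021  0.0007] w 0.0918 F [-0.2499  0.0578 -0.8424] 0.0
```

View pics/s2.png

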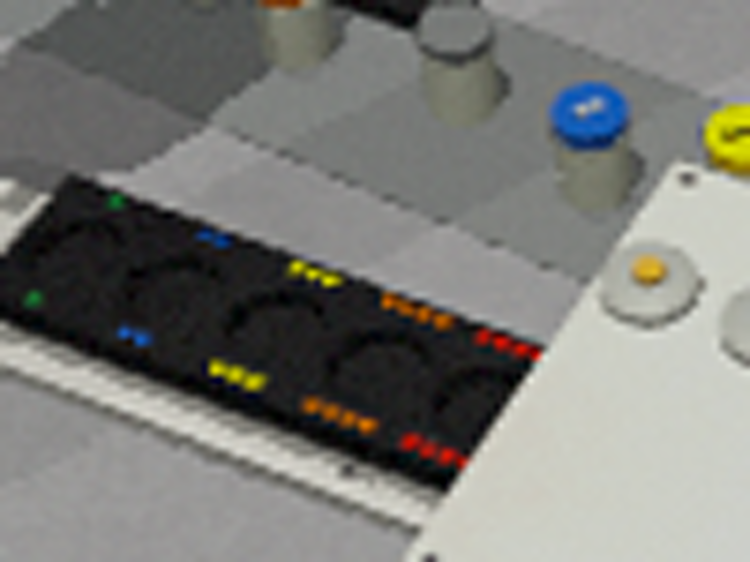

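```bash
python3 - <<'E'
from h import *
B=plan([.4228,.2113,.255],81)
E
```

```text
16 rows of [0.0329, 0.009, 0.0] [-0.0, -0.01, -4.82]
```

>>> {"fn": "servo_tool", "kwargs": {
  "targets": [
    [80, 0.0329, 0.009, 0, 0, 0, -4.82],
    [80, 0.0329, 0.009, 0, 0, 0, -4.82],
    [80, 0.0329, 0.009, 0, 0, 0, -4.82],
    [80, 0.0329, 0.009, 0, 0, 0, -4.82],
    [80, 0.0329, 0.009, 0, 0, 0, -4.82]
  ]
}}

```text
time_s: 11.45
eef_pos: [0.6398, -0.0777, 0.2542]
tcp_rot: [[-0.474, 0.881, -0.003], [0.881, 0.474, 0.001], [0.002, -0.003, -1.0]]
contact_force: [0.2, 0.1, -0.3]
gripper_width: 0.0646
finger_force: 0.0
```

>>> {"fn": "servo_tool", "kwargs": {
  "targets": [
    [80, 0.0329, 0.009, 0, 0, 0, -4.82],
    [80, 0.0329, 0.009, 0, 0, 0, -4.82],
    [80, 0.0329, 0.009, 0, 0, 0, -4.82],
    [80, 0.0329, 0.009, 0, 0, 0, -4.82],
    [80, 0.0329, 0.009, 0, 0, 0, -4.82]
  ]
}}

```text
time_s: 11.87
eef_pos: [0.5746, 0.0787, 0.2546]
tcp_rot: [[-0.792, 0.61, -0.003], [0.61, 0.792, -0.0], [0.003, -0.002, -1.0]]
contact_force: [0.5, -0.3, 0.1]
gripper_width: 0.0627
finger_force: 0.0
```

>>> {"fn": "servo_tool", "kwargs": {
  "targets": [
    [80, 0.0329, 0.009, 0, 0, 0, -4.82],
    [80, 0.0329, 0.009, 0, 0, 0, -4.82],
    [80, 0.0329, 0.009, 0, 0, 0, -4.82],
    [80, 0.0329, 0.009, 0, 0, 0, -4.82],
    [80, 0.0329, 0.009, 0, 0, 0, -4.82]
  ]
}}

```text
time_s: 12.28
eef_pos: [0.4512, 0.1946, 0.2549]
tcp_rot: [[-0.972, 0.233, -0.003], [0.233, 0.972, -0.001], [0.003, -0.001, -1.0]]
contact_force: [-0.6, 0.5, 0.3]
gripper_width: 0.0632
finger_force: 0.0
```

>>> {"fn": "servo_tool", "kwargs": {
  "targets": [
    [80, 0.0329, 0.009, 0, 0, 0, -4.82],
    [80, 0, 0, 0, 0, 0, 0],
    [80, 0, 0, 0, 0, 0, 0],
    [80, 0, 0, 0, 0, 0, 0],
    [80, 0, 0, 0, 0, 0, 0]
  ]
}}

```text
time_s: 12.7
eef_pos: [0.4244, 0.2091, 0.2559]
tcp_rot: [[-0.987, 0.158, -0.001], [0.158, 0.987, -0.001], [0.001, -0.001, -1.0]]
contact_force: [0.3, 0.7, 1.2]
gripper_width: 0.0629
finger_force: 0.0
```

```bash
python3 - <<'E'
from h import *
st();B=plan([.4228,.2113,.19],81);plan([.4228,.2113,.103],81,frm=B)
b=cap('scene')['image'][165:245,325:425]
cv2.imwrite('pics/s3.png',cv2.resize(b,None,fx=7,fy=7,interpolation=cv2.INTER_CUBIC))
E
```

```text
t12.70 pos [0.4244 0.2091 0.2559] psi 80.9 tilt [-0.001  -0.0005] w 0.0629 F [0.3489 0.6724 1.1587] 0.0
2 rows of [0.001, 0.001, 0.0329] [-0.02, -0.03, -0.05]
3 rows of [0.0, 0.0, 0.029] [0.0, 0.0, 0.0]
```

View pics/s3.png

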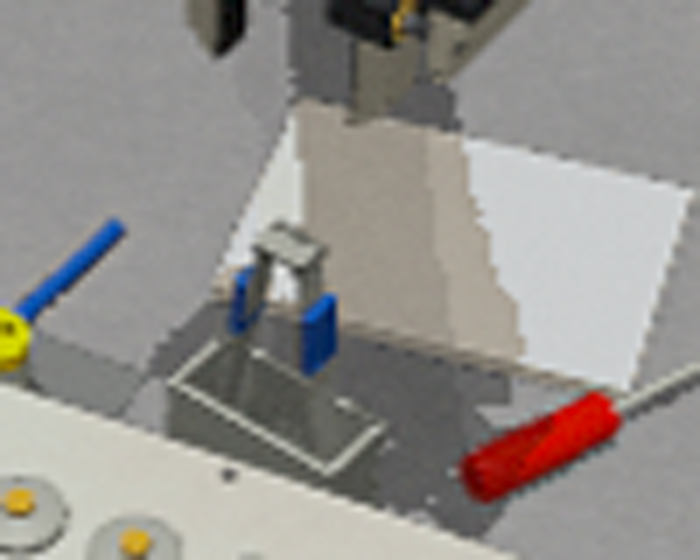

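>>> {"fn": "servo_tool", "kwargs": {
  "targets": [
    [80, 0.001, 0.001, 0.033, 0, 0, 0],
    [80, 0.001, 0.001, 0.033, 0, 0, 0],
    [80, 0, 0, 0.029, 0, 0, 0],
    [80, 0, 0, 0.029, 0, 0, 0],
    [80, 0, 0, 0.029, 0, 0, 0]
  ]
}}

```text
time_s: 13.17
eef_pos: [0.4228, 0.2115, 0.1019]
tcp_rot: [[-0.987, 0.158, -0.0], [0.158, 0.987, 0.0], [0.0, -0.0, -1.0]]
contact_force: [1.0, -0.5, -0.9]
gripper_width: 0.0629
finger_force: 0.0
```

>>> {"fn": "servo_tool", "kwargs": {
  "targets": [
    [80, 0, 0, 0, 0, 0, 0],
    [80, 0, 0, 0, 0, 0, 0],
    [80, 0, 0, 0, 0, 0, 0]
  ]
}}

```text
time_s: 13.42
eef_pos: [0.4232, 0.2126, 0.1044]
tcp_rot: [[-0.988, 0.157, 0.001], [0.157, 0.988, 0.001], [-0.001, 0.001, -1.0]]
contact_force: [0.4, 0.7, 0.3]
gripper_width: 0.0632
finger_force: 0.0
```

```bash
python3 - <<'E'
from h import *
st();B=plan([.4228,.2113,.103],81)
b=cap('scene')['image'][165:245,325:425]
cv2.imwrite('pics/s4.png',cv2.resize(b,None,fx=7,fy=7,interpolation=cv2.INTER_CUBIC))
E
```

```text
t13.42 pos [0.4232 0.2126 0.1044] psi 81.0 tilt [0.0007 0.0006] w 0.0632 F [0.3695 0.683  0.2573] 0.0
1 rows of [0.0001, -0.0014, 0.0014] [0.04, 0.03, -0.01]
```

View pics/s4.png

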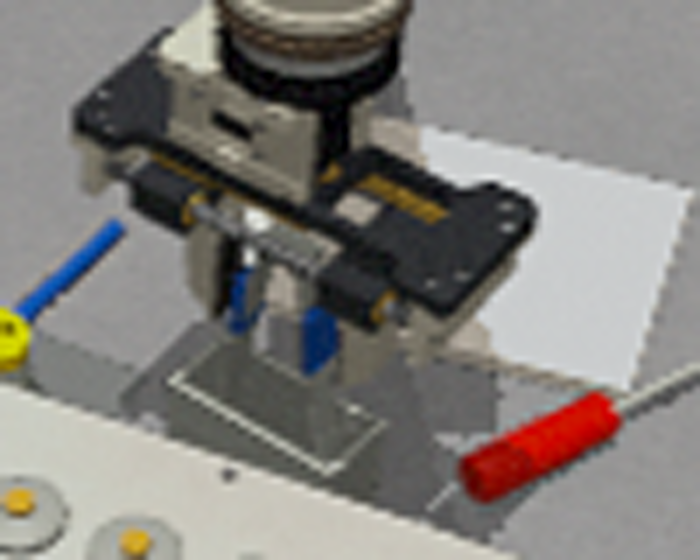

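>>> {"fn": "servo_tool", "kwargs": {
  "targets": [
    [160, 0, 0, 0, 0, 0, 0],
    [160, 0, 0, 0, 0, 0, 0],
    [160, 0, 0, 0, 0, 0, 0],
    [160, 0, 0, 0, 0, 0, 0],
    [160, 0, 0, 0, 0, 0, 0]
  ]
}}

```text
time_s: 13.88
eef_pos: [0.4229, 0.2132, 0.1043]
tcp_rot: [[-0.988, 0.155, 0.002], [0.155, 0.988, 0.001], [-0.002, 0.002, -1.0]]
contact_force: [0.0, 2.0, 3.9]
gripper_width: 0.0369
finger_force: 29.9
```

>>> {"fn": "servo_tool", "kwargs": {
  "targets": [
    [160, 0, 0, 0, 0, 0, 0],
    [160, 0, 0, 0, 0, 0, 0]
  ]
}}

```text
time_s: 14.05
eef_pos: [0.423, 0.2132, 0.1043]
tcp_rot: [[-0.988, 0.155, 0.002], [0.155, 0.988, 0.001], [-0.002, 0.002, -1.0]]
contact_force: [0.4, 1.7, 5.8]
gripper_width: 0.0365
finger_force: 29.9
```

>>> {"fn": "servo_tool", "kwargs": {
  "targets": [
    [160, 0, 0, -0.01, 0, 0, 0],
    [160, 0, 0, -0.03, 0, 0, 0],
    [160, 0, 0, -0.03, 0, 0, 0],
    [160, 0, 0, -0.03, 0, 0, 0],
    [160, 0, 0, -0.03, 0, 0, 0]
  ]
}}

```text
time_s: 14.47
eef_pos: [0.421, 0.2118, 0.2348]
tcp_rot: [[-0.988, 0.155, -0.002], [0.155, 0.988, -0.001], [0.002, -0.001, -1.0]]
contact_force: [1.4, 0.3, -2.0]
gripper_width: 0.0368
finger_force: 29.9
```

```bash
python3 - <<'E'
from h import *
st()
B=plan([.4304,-.2357,.235],4)
b=cap('scene')['image'][140:265,300:450]
cv2.imwrite('pics/s5.png',cv2.resize(b,None,fx=4.8,fy=4.8,interpolation=cv2.INTER_CUBIC))
a=cap('top');b=cap('scene')
for k in COL:
    A=blobs(a['image'],k,8,(310,185,440,225));B=blobs(b['image'],k,8,(215,160,350,230));print(k,A,B)
E
```

```text
t14.47 pos [0.421  0.2118 0.2348] psi 81.1 tilt [-0.002  -0.0009] w 0.0368 F [ 1.4117  0.271  -2.0414] 29.938811659812927
14 rows of [-0.0248, -0.024, -0.0] [-0.01, -0.0, 5.5]
1g [(np.float64(403.4), np.float64(205.2), 49)] [(np.float64(235.9), np.float64(161.2), 41), (np.float64(290.5), np.float64(177.1), 82), (np.float64(250.3), np.float64(182.8), 55)]
2b [(np.float64(342.8), np.float64(199.4), 49), (np.float64(330.6), np.float64(216.5), 27)] [(np.float64(334.2), np.float64(203.6), 43), (np.float64(303.1), np.float64(210.0), 66)]
3y [(np.float64(326.0), np.float64(204.8), 48)] [(np.float64(323.7), np.float64(213.2), 76)]
4o [(np.float64(388.0), np.float64(199.0), 9), (np.float64(385.6), np.float64(202.6), 16), (np.float64(434.3), np.float64(220.3), 34)] [(np.float64(235.1), np.float64(164.7), 168), (np.float64(262.5), np.float64(191.5), 55)]
5r [(np.float64(427.1), np.float64(206.8), 39)] [(np.float64(232.0), np.float64(173.8), 46)]
```

View pics/s5.png

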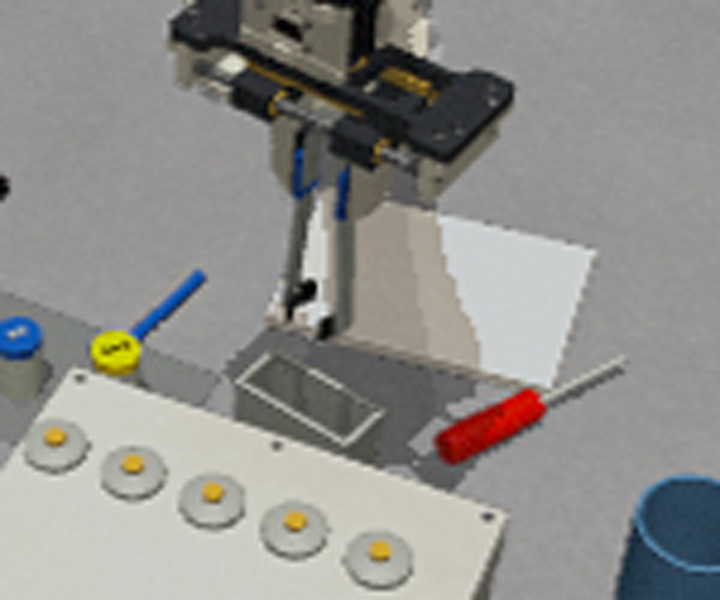

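>>> {"fn": "servo_tool", "kwargs": {
  "targets": [
    [160, -0.0248, -0.024, -0.006, 0, 0, 5.5],
    [160, -0.0248, -0.024, -0.006, 0, 0, 5.5],
    [160, -0.0248, -0.024, -0.006, 0, 0, 5.5],
    [160, -0.0248, -0.024, -0.006, 0, 0, 5.5],
    [160, -0.0248, -0.024, -0.006, 0, 0, 5.5]
  ]
}}

```text
time_s: 15.03
eef_pos: [0.4964, 0.0571, 0.2622]
tcp_rot: [[-0.802, 0.597, -0.003], [0.597, 0.802, -0.0], [0.002, -0.002, -1.0]]
contact_force: [0.2, 0.9, -1.5]
gripper_width: 0.0367
finger_force: 29.9
```

>>> {"fn": "servo_tool", "kwargs": {
  "targets": [
    [160, -0.0248, -0.024, 0, 0, 0, 5.5],
    [160, -0.0248, -0.024, 0, 0, 0, 5.5],
    [160, -0.0248, -0.024, 0, 0, 0, 5.5],
    [160, -0.0248, -0.024, 0, 0, 0, 5.5],
    [160, -0.0248, -0.024, 0, 0, 0, 5.5]
  ]
}}

```text
time_s: 15.45
eef_pos: [0.4911, -0.1137, 0.2618]
tcp_rot: [[-0.435, 0.901, -0.003], [0.901, 0.435, 0.001], [0.002, -0.003, -1.0]]
contact_force: [0.4, -0.5, -0.8]
gripper_width: 0.0364
finger_force: 29.9
```

>>> {"fn": "servo_tool", "kwargs": {
  "targets": [
    [160, -0.0248, -0.024, 0, 0, 0, 5.5],
    [160, -0.0248, -0.024, 0, 0, 0, 5.5],
    [160, -0.0248, -0.024, 0, 0, 0, 5.5],
    [160, -0.0248, -0.024, 0, 0, 0, 5.5],
    [160, 0, 0, 0, 0, 0, 0]
  ]
}}

```text
time_s: 15.87
eef_pos: [0.4256, -0.2418, 0.2619]
tcp_rot: [[-0.056, 0.998, -0.006], [0.998, 0.056, -0.002], [-0.001, -0.006, -1.0]]
contact_force: [0.2, 0.2, -1.3]
gripper_width: 0.0371
finger_force: 29.9
```

>>> {"fn": "servo_tool", "kwargs": {
  "targets": [
    [137, 0, 0, 0, 0, 0, 0],
    [137, 0, 0, 0, 0, 0, 0],
    [137, 0, 0, 0, 0, 0, 0],
    [137, 0, 0, 0, 0, 0, 0]
  ]
}}

```text
time_s: 16.2
eef_pos: [0.4322, -0.2338, 0.263]
tcp_rot: [[-0.074, 0.997, -0.001], [0.997, 0.074, 0.001], [0.001, -0.001, -1.0]]
contact_force: [0.8, -0.4, -1.4]
gripper_width: 0.0427
finger_force: 4.7
```

```bash
python3 - <<'E'
from h import *
st()
B=plan([.4304,-.2357,.18],4);plan([.4304,-.2357,.119],4,frm=B)
b=cap('scene');cv2.imwrite('pics/s6.png',cv2.resize(b['image'][100:220,180:330],None,fx=4.8,fy=4.8,interpolation=cv2.INTER_CUBIC))
S=lambda u,v:((u+.5)/4.8-.5+300,(v+.5)/4.8-.5+140)
P=[onz(b,*S(*p),.065)[:2] for p in [(237,382),(270,355),(383,410),(347,443)]];print(P,(P[0]+P[2])/2,(P[1]+P[3])/2)
print('jaws in stand-lift',onz(b,*S(312,308),.1435))
E
```

```text
t16.20 pos [ 0.4322 -0.2338  0.263 ] psi 4.2 tilt [-0.0009  0.0008] w 0.0427 F [ 0.8438 -0.3501 -1.4237] 4.6736642718315125
3 rows of [-0.0006, -0.0006, 0.0277] [-0.02, -0.02, 0.08]
2 rows of [0.0, 0.0, 0.0305] [0.0, 0.0, -0.0]
[array([0.4359, 0.1635]), array([0.4033, 0.1715]), array([0.4125, 0.2584]), array([0.4497, 0.25  ])] [0.4242 0.2109] [0.4265 0.2108]
jaws in stand-lift [0.4226 0.2081 0.1435]
```

View pics/s6.png

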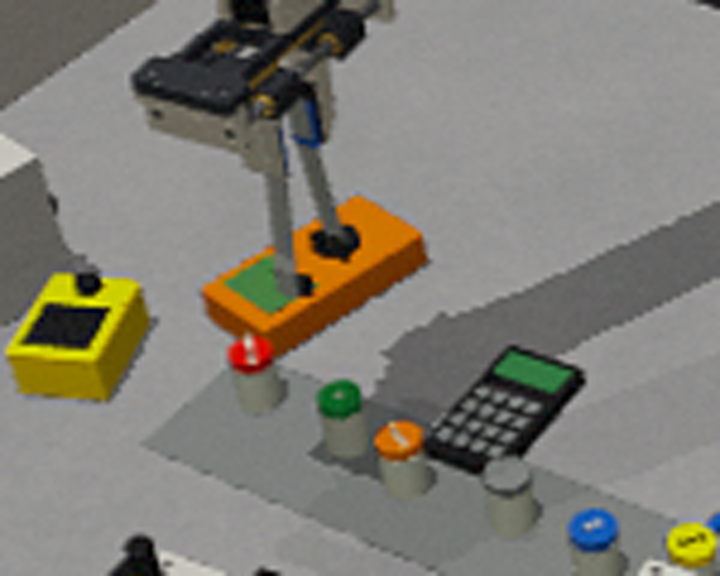

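>>> {"fn": "servo_tool", "kwargs": {
  "targets": [
    [137, -0.0006, -0.0006, 0.0277, 0, 0, 0],
    [137, -0.0006, -0.0006, 0.0277, 0, 0, 0],
    [137, -0.0006, -0.0006, 0.0277, 0, 0, 0],
    [137, 0, 0, 0, 0, 0, 0],
    [137, 0, 0, 0, 0, 0, 0]
  ]
}}

```text
time_s: 16.67
eef_pos: [0.4293, -0.236, 0.1795]
tcp_rot: [[-0.072, 0.997, -0.003], [0.997, 0.072, 0.002], [0.002, -0.003, -1.0]]
contact_force: [1.2, 0.3, -0.2]
gripper_width: 0.0425
finger_force: 4.7
```

```bash
python3 - <<'E'
from h import *
st()
b=cap('scene');a=cap('top')
i=b['image'];
A=cv2.resize(i[150:205,220:280],None,fx=9,fy=9,interpolation=cv2.INTER_CUBIC);cv2.imwrite('pics/s7.png',A)
print(onz(b,245.9,154.2,.172))
plan([.4304,-.2357,.119],4)
E
```

```text
t16.67 pos [ 0.4293 -0.236   0.1795] psi 4.1 tilt [-0.0034  0.0017] w 0.0425 F [ 1.1774  0.2516 -0.1502] 4.651363044977188
[ 0.4261 -0.2338  0.172 ]
2 rows of [0.0008, -0.0005, 0.0314] [0.05, 0.02, 0.05]
```

View pics/s7.png

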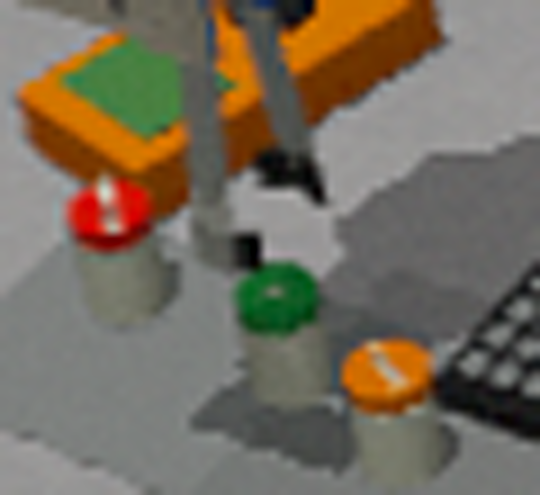

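>>> {"fn": "servo_tool", "kwargs": {
  "targets": [
    [137, 0, 0, 0.025, 0, 0, 0],
    [137, 0, 0, 0.025, 0, 0, 0],
    [137, 0, 0, 0.011, 0, 0, 0],
    [137, 0, 0, 0, 0, 0, 0],
    [137, 0, 0, 0, 0, 0, 0]
  ]
}}

```text
time_s: 17.18
eef_pos: [0.4307, -0.2373, 0.1203]
tcp_rot: [[-0.071, 0.997, 0.001], [0.997, 0.071, -0.0], [-0.0, 0.0, -1.0]]
contact_force: [0.6, -0.9, -0.9]
gripper_width: 0.0427
finger_force: 4.8
```

>>> {"fn": "servo_tool", "kwargs": {
  "targets": [
    [165, 0, 0, 0, 0, 0, 0],
    [165, 0, 0, 0, 0, 0, 0],
    [165, 0, 0, 0, 0, 0, 0],
    [165, 0, 0, 0, 0, 0, 0]
  ]
}}

```text
time_s: 17.52
eef_pos: [0.4315, -0.2375, 0.1207]
tcp_rot: [[-0.071, 0.997, 0.003], [0.997, 0.071, -0.001], [-0.001, 0.003, -1.0]]
contact_force: [1.7, 1.1, 2.6]
gripper_width: 0.039
finger_force: 30.0
```

>>> {"fn": "servo_tool", "kwargs": {
  "targets": [
    [165, 0, 0, -0.01, 0, 0, 0],
    [165, 0, 0, -0.025, 0, 0, 0],
    [165, 0, 0, -0.025, 0, 0, 0],
    [165, 0, 0, -0.025, 0, 0, 0],
    [165, 0, 0, 0, 0, 0, 0]
  ]
}}

```text
time_s: 17.93
eef_pos: [0.4326, -0.2388, 0.2097]
tcp_rot: [[-0.07, 0.998, 0.007], [0.998, 0.07, -0.004], [-0.004, 0.007, -1.0]]
contact_force: [1.0, 0.6, -0.6]
gripper_width: 0.0386
finger_force: 30.0
```

>>> {"fn": "servo_tool", "kwargs": {
  "targets": [
    [165, 0, 0, 0, 0, 0, 0]
  ]
}}

```text
time_s: 18.02
eef_pos: [0.4309, -0.2378, 0.2063]
tcp_rot: [[-0.07, 0.998, 0.003], [0.998, 0.071, -0.002], [-0.002, 0.003, -1.0]]
contact_force: [0.2, 0.1, -1.2]
gripper_width: 0.0385
finger_force: 30.0
```

```bash
python3 - <<'E'
from h import *
st()
b=cap('scene');a=cap('top');z=state()['eef_pos'][2]-.0913-.003+.0225
for k in ['1g']:
    B=blobs(b['image'],k,8,(215,120,300,230));A=blobs(a['image'],k,8,(310,150,440,225))
    print(B,[onz(b,*x[:2],z)[:2] for x in B],A,[onz(a,*x[:2],z)[:2] for x in A])
    print(tri(a,A[0][:2],b,B[-1][:2]))
plan([.6296,-.1501,.21],4.06)
E
```

```text
t18.02 pos [ 0.4309 -0.2378  0.2063] psi 4.0 tilt [ 0.0031 -0.0016] w 0.0385 F [ 0.2342  0.1403 -1.1725] 29.999071061611176
[(np.float64(234.2), np.float64(158.7), 79), (np.float64(247.7), np.float64(163.7), 45), (np.float64(290.4), np.float64(177.0), 81)] [array([ 0.4276, -0.2914]), array([ 0.4273, -0.2329]), array([ 0.4157, -0.0657])] [] []Traceback (most recent call last):
  File "<stdin>", line 7, in <module>
IndexError: list index out of range
```

```bash
python3 - <<'E'
from h import *
st();plan([.6296,-.1501,.208],4.06)
E
```

```text
t18.12 pos [ 0.4293 -0.2369  0.2039] psi 4.0 tilt [-0.0012  0.0005] w 0.0391 F [-0.5087 -0.4658 -2.4311] 29.999163150787354
7 rows of [0.0103, 0.0294, -0.0006] [-0.01, -0.0, -0.0]
```

>>> {"fn": "servo_tool", "kwargs": {
  "targets": [
    [165, 0.006, 0.018, -0.0006, 0, 0, 0],
    [165, 0.0103, 0.0294, -0.0006, 0, 0, 0],
    [165, 0.0103, 0.0294, -0.0006, 0, 0, 0],
    [165, 0.0103, 0.0294, -0.0006, 0, 0, 0],
    [165, 0.0103, 0.0294, -0.0006, 0, 0, 0]
  ]
}}

```text
time_s: 18.53
eef_pos: [0.5619, -0.1796, 0.2055]
tcp_rot: [[-0.07, 0.998, -0.003], [0.998, 0.07, 0.001], [0.001, -0.003, -1.0]]
contact_force: [-1.0, -0.3, -2.0]
gripper_width: 0.0389
finger_force: 30.0
```

>>> {"fn": "servo_tool", "kwargs": {
  "targets": [
    [165, 0.0103, 0.0294, -0.0006, 0, 0, 0],
    [165, 0.0103, 0.0294, -0.0006, 0, 0, 0],
    [165, 0.0043, 0.0114, 0, 0, 0, 0],
    [165, 0, 0, 0, 0, 0, 0],
    [165, 0, 0, 0, 0, 0, 0]
  ]
}}

```text
time_s: 18.95
eef_pos: [0.6291, -0.15, 0.2062]
tcp_rot: [[-0.072, 0.997, -0.004], [0.997, 0.072, 0.001], [0.001, -0.004, -1.0]]
contact_force: [-1.2, -0.9, -1.4]
gripper_width: 0.0388
finger_force: 30.0
```

>>> {"fn": "servo_tool", "kwargs": {
  "targets": [
    [165, 0, 0, 0, 0, 0, 0],
    [165, 0, 0, 0, 0, 0, 0]
  ]
}}

```text
time_s: 19.12
eef_pos: [0.6286, -0.1521, 0.2079]
tcp_rot: [[-0.069, 0.998, -0.002], [0.998, 0.069, -0.0], [-0.0, -0.002, -1.0]]
contact_force: [0.3, -0.2, -1.5]
gripper_width: 0.0386
finger_force: 30.0
```

```bash
python3 - <<'E'
from h import *
st();plan([.6296,-.1501,.16],4.06)
b=cap('scene');a=cap('top')
A=cv2.resize(b['image'][170:270,210:290],None,fx=6,fy=6,interpolation=cv2.INTER_CUBIC)
B=cv2.resize(a['image'][140:190,360:400],None,fx=8,fy=8,interpolation=cv2.INTER_CUBIC)
I=np.zeros((600,800,3),np.uint8);I[:,:480]=A;I[:400,480:]=B;cv2.imwrite('pics/s8.png',I)
E
```

```text
t19.12 pos [ 0.6286 -0.1521  0.2079] psi 3.9 tilt [-0.0022 -0.0004] w 0.0386 F [ 0.3001 -0.1858 -1.5201] 29.998978078365326
2 rows of [0.001, 0.0006, 0.0239] [-0.06, 0.01, -0.06]
```

View pics/s8.png

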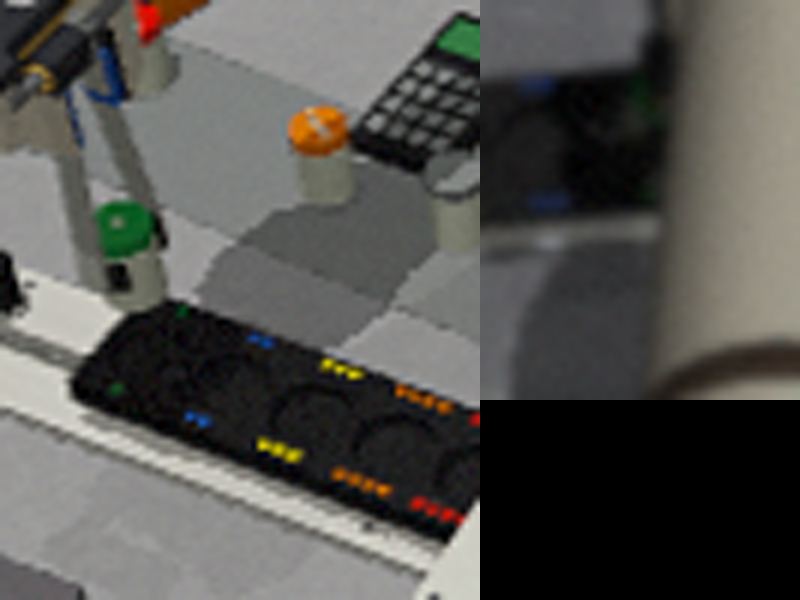

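```bash
python3 - <<'E'
from h import *
b=cap('scene');st()
S=lambda u,v:((u+.5)/6-.5+210,(v+.5)/6-.5+170)
for z in(.131,.134):print(onz(b,*S(126,227),z))
print((onz(b,*S(183,311),.044)+onz(b,*S(117,389),.044))/2)
for z in(.131,.137):print(blobs(b['image'],'1g',8,(222,195,245,220)),[onz(b,*x[:2],z) for x in blobs(b['image'],'1g',8,(222,195,245,220))])
E
```

```text
t19.27 pos [ 0.6295 -0.1517  0.2088] psi 4.0 tilt [-0.0003 -0.0003] w 0.0385 F [-0.1483 -0.1532 -1.5452] 29.999185502529144
[ 0.6214 -0.1504  0.131 ]
[ 0.6235 -0.148   0.134 ]
[ 0.6272 -0.149   0.044 ]
[(np.float64(230.1), np.float64(207.8), 67)] [array([ 0.6234, -0.1506,  0.131 ])]
[(np.float64(230.1), np.float64(207.8), 67)] [array([ 0.6276, -0.1458,  0.137 ])]
```

>>> {"fn": "servo_tool", "kwargs": {
  "targets": [
    [165, 0.001, 0.001, 0.015, 0, 0, 0],
    [165, 0, 0, 0.015, 0, 0, 0],
    [165, 0, 0, 0.008, 0, 0, 0],
    [165, 0, 0, 0.006, 0, 0, 0],
    [165, 0, 0, 0.005, 0, 0, 0]
  ]
}}

```text
time_s: 19.68
eef_pos: [0.6309, -0.1499, 0.1592]
tcp_rot: [[-0.07, 0.998, -0.0], [0.998, 0.07, 0.0], [0.0, -0.0, -1.0]]
contact_force: [0.2, 0.1, -0.7]
gripper_width: 0.0389
finger_force: 30.0
```

>>> {"fn": "servo_tool", "kwargs": {
  "targets": [
    [165, 0, 0, 0.004, 0, 0, 0],
    [165, 0, 0, 0.002, 0, 0, 0],
    [165, 0, 0, 0, 0, 0, 0],
    [165, 0, 0, 0, 0, 0, 0]
  ]
}}

```text
time_s: 20.02
eef_pos: [0.6315, -0.1497, 0.1539]
tcp_rot: [[-0.071, 0.998, 0.0], [0.998, 0.071, -0.0], [-0.0, 0.0, -1.0]]
contact_force: [-0.1, -0.5, -1.3]
gripper_width: 0.0386
finger_force: 30.0
```

>>> {"fn": "servo_tool", "kwargs": {
  "targets": [
    [165, 0, 0, 0.001, 0, 0, 0],
    [138, 0, 0, 0, 0, 0, 0],
    [138, 0, 0, 0, 0, 0, 0],
    [138, 0, 0, 0, 0, 0, 0],
    [138, 0, 0, 0, 0, 0, 0]
  ]
}}

```text
time_s: 20.43
eef_pos: [0.6314, -0.1496, 0.1528]
tcp_rot: [[-0.071, 0.997, 0.0], [0.997, 0.071, -0.0], [-0.0, 0.0, -1.0]]
contact_force: [-0.1, -0.4, -0.7]
gripper_width: 0.0419
finger_force: 4.7
```

>>> {"fn": "servo_tool", "kwargs": {
  "targets": [
    [138, 0, 0, -0.01, 0, 0, 0],
    [138, 0, 0, -0.02, 0, 0, 0],
    [138, 0, 0, -0.02, 0, 0, 0],
    [138, 0, 0, -0.02, 0, 0, 0],
    [138, 0, 0, -0.02, 0, 0, 0]
  ]
}}

```text
time_s: 20.85
eef_pos: [0.6313, -0.1497, 0.2445]
tcp_rot: [[-0.071, 0.998, 0.001], [0.998, 0.071, -0.0], [-0.0, 0.001, -1.0]]
contact_force: [0.3, -0.5, -0.7]
gripper_width: 0.0419
finger_force: 4.7
```

```bash
python3 - <<'E'
from h import *
st();a=cap('top');b=cap('scene')
i=b['image']
B=blobs(i,'1g',8,(215,215,260,250));print(B,[onz(b,*x[:2],.078)[:2] for x in B])
for k in COL:
    A=blobs(a['image'],k,8,(310,185,440,225));B=blobs(b['image'],k,8,(215,160,350,230));print(k,A,B)
B=plan([.4563,.0023,.20],4)
E
```

```text
t20.85 pos [ 0.6313 -0.1497  0.2445] psi 4.0 tilt [ 0.0006 -0.0001] w 0.0419 F [ 0.2806 -0.5088 -0.6674] 4.740184172987938
[(np.float64(232.9), np.float64(221.1), 70)] [array([ 0.6288, -0.1473])]
1g [] [(np.float64(236.2), np.float64(161.2), 39), (np.float64(290.4), np.float64(177.1), 83), (np.float64(232.9), np.float64(221.1), 70)]
2b [(np.float64(342.8), np.float64(199.3), 47), (np.float64(330.7), np.float64(216.3), 26)] [(np.float64(224.5), np.float64(175.9), 8), (np.float64(334.2), np.float64(203.6), 43), (np.float64(303.2), np.float64(210.1), 67)]
3y [(np.float64(326.0), np.float64(204.8), 48)] [(np.float64(323.6), np.float64(213.1), 78)]
4o [(np.float64(434.5), np.float64(220.2), 32)] [(np.float64(239.4), np.float64(165.2), 108), (np.float64(262.4), np.float64(191.6), 53)]
5r [(np.float64(427.1), np.float64(206.8), 42)] [(np.float64(232.9), np.float64(174.2), 34)]
8 rows of [0.0206, -0.0208, 0.0059] [0.06, 0.02, 0.01]
```

>>> {"fn": "servo_tool", "kwargs": {
  "targets": [
    [138, 0.0206, -0.0208, 0.0059, 0, 0, 0],
    [138, 0.0206, -0.0208, 0.0059, 0, 0, 0],
    [138, 0.0206, -0.0208, 0.0059, 0, 0, 0],
    [138, 0.0206, -0.0208, 0.0059, 0, 0, 0],
    [138, 0.0206, -0.0208, 0.0059, 0, 0, 0]
  ]
}}

```text
time_s: 21.37
eef_pos: [0.5186, -0.0534, 0.2124]
tcp_rot: [[-0.071, 0.998, -0.001], [0.998, 0.071, 0.0], [0.0, -0.001, -1.0]]
contact_force: [-0.5, 0.1, -0.5]
gripper_width: 0.0421
finger_force: 4.7
```

>>> {"fn": "servo_tool", "kwargs": {
  "targets": [
    [138, 0.0206, -0.0208, 0.0059, 0, 0, 0],
    [138, 0.0206, -0.0208, 0.0059, 0, 0, 0],
    [138, 0.0206, -0.0208, 0.0059, 0, 0, 0],
    [138, 0, 0, 0, 0, 0, 0],
    [138, 0, 0, 0, 0, 0, 0]
  ]
}}

```text
time_s: 21.78
eef_pos: [0.4521, 0.004, 0.195]
tcp_rot: [[-0.073, 0.997, -0.001], [0.997, 0.073, -0.0], [0.0, -0.001, -1.0]]
contact_force: [0.4, -0.7, -0.7]
gripper_width: 0.0422
finger_force: 4.7
```

>>> {"fn": "servo_tool", "kwargs": {
  "targets": [
    [138, 0, 0, 0, 0, 0, 0],
    [138, 0, 0, 0, 0, 0, 0]
  ]
}}

```text
time_s: 21.95
eef_pos: [0.4548, 0.0022, 0.1958]
tcp_rot: [[-0.069, 0.998, 0.001], [0.998, 0.069, -0.0], [-0.0, 0.001, -1.0]]
contact_force: [-0.1, -0.2, -0.5]
gripper_width: 0.0422
finger_force: 4.7
```

```bash
python3 - <<'E'
from h import *
st();b=cap('scene')
B=blobs(b['image'],'2b',8,(280,190,330,230));print(B,[onz(b,*x[:2],.046)[:2] for x in B])
plan([.4563,.0023,.1195],4)
E
```

```text
t21.95 pos [0.4548 0.0022 0.1958] psi 4.0 tilt [ 0.0013 -0.0002] w 0.0422 F [-0.0569 -0.1604 -0.4741] 4.740281850099564
[(np.float64(303.3), np.float64(210.1), 67)] [array([0.4558, 0.0036])]
3 rows of [0.0, 0.0005, 0.0254] [0.02, 0.0, -0.01]
```

Plenty of time remains (22 of 208 s), so I'll go down, grip, lift, and check.

>>> {"fn": "servo_tool", "kwargs": {
  "targets": [
    [138, 0, 0.001, 0.025, 0, 0, 0],
    [138, 0, 0, 0.025, 0, 0, 0],
    [138, 0, 0, 0.018, 0, 0, 0],
    [138, 0, 0, 0.008, 0, 0, 0],
    [138, 0, 0, 0, 0, 0, 0]
  ]
}}

```text
time_s: 22.42
eef_pos: [0.4539, 0.0025, 0.1178]
tcp_rot: [[-0.07, 0.998, -0.003], [0.998, 0.07, -0.0], [0.0, -0.003, -1.0]]
contact_force: [0.6, 0.2, -0.9]
gripper_width: 0.0423
finger_force: 4.9
```

>>> {"fn": "servo_tool", "kwargs": {
  "targets": [
    [138, 0, 0, 0, 0, 0, 0],
    [165, 0, 0, 0, 0, 0, 0],
    [165, 0, 0, 0, 0, 0, 0],
    [165, 0, 0, 0, 0, 0, 0],
    [165, 0, 0, 0, 0, 0, 0]
  ]
}}

```text
time_s: 22.83
eef_pos: [0.4555, 0.0031, 0.1204]
tcp_rot: [[-0.071, 0.997, 0.002], [0.997, 0.071, 0.0], [-0.0, 0.002, -1.0]]
contact_force: [0.1, -1.2, 2.4]
gripper_width: 0.0386
finger_force: 30.0
```

>>> {"fn": "servo_tool", "kwargs": {
  "targets": [
    [165, 0, 0, -0.01, 0, 0, 0],
    [165, 0, 0, -0.025, 0, 0, 0],
    [165, 0, 0, -0.025, 0, 0, 0],
    [165, 0, 0, -0.025, 0, 0, 0],
    [165, 0, 0, 0, 0, 0, 0]
  ]
}}

```text
time_s: 23.25
eef_pos: [0.4578, 0.0033, 0.2097]
tcp_rot: [[-0.071, 0.997, 0.009], [0.997, 0.071, 0.0], [-0.0, 0.009, -1.0]]
contact_force: [0.7, 0.4, -1.0]
gripper_width: 0.0381
finger_force: 30.0
```

>>> {"fn": "servo_tool", "kwargs": {
  "targets": [
    [165, 0, 0, 0, 0, 0, 0],
    [165, 0, 0, 0, 0, 0, 0],
    [165, 0, 0, 0, 0, 0, 0]
  ]
}}

```text
time_s: 23.5
eef_pos: [0.4535, 0.003, 0.2035]
tcp_rot: [[-0.071, 0.997, -0.002], [0.998, 0.071, -0.0], [0.0, -0.002, -1.0]]
contact_force: [-0.3, -0.9, -1.3]
gripper_width: 0.0385
finger_force: 30.0
```

```bash
python3 - <<'E'
from h import *
st();b=cap('scene');z=state()['eef_pos'][2]-.1205+.046
B=blobs(b['image'],'2b',8,(270,150,330,230));print(B,[onz(b,*x[:2],z)[:2] for x in B])
plan([.6264,-.1012,.208],4.06)
E
```

```text
t23.50 pos [0.4535 0.003  0.2035] psi 4.1 tilt [-0.0022 -0.0001] w 0.0385 F [-0.3215 -0.9206 -1.3207] 29.999032616615295
[(np.float64(304.1), np.float64(190.8), 43)] [array([0.448 , 0.0074])]
7 rows of [-0.0166, 0.0236, -0.0007] [-0.02, -0.0, -0.0]
```

>>> {"fn": "servo_tool", "kwargs": {
  "targets": [
    [165, -0.01, 0.0136, -0.003, 0, 0, 0],
    [165, -0.0166, 0.0236, -0.003, 0, 0, 0],
    [165, -0.0166, 0.0236, -0.003, 0, 0, 0],
    [165, -0.0166, 0.0236, -0.003, 0, 0, 0],
    [165, -0.0166, 0.0236, -0.003, 0, 0, 0]
  ]
}}

```text
time_s: 23.97
eef_pos: [0.568, -0.0661, 0.2181]
tcp_rot: [[-0.071, 0.997, -0.003], [0.997, 0.071, 0.0], [0.0, -0.003, -1.0]]
contact_force: [0.6, 0.3, -0.8]
gripper_width: 0.0381
finger_force: 30.0
```

>>> {"fn": "servo_tool", "kwargs": {
  "targets": [
    [165, -0.0166, 0.0236, 0, 0, 0, 0],
    [165, -0.0166, 0.0236, 0, 0, 0, 0],
    [165, -0.0066, 0.01, 0, 0, 0, 0],
    [165, 0, 0, 0, 0, 0, 0],
    [165, 0, 0, 0, 0, 0, 0]
  ]
}}

```text
time_s: 24.38
eef_pos: [0.6267, -0.1013, 0.2173]
tcp_rot: [[-0.07, 0.998, -0.004], [0.998, 0.07, 0.001], [0.001, -0.004, -1.0]]
contact_force: [-0.3, 0.4, -2.1]
gripper_width: 0.0385
finger_force: 30.0
```

>>> {"fn": "servo_tool", "kwargs": {
  "targets": [
    [165, 0, 0, 0, 0, 0, 0],
    [165, 0, 0, 0, 0, 0, 0],
    [165, 0, 0, 0, 0, 0, 0],
    [165, 0, 0, 0, 0, 0, 0]
  ]
}}

```text
time_s: 24.72
eef_pos: [0.6272, -0.1005, 0.2197]
tcp_rot: [[-0.071, 0.997, 0.0], [0.997, 0.071, 0.0], [0.0, 0.0, -1.0]]
contact_force: [-0.0, 0.3, -1.3]
gripper_width: 0.0383
finger_force: 30.0
```

```bash
python3 - <<'E'
from h import *
st();b=cap('scene');z=state()['eef_pos'][2]-.1205+.046
B=blobs(b['image'],'2b',8,(225,150,330,230));print(B,[onz(b,*x[:2],z)[:2] for x in B])
B=blobs(b['image'],'1g',8,(215,215,260,250));print(B,[onz(b,*x[:2],.078)[:2] for x in B])
plan([.6264,-.1012,.158],4.06)
E
```

```text
t24.72 pos [ 0.6272 -0.1005  0.2197] psi 4.1 tilt [0.0001 0.0002] w 0.0383 F [-0.0124  0.2592 -1.307 ] 29.998884201049805
[(np.float64(240.9), np.float64(188.2), 8), (np.float64(243.2), np.float64(210.2), 59)] [array([ 0.5479, -0.1651]), array([ 0.6224, -0.0981])]
[(np.float64(232.3), np.float64(221.3), 69)] [array([ 0.6304, -0.1484])]
2 rows of [-0.0002, -0.0005, 0.0309] [0.01, -0.0, 0.01]
```

>>> {"fn": "servo_tool", "kwargs": {
  "targets": [
    [165, -0.0005, -0.001, 0.02, 0, 0, 0],
    [165, 0, 0, 0.018, 0, 0, 0],
    [165, 0, 0, 0.012, 0, 0, 0],
    [165, 0, 0, 0.006, 0, 0, 0],
    [165, 0, 0, 0.005, 0, 0, 0]
  ]
}}

```text
time_s: 25.18
eef_pos: [0.6263, -0.1016, 0.1577]
tcp_rot: [[-0.071, 0.997, -0.001], [0.997, 0.071, 0.0], [0.0, -0.001, -1.0]]
contact_force: [-0.2, -0.2, -1.4]
gripper_width: 0.038
finger_force: 30.0
```

>>> {"fn": "servo_tool", "kwargs": {
  "targets": [
    [165, 0, 0, 0.003, 0, 0, 0],
    [165, 0, 0, 0.002, 0, 0, 0],
    [165, 0, 0, 0.001, 0, 0, 0],
    [165, 0, 0, 0, 0, 0, 0],
    [165, 0, 0, 0, 0, 0, 0]
  ]
}}

```text
time_s: 25.6
eef_pos: [0.627, -0.1018, 0.1529]
tcp_rot: [[-0.071, 0.997, 0.001], [0.997, 0.071, -0.0], [-0.0, 0.001, -1.0]]
contact_force: [0.3, -0.3, -1.1]
gripper_width: 0.0386
finger_force: 30.0
```

```bash
python3 - <<'E'
from h import *
st()
E
```

```text
t25.60 pos [ 0.627  -0.1018  0.1529] psi 4.1 tilt [ 0.0008 -0.0001] w 0.0386 F [ 0.34   -0.3004 -1.0821] 29.998984336853027
```

Release and lift. Then I'll measure and plan for yellow.

>>> {"fn": "servo_tool", "kwargs": {
  "targets": [
    [138, 0, 0, 0, 0, 0, 0],
    [138, 0, 0, 0, 0, 0, 0],
    [138, 0, 0, 0, 0, 0, 0],
    [138, 0, 0, 0, 0, 0, 0],
    [138, 0, 0, -0.008, 0, 0, 0]
  ]
}}

```text
time_s: 26.02
eef_pos: [0.6254, -0.1016, 0.1591]
tcp_rot: [[-0.071, 0.997, -0.003], [0.997, 0.071, 0.0], [0.001, -0.003, -1.0]]
contact_force: [-1.1, 0.1, -1.4]
gripper_width: 0.0421
finger_force: 4.7
```

>>> {"fn": "servo_tool", "kwargs": {
  "targets": [
    [138, 0, 0, -0.016, 0, 0, 0],
    [138, 0, 0, -0.025, 0, 0, 0],
    [138, 0, 0, -0.025, 0, 0, 0],
    [138, 0, 0, -0.015, 0, 0, 0],
    [138, 0, 0, 0, 0, 0, 0]
  ]
}}

```text
time_s: 26.43
eef_pos: [0.6294, -0.1021, 0.2466]
tcp_rot: [[-0.071, 0.997, 0.008], [0.998, 0.071, -0.001], [-0.002, 0.008, -1.0]]
contact_force: [0.6, -0.0, -0.1]
gripper_width: 0.0421
finger_force: 4.7
```

```bash
cat >> h.py <<'E'
SR={'1g':(45,75),'2b':(105,125),'3y':(20,35),'4o':(9,18),'5r':(172,6)}
def look(held=None):
    st();a=cap('top');b=cap('scene')
    for k in COL: COL[k]=(*SR[k],110,60)
    for k in COL:
        A=blobs(a['image'],k,8,(305,145,440,225));B=blobs(b['image'],k,12,(222,165,350,265))
        print(k,'T',[(x[2],onz(a,*x[:2],.048)[:2],onz(a,*x[:2],.08)[:2]) for x in A]);print('   S',[(x[2],onz(b,*x[:2],.046)[:2],onz(b,*x[:2],.078)[:2]) for x in B])
E
python3 - <<'E'
from h import *
look();B=plan([.4358,.0692,.20],4)
E
```

```text
t26.43 pos [ 0.6294 -0.1021  0.2466] psi 4.0 tilt [ 0.0081 -0.001 ] w 0.0421 F [ 0.5714 -0.0165 -0.1068] 4.7355978190898895
1g T []
   S [(82, array([ 0.3358, -0.1262]), array([ 0.3655, -0.1037])), (79, array([ 0.6077, -0.1706]), array([ 0.6285, -0.1467]))]
2b T [(33, array([0.3891, 0.0502]), array([0.385 , 0.0506]))]
   S [(20, array([ 0.4363, -0.2798]), array([ 0.4627, -0.2523])), (47, array([0.3789, 0.0787]), array([0.4072, 0.0945])), (86, array([ 0.6036, -0.1229]), array([ 0.6245, -0.1005]))]
3y T [(8, array([ 0.5931, -0.0501]), array([ 0.5849, -0.0477])), (57, array([0.4355, 0.0685]), array([0.4305, 0.0684]))]
   S [(12, array([ 0.4155, -0.347 ]), array([ 0.4426, -0.3173])), (12, array([ 0.4461, -0.3233]), array([ 0.4722, -0.2944])), (79, array([0.4355, 0.0697]), array([0.4619, 0.0858])), (13, array([0.5202, 0.0732]), array([0.5439, 0.0891])), (12, array([ 0.5907, -0.0486]), array([ 0.6121, -0.0286])), (13, array([0.5165, 0.1303]), array([0.5403, 0.1444])), (16, array([ 0.6513, -0.0449]), array([ 0.6706, -0.0251]))]
4o T [(43, array([ 0.3702, -0.3522]), array([ 0.3665, -0.3438]))]
   S [(19, array([ 0.3611, -0.3032]), array([ 0.3899, -0.2749])), (65, array([ 0.4462, -0.1698]), array([ 0.4723, -0.1458])), (19, array([0.5871, 0.0006]), array([0.6086, 0.0189])), (22, array([0.6483, 0.0037]), array([0.6678, 0.0219]))]
5r T [(13, array([0.5861, 0.0496]), array([0.578 , 0.0499])), (59, array([ 0.4233, -0.3276]), array([ 0.4185, -0.3197]))]
   S [(19, array([0.5847, 0.0431]), array([0.6063, 0.06  ])), (22, array([0.645 , 0.0472]), array([0.6646, 0.064 ]))]
8 rows of [0.023, -0.0223, 0.0053] [0.01, 0.0, 0.01]
```

>>> {"fn": "servo_tool", "kwargs": {
  "targets": [
    [138, 0.023, -0.0223, 0.0053, 0, 0, 0],
    [138, 0.023, -0.0223, 0.0053, 0, 0, 0],
    [138, 0.023, -0.0223, 0.0053, 0, 0, 0],
    [138, 0.023, -0.0223, 0.0053, 0, 0, 0],
    [138, 0.023, -0.0223, 0.0053, 0, 0, 0]
  ]
}}

```text
time_s: 26.95
eef_pos: [0.5047, 0.0059, 0.2129]
tcp_rot: [[-0.071, 0.997, -0.003], [0.998, 0.071, -0.0], [0.0, -0.003, -1.0]]
contact_force: [-0.4, 0.5, -0.2]
gripper_width: 0.0424
finger_force: 4.7
```

>>> {"fn": "servo_tool", "kwargs": {
  "targets": [
    [138, 0.023, -0.0223, 0.0053, 0, 0, 0],
    [138, 0.023, -0.0223, 0.0053, 0, 0, 0],
    [138, 0.023, -0.0223, 0.0053, 0, 0, 0],
    [138, 0, 0, 0, 0, 0, 0],
    [138, 0, 0, 0, 0, 0, 0]
  ]
}}

```text
time_s: 27.37
eef_pos: [0.4332, 0.0701, 0.1976]
tcp_rot: [[-0.074, 0.997, -0.003], [0.997, 0.074, -0.001], [-0.0, -0.003, -1.0]]
contact_force: [0.1, 0.4, -0.1]
gripper_width: 0.0419
finger_force: 4.7
```

>>> {"fn": "servo_tool", "kwargs": {
  "targets": [
    [138, 0, 0, 0, 0, 0, 0],
    [138, 0, 0, 0, 0, 0, 0],
    [138, 0, 0, 0, 0, 0, 0]
  ]
}}

```text
time_s: 27.62
eef_pos: [0.4364, 0.0683, 0.1989]
tcp_rot: [[-0.069, 0.998, -0.0], [0.998, 0.069, -0.0], [-0.0, -0.0, -1.0]]
contact_force: [0.9, 0.2, -0.8]
gripper_width: 0.042
finger_force: 4.7
```

```bash
python3 - <<'E'
from h import *
st();plan([.4358,.0692,.1195],4)
b=cap('scene');B=blobs(b['image'],'3y',20,(300,190,350,230));print(B,[onz(b,*x[:2],.046)[:2] for x in B])
E
```

```text
t27.62 pos [0.4364 0.0683 0.1989] psi 3.9 tilt [-0.     -0.0001] w 0.0420 F [ 0.9022  0.1707 -0.7985] 4.736020714044571
3 rows of [0.0003, -0.0002, 0.0265] [-0.0, 0.0, -0.02]
[(np.float64(323.6), np.float64(213.2), 74)] [array([0.4359, 0.0699])]
```

>>> {"fn": "servo_tool", "kwargs": {
  "targets": [
    [138, 0.001, 0, 0.025, 0, 0, 0],
    [138, 0, 0, 0.025, 0, 0, 0],
    [138, 0, 0, 0.02, 0, 0, 0],
    [138, 0, 0, 0.009, 0, 0, 0],
    [138, 0, 0, 0, 0, 0, 0]
  ]
}}

```text
time_s: 28.08
eef_pos: [0.4343, 0.0695, 0.1181]
tcp_rot: [[-0.07, 0.998, -0.004], [0.998, 0.07, -0.001], [-0.0, -0.004, -1.0]]
contact_force: [-0.1, -0.1, -0.9]
gripper_width: 0.0422
finger_force: 4.7
```

>>> {"fn": "servo_tool", "kwargs": {
  "targets": [
    [138, 0, 0, 0, 0, 0, 0],
    [165, 0, 0, 0, 0, 0, 0],
    [165, 0, 0, 0, 0, 0, 0],
    [165, 0, 0, 0, 0, 0, 0],
    [165, 0, 0, 0, 0, 0, 0]
  ]
}}

```text
time_s: 28.5
eef_pos: [0.4366, 0.0704, 0.121]
tcp_rot: [[-0.071, 0.998, 0.002], [0.998, 0.071, 0.0], [0.0, 0.002, -1.0]]
contact_force: [0.6, 0.0, 1.3]
gripper_width: 0.0383
finger_force: 30.0
```

>>> {"fn": "servo_tool", "kwargs": {
  "targets": [
    [165, 0, 0, -0.01, 0, 0, 0],
    [165, 0, 0, -0.025, 0, 0, 0],
    [165, 0, 0, -0.025, 0, 0, 0],
    [165, 0, 0, -0.025, 0, 0, 0],
    [165, 0, 0, -0.01, 0, 0, 0]
  ]
}}

```text
time_s: 28.92
eef_pos: [0.4373, 0.0706, 0.2188]
tcp_rot: [[-0.071, 0.997, 0.005], [0.997, 0.071, 0.001], [0.001, 0.005, -1.0]]
contact_force: [0.8, 0.3, -0.6]
gripper_width: 0.0385
finger_force: 30.0
```

>>> {"fn": "servo_tool", "kwargs": {
  "targets": [
    [165, 0, 0, 0, 0, 0, 0],
    [165, 0, 0, 0, 0, 0, 0],
    [165, 0, 0, 0, 0, 0, 0],
    [165, 0, 0, 0, 0, 0, 0]
  ]
}}

```text
time_s: 29.25
eef_pos: [0.4344, 0.0699, 0.2135]
tcp_rot: [[-0.071, 0.997, -0.003], [0.997, 0.071, -0.001], [-0.0, -0.003, -1.0]]
contact_force: [-0.1, 0.4, -1.9]
gripper_width: 0.0382
finger_force: 30.0
```

```bash
python3 - <<'E'
from h import *
st();plan([.6228,-.0513,.219],4.06)
b=cap('scene');z=state()['eef_pos'][2]-.0745;B=blobs(b['image'],'3y',20,(300,160,350,230));print(B,[onz(b,*x[:2],z)[:2] for x in B])
E
```

```text
t29.25 pos [0.4344 0.0699 0.2135] psi 4.1 tilt [-0.0031 -0.0005] w 0.0382 F [-0.1456  0.3561 -1.9117] 29.999228417873383
7 rows of [-0.0192, 0.0256, -0.0008] [-0.03, 0.0, -0.0]
[(np.float64(325.5), np.float64(192.0), 47)] [array([0.4297, 0.0758])]
```

>>> {"fn": "servo_tool", "kwargs": {
  "targets": [
    [165, -0.0096, 0.0128, -0.001, 0, 0, 0],
    [165, -0.0192, 0.0255, -0.001, 0, 0, 0],
    [165, -0.0192, 0.0255, -0.001, 0, 0, 0],
    [165, -0.0192, 0.0255, -0.001, 0, 0, 0],
    [165, -0.0192, 0.0255, -0.001, 0, 0, 0]
  ]
}}

```text
time_s: 29.72
eef_pos: [0.5567, -0.0087, 0.2187]
tcp_rot: [[-0.071, 0.997, -0.002], [0.997, 0.071, -0.0], [0.0, -0.002, -1.0]]
contact_force: [0.4, 0.2, -1.1]
gripper_width: 0.0381
finger_force: 30.0
```

>>> {"fn": "servo_tool", "kwargs": {
  "targets": [
    [165, -0.0192, 0.0255, 0, 0, 0, 0],
    [165, -0.0192, 0.0255, 0, 0, 0, 0],
    [165, -0.0096, 0.0118, 0, 0, 0, 0],
    [165, 0, 0, 0, 0, 0, 0],
    [165, 0, 0, 0, 0, 0, 0]
  ]
}}

```text
time_s: 30.13
eef_pos: [0.6216, -0.0519, 0.2179]
tcp_rot: [[-0.069, 0.998, -0.003], [0.998, 0.069, 0.0], [0.0, -0.003, -1.0]]
contact_force: [0.0, 0.2, -2.2]
gripper_width: 0.0386
finger_force: 30.0
```

>>> {"fn": "servo_tool", "kwargs": {
  "targets": [
    [165, 0, 0, 0, 0, 0, 0],
    [165, 0, 0, 0, 0, 0, 0],
    [165, 0, 0, 0, 0, 0, 0],
    [165, 0, 0, 0, 0, 0, 0]
  ]
}}

```text
time_s: 30.47
eef_pos: [0.6218, -0.0505, 0.2202]
tcp_rot: [[-0.072, 0.997, 0.0], [0.997, 0.072, 0.0], [0.0, 0.0, -1.0]]
contact_force: [0.6, 0.9, -1.4]
gripper_width: 0.0381
finger_force: 30.0
```

```bash
python3 - <<'E'
from h import *
st();plan([.6228,-.0513,.1535],4.06)
b=cap('scene');z=state()['eef_pos'][2]-.0745;B=blobs(b['image'],'3y',20,(225,180,300,230));print(B,[onz(b,*x[:2],z)[:2] for x in B])
E
```

```text
t30.47 pos [ 0.6218 -0.0505  0.2202] psi 4.1 tilt [0.0001 0.0002] w 0.0381 F [ 0.5631  0.9106 -1.3761] 29.999257922172546
3 rows of [-0.0003, 0.0003, 0.0222] [0.0, -0.0, 0.02]
[(np.float64(257.7), np.float64(215.1), 74)] [array([ 0.6184, -0.0472])]
```

>>> {"fn": "servo_tool", "kwargs": {
  "targets": [
    [165, -0.001, 0.001, 0.02, 0, 0, 0],
    [165, 0, 0, 0.018, 0, 0, 0],
    [165, 0, 0, 0.012, 0, 0, 0],
    [165, 0, 0, 0.006, 0, 0, 0],
    [165, 0, 0, 0.005, 0, 0, 0]
  ]
}}

```text
time_s: 30.93
eef_pos: [0.6229, -0.052, 0.1583]
tcp_rot: [[-0.071, 0.997, -0.001], [0.997, 0.071, 0.0], [0.0, -0.001, -1.0]]
contact_force: [-0.5, -1.0, -0.9]
gripper_width: 0.0386
finger_force: 30.0
```

>>> {"fn": "servo_tool", "kwargs": {
  "targets": [
    [165, 0, 0, 0.003, 0, 0, 0],
    [165, 0, 0, 0.002, 0, 0, 0],
    [165, 0, 0, 0.001, 0, 0, 0],
    [165, 0, 0, 0, 0, 0, 0],
    [165, 0, 0, 0, 0, 0, 0]
  ]
}}

```text
time_s: 31.35
eef_pos: [0.6237, -0.0522, 0.1535]
tcp_rot: [[-0.071, 0.997, 0.001], [0.997, 0.071, 0.0], [-0.0, 0.001, -1.0]]
contact_force: [1.0, -0.2, -1.4]
gripper_width: 0.0381
finger_force: 30.0
```

```bash
python3 - <<'E'
from h import *
st()
E
```

```text
t31.35 pos [ 0.6237 -0.0522  0.1535] psi 4.1 tilt [0.0008 0.    ] w 0.0381 F [ 1.0204 -0.2201 -1.43  ] 29.999241828918457
```

>>> {"fn": "servo_tool", "kwargs": {
  "targets": [
    [138, 0, 0, 0, 0, 0, 0],
    [138, 0, 0, 0, 0, 0, 0],
    [138, 0, 0, 0, 0, 0, 0],
    [138, 0, 0, 0, 0, 0, 0],
    [138, 0, 0, -0.008, 0, 0, 0]
  ]
}}

```text
time_s: 31.77
eef_pos: [0.6221, -0.0522, 0.1598]
tcp_rot: [[-0.071, 0.997, -0.003], [0.997, 0.071, 0.0], [0.0, -0.003, -1.0]]
contact_force: [-0.1, -0.7, -1.2]
gripper_width: 0.042
finger_force: 4.7
```

>>> {"fn": "servo_tool", "kwargs": {
  "targets": [
    [138, 0, 0, -0.016, 0, 0, 0],
    [138, 0, 0, -0.025, 0, 0, 0],
    [138, 0, 0, -0.025, 0, 0, 0],
    [138, 0, 0, -0.015, 0, 0, 0],
    [138, 0, 0, 0, 0, 0, 0]
  ]
}}

```text
time_s: 32.18
eef_pos: [0.6261, -0.0524, 0.2471]
tcp_rot: [[-0.071, 0.997, 0.008], [0.998, 0.071, -0.0], [-0.001, 0.008, -1.0]]
contact_force: [0.8, -1.2, -0.3]
gripper_width: 0.0418
finger_force: 4.7
```

>>> {"fn": "servo_tool", "kwargs": {
  "targets": [
    [138, 0, 0, 0, 0, 0, 0],
    [138, 0, 0, 0, 0, 0, 0]
  ]
}}

```text
time_s: 32.35
eef_pos: [0.6226, -0.0522, 0.2412]
tcp_rot: [[-0.071, 0.997, -0.001], [0.997, 0.071, 0.0], [0.0, -0.001, -1.0]]
contact_force: [-0.5, 0.1, -1.0]
gripper_width: 0.0418
finger_force: 4.7
```

```bash
python3 - <<'E'
from h import *
look();plan([.4475,-.1695,.20],4)
E
```

```text
t32.35 pos [ 0.6226 -0.0522  0.2412] psi 4.1 tilt [-0.0014  0.0001] w 0.0418 F [-0.5146  0.1142 -1.0232] 4.734542593359947
1g T []
   S [(83, array([ 0.3362, -0.1259]), array([ 0.3659, -0.1034])), (80, array([ 0.6077, -0.1706]), array([ 0.6285, -0.1467]))]
2b T [(33, array([0.3891, 0.0502]), array([0.385 , 0.0506]))]
   S [(23, array([ 0.4295, -0.2165]), array([ 0.4561, -0.191 ])), (81, array([0.402 , 0.0759]), array([0.4296, 0.0917])), (89, array([ 0.6028, -0.1223]), array([ 0.6237, -0.0999]))]
3y T []
   S [(12, array([ 0.4434, -0.2477]), array([ 0.4695, -0.2212])), (96, array([ 0.6009, -0.0732]), array([ 0.6219, -0.0525])), (13, array([0.5202, 0.0732]), array([0.5439, 0.0891])), (14, array([0.5168, 0.1305]), array([0.5406, 0.1446])), (12, array([0.5132, 0.1868]), array([0.5371, 0.199 ])), (15, array([ 0.6516, -0.0454]), array([ 0.6709, -0.0256]))]
4o T [(43, array([ 0.371 , -0.3527]), array([ 0.3673, -0.3443]))]
   S [(23, array([ 0.3963, -0.3699]), array([ 0.424 , -0.3394])), (13, array([ 0.3921, -0.3109]), array([ 0.42  , -0.2823])), (21, array([ 0.4784, -0.1511]), array([ 0.5034, -0.1278])), (19, array([ 0.4971, -0.163 ]), array([ 0.5216, -0.1393])), (18, array([ 0.5876, -0.0002]), array([0.609 , 0.0181])), (21, array([0.6483, 0.0045]), array([0.6678, 0.0227]))]
5r T [(10, array([0.5857, 0.05  ]), array([0.5776, 0.0503])), (59, array([ 0.4233, -0.3276]), array([ 0.4185, -0.3197]))]
   S [(19, array([0.5847, 0.0431]), array([0.6063, 0.06  ])), (21, array([0.6453, 0.0466]), array([0.6648, 0.0635]))]
7 rows of [-0.015, -0.0261, 0.0058] [-0.02, -0.0, 0.01]
```

>>> {"fn": "servo_tool", "kwargs": {
  "targets": [
    [138, -0.015, -0.0261, 0, 0, 0, 0],
    [138, -0.015, -0.0261, 0, 0, 0, 0],
    [138, -0.015, -0.0261, 0, 0, 0, 0],
    [138, -0.015, -0.0261, 0, 0, 0, 0],
    [138, -0.015, -0.0261, 0, 0, 0, 0]
  ]
}}

```text
time_s: 32.87
eef_pos: [0.4964, -0.1367, 0.2406]
tcp_rot: [[-0.071, 0.997, -0.002], [0.997, 0.071, 0.001], [0.001, -0.002, -1.0]]
contact_force: [0.1, -1.2, 0.1]
gripper_width: 0.0421
finger_force: 4.7
```

>>> {"fn": "servo_tool", "kwargs": {
  "targets": [
    [138, -0.015, -0.0261, 0, 0, 0, 0],
    [138, -0.015, -0.0261, 0, 0, 0, 0],
    [138, 0, 0, 0, 0, 0, 0],
    [138, 0, 0, 0, 0, 0, 0],
    [138, 0, 0, 0, 0, 0, 0]
  ]
}}

```text
time_s: 33.28
eef_pos: [0.4486, -0.1695, 0.2416]
tcp_rot: [[-0.071, 0.998, -0.0], [0.998, 0.071, 0.001], [0.001, -0.0, -1.0]]
contact_force: [1.2, -0.1, -1.3]
gripper_width: 0.0418
finger_force: 4.7
```

```bash
python3 - <<'E'
from h import *
look();b=cap('scene')
COL['4o']=(8,18,110,60);B=blobs(b['image'],'4o',3,(240,170,300,215));print(B,[onz(b,*x[:2],.046)[:2] for x in B])
A=cv2.resize(b['image'][165:265,220:310],None,fx=6,fy=6,interpolation=cv2.INTER_CUBIC);cv2.imwrite('pics/s9.png',A)
E
```

```text
t33.28 pos [ 0.4486 -0.1695  0.2416] psi 4.0 tilt [-0.0004  0.0006] w 0.0418 F [ 1.226  -0.1403 -1.2964] 4.733891487121582
1g T [(69, array([ 0.6406, -0.1545]), array([ 0.6315, -0.1501]))]
   S [(81, array([ 0.3356, -0.1259]), array([ 0.3653, -0.1034])), (80, array([ 0.6077, -0.1706]), array([ 0.6285, -0.1467]))]
2b T [(75, array([ 0.6375, -0.107 ]), array([ 0.6284, -0.1035])), (33, array([0.3891, 0.0502]), array([0.385 , 0.0506]))]
   S [(79, array([0.4032, 0.0757]), array([0.4307, 0.0916])), (88, array([ 0.6031, -0.1229]), array([ 0.624 , -0.1005]))]
3y T [(86, array([ 0.6344, -0.0563]), array([ 0.6254, -0.0539])), (11, array([ 0.5934, -0.0529]), array([ 0.5853, -0.0505]))]
   S [(107, array([ 0.5998, -0.0713]), array([ 0.6208, -0.0506])), (13, array([0.5202, 0.0732]), array([0.5439, 0.0891])), (14, array([0.5168, 0.1305]), array([0.5406, 0.1446])), (17, array([ 0.6511, -0.0454]), array([ 0.6705, -0.0256]))]
4o T [(52, array([ 0.49  , -0.1577]), array([ 0.4839, -0.1532])), (45, array([ 0.3706, -0.3519]), array([ 0.3669, -0.3435]))]
   S [(137, array([ 0.3859, -0.3322]), array([ 0.414 , -0.3029])), (66, array([ 0.4881, -0.1566]), array([ 0.5128, -0.1331])), (19, array([0.5871, 0.0006]), array([0.6086, 0.0189])), (23, array([0.6481, 0.004 ]), array([0.6676, 0.0222]))]
5r T [(14, array([0.5861, 0.0504]), array([0.578 , 0.0507])), (9, array([ 0.4259, -0.3407]), array([ 0.4211, -0.3325]))]
   S [(54, array([ 0.4236, -0.3249]), array([ 0.4504, -0.296 ])), (19, array([0.5847, 0.0431]), array([0.6063, 0.06  ])), (22, array([0.645 , 0.0472]), array([0.6646, 0.064 ]))]
[(np.float64(241.0), np.float64(170.6), 7), (np.float64(258.5), np.float64(200.1), 66)] [array([ 0.3926, -0.3068]), array([ 0.4885, -0.1563])]
```

```bash
python3 - <<'E'
from h import *
st();B=plan([.489,-.1573,.195],4.06,.03);plan([.489,-.1573,.1195],4.06,frm=B)
E
```

```text
t33.43 pos [ 0.4493 -0.1689  0.2417] psi 4.2 tilt [-0.0003  0.0005] w 0.0422 F [ 0.6587 -0.172  -1.8833] 4.733955413103104
3 rows of [0.0029, 0.0135, 0.0155] [-0.01, -0.01, 0.03]
3 rows of [0.0, 0.0, 0.0252] [0.0, 0.0, 0.0]
```

>>> {"fn": "servo_tool", "kwargs": {
  "targets": [
    [138, 0.0029, 0.0135, 0.0155, 0, 0, 0],
    [138, 0.0029, 0.0135, 0.0155, 0, 0, 0],
    [138, 0.0029, 0.0135, 0.0155, 0, 0, 0],
    [138, 0, 0, 0, 0, 0, 0],
    [138, 0, 0, 0, 0, 0, 0]
  ]
}}

```text
time_s: 33.85
eef_pos: [0.4882, -0.1571, 0.1943]
tcp_rot: [[-0.073, 0.997, -0.003], [0.997, 0.073, 0.001], [0.001, -0.003, -1.0]]
contact_force: [0.1, 0.3, -0.2]
gripper_width: 0.0419
finger_force: 4.7
```

>>> {"fn": "servo_tool", "kwargs": {
  "targets": [
    [138, 0, 0, 0, 0, 0, 0],
    [138, 0, 0, 0, 0, 0, 0],
    [138, 0, 0, 0, 0, 0, 0],
    [138, 0, 0, 0, 0, 0, 0]
  ]
}}

```text
time_s: 34.18
eef_pos: [0.4883, -0.1588, 0.1963]
tcp_rot: [[-0.07, 0.998, 0.001], [0.998, 0.07, -0.0], [-0.0, 0.001, -1.0]]
contact_force: [-0.2, 0.4, -0.7]
gripper_width: 0.0424
finger_force: 4.7
```

```bash
python3 - <<'E'
from h import *
st();plan([.489,-.1573,.1195],4.06)
b=cap('scene');B=blobs(b['image'],'4o',20,(240,185,300,215));print(B,[onz(b,*x[:2],.046)[:2] for x in B])
E
```

```text
t34.18 pos [ 0.4883 -0.1588  0.1963] psi 4.0 tilt [ 0.0012 -0.0004] w 0.0424 F [-0.2081  0.3601 -0.7331] 4.733929932117462
3 rows of [0.0005, 0.0002, 0.0256] [0.02, 0.01, -0.02]
[(np.float64(258.3), np.float64(199.9), 53)] [array([ 0.488 , -0.1575])]
```

>>> {"fn": "servo_tool", "kwargs": {
  "targets": [
    [138, 0.001, 0.0005, 0.025, 0, 0, 0],
    [138, 0, 0, 0.025, 0, 0, 0],
    [138, 0, 0, 0.018, 0, 0, 0],
    [138, 0, 0, 0.008, 0, 0, 0],
    [138, 0, 0, 0, 0, 0, 0]
  ]
}}

```text
time_s: 34.65
eef_pos: [0.4872, -0.157, 0.118]
tcp_rot: [[-0.07, 0.998, -0.003], [0.998, 0.07, 0.001], [0.001, -0.003, -1.0]]
contact_force: [-0.4, -0.4, -0.3]
gripper_width: 0.042
finger_force: 4.7
```

>>> {"fn": "servo_tool", "kwargs": {
  "targets": [
    [138, 0, 0, 0, 0, 0, 0],
    [165, 0, 0, 0, 0, 0, 0],
    [165, 0, 0, 0, 0, 0, 0],
    [165, 0, 0, 0, 0, 0, 0],
    [165, 0, 0, 0, 0, 0, 0]
  ]
}}

```text
time_s: 35.07
eef_pos: [0.4898, -0.1576, 0.1207]
tcp_rot: [[-0.071, 0.997, 0.002], [0.998, 0.071, -0.001], [-0.001, 0.002, -1.0]]
contact_force: [0.0, -0.1, 2.6]
gripper_width: 0.0379
finger_force: 30.0
```

>>> {"fn": "servo_tool", "kwargs": {
  "targets": [
    [165, 0, 0, -0.01, 0, 0, 0],
    [165, 0, 0, -0.025, 0, 0, 0],
    [165, 0, 0, -0.025, 0, 0, 0],
    [165, 0, 0, -0.025, 0, 0, 0],
    [165, 0, 0, -0.02, 0, 0, 0]
  ]
}}

```text
time_s: 35.48
eef_pos: [0.4889, -0.1575, 0.2271]
tcp_rot: [[-0.071, 0.998, 0.001], [0.998, 0.071, -0.0], [-0.001, 0.001, -1.0]]
contact_force: [0.4, -0.3, -2.2]
gripper_width: 0.0385
finger_force: 30.0
```

>>> {"fn": "servo_tool", "kwargs": {
  "targets": [
    [165, 0, 0, -0.01, 0, 0, 0],
    [165, 0, 0, 0, 0, 0, 0],
    [165, 0, 0, 0, 0, 0, 0],
    [165, 0, 0, 0, 0, 0, 0]
  ]
}}

```text
time_s: 35.82
eef_pos: [0.4877, -0.157, 0.2332]
tcp_rot: [[-0.071, 0.997, -0.002], [0.997, 0.071, 0.001], [0.001, -0.002, -1.0]]
contact_force: [-0.1, 0.1, -1.4]
gripper_width: 0.0382
finger_force: 30.0
```

```bash
python3 - <<'E'
from h import *
st();B=plan([.54,.0005,.235],4.06);plan([.619,.0005,.22],4.06,.03,frm=B)
b=cap('scene');z=state()['eef_pos'][2]-.0745;B=blobs(b['image'],'4o',20,(240,165,300,215));print(B,[onz(b,*x[:2],z)[:2] for x in B])
E
```

```text
t35.82 pos [ 0.4877 -0.157   0.2332] psi 4.1 tilt [-0.0024  0.0007] w 0.0382 F [-0.1311  0.0953 -1.3663] 29.99934196472168
5 rows of [0.0307, 0.0127, -0.0004] [-0.03, -0.01, -0.0]
3 rows of [-0.0019, 0.0263, 0.005] [0.0, 0.0, 0.0]
[(np.float64(255.6), np.float64(174.2), 44)] [array([ 0.4822, -0.154 ])]
```

>>> {"fn": "servo_tool", "kwargs": {
  "targets": [
    [165, 0.016, 0.0065, -0.0004, 0, 0, 0],
    [165, 0.0307, 0.0125, -0.0004, 0, 0, 0],
    [165, 0.0307, 0.0125, -0.0004, 0, 0, 0],
    [165, 0.0307, 0.0125, 0, 0, 0, 0],
    [165, 0.0307, 0.0125, 0, 0, 0, 0]
  ]
}}

```text
time_s: 36.28
eef_pos: [0.5346, -0.0136, 0.2341]
tcp_rot: [[-0.07, 0.998, -0.003], [0.998, 0.07, 0.0], [0.0, -0.003, -1.0]]
contact_force: [1.0, -0.0, -2.1]
gripper_width: 0.0382
finger_force: 30.0
```

>>> {"fn": "servo_tool", "kwargs": {
  "targets": [
    [165, 0.0147, 0.0065, 0, 0, 0, 0],
    [165, -0.0019, 0.0263, 0.005, 0, 0, 0],
    [165, -0.0019, 0.0263, 0.005, 0, 0, 0],
    [165, -0.0019, 0.0263, 0.005, 0, 0, 0],
    [165, 0, 0, 0, 0, 0, 0]
  ]
}}

```text
time_s: 36.7
eef_pos: [0.6225, 0.0004, 0.2172]
tcp_rot: [[-0.071, 0.997, -0.002], [0.997, 0.071, 0.0], [0.0, -0.002, -1.0]]
contact_force: [0.3, -0.1, -2.0]
gripper_width: 0.0377
finger_force: 30.0
```

>>> {"fn": "servo_tool", "kwargs": {
  "targets": [
    [165, 0, 0, 0, 0, 0, 0],
    [165, 0, 0, 0, 0, 0, 0],
    [165, 0, 0, 0, 0, 0, 0],
    [165, 0, 0, 0, 0, 0, 0],
    [165, 0, 0, 0, 0, 0, 0]
  ]
}}

```text
time_s: 37.12
eef_pos: [0.6193, 0.0001, 0.2211]
tcp_rot: [[-0.071, 0.998, 0.0], [0.998, 0.071, 0.0], [0.0, 0.0, -1.0]]
contact_force: [-0.5, -0.0, -1.6]
gripper_width: 0.0382
finger_force: 30.0
```

```bash
python3 - <<'E'
from h import *
st();plan([.619,.0005,.153],4.06)
b=cap('scene');z=state()['eef_pos'][2]-.0745;B=blobs(b['image'],'4o',20,(240,185,300,235));print(B,[onz(b,*x[:2],z)[:2] for x in B])
E
```

```text
t37.12 pos [0.6193 0.0001 0.2211] psi 4.1 tilt [0.0003 0.    ] w 0.0382 F [-0.458  -0.0209 -1.5962] 29.99912202358246
3 rows of [0.0001, -0.0001, 0.0227] [0.01, -0.0, -0.0]
[(np.float64(272.4), np.float64(220.3), 55)] [array([0.6154, 0.0038])]
```

>>> {"fn": "servo_tool", "kwargs": {
  "targets": [
    [165, 0, 0, 0.02, 0, 0, 0],
    [165, 0, 0, 0.018, 0, 0, 0],
    [165, 0, 0, 0.012, 0, 0, 0],
    [165, 0, 0, 0.006, 0, 0, 0],
    [165, 0, 0, 0.005, 0, 0, 0]
  ]
}}

```text
time_s: 37.58
eef_pos: [0.6194, 0.0001, 0.1591]
tcp_rot: [[-0.071, 0.998, -0.001], [0.998, 0.071, -0.0], [0.0, -0.001, -1.0]]
contact_force: [0.1, 0.2, -1.4]
gripper_width: 0.038
finger_force: 30.0
```

>>> {"fn": "servo_tool", "kwargs": {
  "targets": [
    [165, 0, 0, 0.004, 0, 0, 0],
    [165, 0, 0, 0.002, 0, 0, 0],
    [165, 0, 0, 0.001, 0, 0, 0],
    [165, 0, 0, 0, 0, 0, 0],
    [165, 0, 0, 0, 0, 0, 0]
  ]
}}

```text
time_s: 38.0
eef_pos: [0.6203, 0.0002, 0.1533]
tcp_rot: [[-0.071, 0.997, 0.001], [0.997, 0.071, 0.0], [-0.0, 0.001, -1.0]]
contact_force: [-0.4, -0.1, -1.7]
gripper_width: 0.0382
finger_force: 30.0
```

```bash
python3 - <<'E'
from h import *
st()
E
```

```text
t38.00 pos [0.6203 0.0002 0.1533] psi 4.1 tilt [0.001 0.   ] w 0.0382 F [-0.447  -0.1341 -1.7498] 29.999317824840546
```

Now to red, first hovering at (0.4235,-0.3265) with full height for the look.

>>> {"fn": "servo_tool", "kwargs": {
  "targets": [
    [138, 0, 0, 0, 0, 0, 0],
    [138, 0, 0, 0, 0, 0, 0],
    [138, 0, 0, 0, 0, 0, 0],
    [138, 0, 0, 0, 0, 0, 0],
    [138, 0, 0, -0.008, 0, 0, 0]
  ]
}}

```text
time_s: 38.42
eef_pos: [0.6186, 0.0001, 0.1595]
tcp_rot: [[-0.071, 0.997, -0.003], [0.997, 0.071, -0.0], [0.0, -0.003, -1.0]]
contact_force: [-0.0, -0.2, -0.9]
gripper_width: 0.0423
finger_force: 4.7
```

>>> {"fn": "servo_tool", "kwargs": {
  "targets": [
    [138, 0, 0, -0.016, 0, 0, 0],
    [138, 0, 0, -0.025, 0, 0, 0],
    [138, 0, 0, -0.025, 0, 0, 0],
    [138, 0, 0, -0.018, 0, 0, 0],
    [138, 0, 0, 0, 0, 0, 0]
  ]
}}

```text
time_s: 38.83
eef_pos: [0.6228, 0.0002, 0.2503]
tcp_rot: [[-0.071, 0.997, 0.009], [0.998, 0.071, 0.0], [-0.0, 0.009, -1.0]]
contact_force: [1.0, 0.4, 0.4]
gripper_width: 0.0422
finger_force: 4.7
```

>>> {"fn": "servo_tool", "kwargs": {
  "targets": [
    [138, 0, 0, 0, 0, 0, 0],
    [138, 0, 0, 0, 0, 0, 0]
  ]
}}

```text
time_s: 39.0
eef_pos: [0.6192, 0.0001, 0.2441]
tcp_rot: [[-0.071, 0.997, -0.001], [0.998, 0.071, -0.0], [0.0, -0.001, -1.0]]
contact_force: [0.1, 0.5, -1.4]
gripper_width: 0.0424
finger_force: 4.7
```

```bash
python3 - <<'E'
from h import *
look();plan([.4235,-.3265,.235],4.06)
E
```

```text
t39.00 pos [0.6192 0.0001 0.2441] psi 4.1 tilt [-0.001 -0.   ] w 0.0424 F [ 0.0817  0.5244 -1.3876] 4.734648764133453
1g T [(64, array([ 0.6406, -0.1553]), array([ 0.6315, -0.1509]))]
   S [(82, array([ 0.3361, -0.1256]), array([ 0.3657, -0.1031])), (80, array([ 0.6074, -0.1709]), array([ 0.6282, -0.147 ]))]
2b T [(27, array([0.38  , 0.0512]), array([0.3761, 0.0514]))]
   S [(17, array([ 0.4276, -0.1484]), array([ 0.4543, -0.1252])), (82, array([0.4009, 0.076 ]), array([0.4285, 0.0919])), (87, array([ 0.6031, -0.1229]), array([ 0.624 , -0.1005]))]
3y T []
   S [(13, array([ 0.4344, -0.1792]), array([ 0.4608, -0.155 ])), (108, array([ 0.5996, -0.071 ]), array([ 0.6207, -0.0503])), (13, array([0.5202, 0.0732]), array([0.5439, 0.0891])), (12, array([0.5158, 0.1299]), array([0.5396, 0.144 ])), (12, array([0.5132, 0.1868]), array([0.5371, 0.199 ])), (16, array([ 0.6513, -0.0449]), array([ 0.6706, -0.0251]))]
4o T [(44, array([ 0.3706, -0.3523]), array([ 0.3669, -0.3439]))]
   S [(138, array([ 0.386 , -0.3311]), array([ 0.4141, -0.3019])), (105, array([ 0.5968, -0.0163]), array([0.618 , 0.0026])), (19, array([0.6488, 0.0036]), array([0.6682, 0.0219]))]
5r T [(8, array([0.5853, 0.0548]), array([0.5773, 0.055 ])), (58, array([ 0.4233, -0.3276]), array([ 0.4185, -0.3197]))]
   S [(55, array([ 0.423, -0.325]), array([ 0.4498, -0.296 ])), (17, array([0.5845, 0.0444]), array([0.606 , 0.0613])), (17, array([0.6456, 0.0476]), array([0.6652, 0.0644]))]
12 rows of [-0.026, -0.0182, 0.0007] [-0.01, -0.0, -0.0]
```

>>> {"fn": "servo_tool", "kwargs": {
  "targets": [
    [138, -0.026, -0.0182, 0.0007, 0, 0, 0],
    [138, -0.026, -0.0182, 0.0007, 0, 0, 0],
    [138, -0.026, -0.0182, 0.0007, 0, 0, 0],
    [138, -0.026, -0.0182, 0.0007, 0, 0, 0],
    [138, -0.026, -0.0182, 0.0007, 0, 0, 0]
  ]
}}

```text
time_s: 39.52
eef_pos: [0.5365, -0.1369, 0.2399]
tcp_rot: [[-0.071, 0.997, -0.002], [0.997, 0.071, 0.0], [0.001, -0.002, -1.0]]
contact_force: [0.1, -1.2, -0.9]
gripper_width: 0.0423
finger_force: 4.7
```

>>> {"fn": "servo_tool", "kwargs": {
  "targets": [
    [138, -0.026, -0.0182, 0.0007, 0, 0, 0],
    [138, -0.026, -0.0182, 0.0007, 0, 0, 0],
    [138, -0.026, -0.0182, 0.0007, 0, 0, 0],
    [138, -0.026, -0.0182, 0.0007, 0, 0, 0],
    [138, -0.026, -0.0182, 0.0007, 0, 0, 0]
  ]
}}

```text
time_s: 39.93
eef_pos: [0.4549, -0.2729, 0.2365]
tcp_rot: [[-0.071, 0.997, -0.002], [0.997, 0.071, 0.001], [0.001, -0.002, -1.0]]
contact_force: [-0.1, -0.1, -1.5]
gripper_width: 0.0423
finger_force: 4.7
```

>>> {"fn": "servo_tool", "kwargs": {
  "targets": [
    [138, -0.026, -0.0182, 0.015, 0, 0, 0],
    [138, -0.026, -0.0182, 0.015, 0, 0, 0],
    [138, 0, 0, 0.01, 0, 0, 0],
    [138, 0, 0, 0, 0, 0, 0],
    [138, 0, 0, 0, 0, 0, 0]
  ]
}}

```text
time_s: 40.35
eef_pos: [0.4233, -0.3256, 0.1964]
tcp_rot: [[-0.07, 0.998, -0.002], [0.998, 0.07, 0.002], [0.002, -0.002, -1.0]]
contact_force: [-0.1, -0.9, -0.4]
gripper_width: 0.0424
finger_force: 4.7
```

>>> {"fn": "servo_tool", "kwargs": {
  "targets": [
    [138, 0, 0, 0, 0, 0, 0],
    [138, 0, 0, 0, 0, 0, 0],
    [138, 0, 0, 0, 0, 0, 0],
    [138, 0, 0, 0, 0, 0, 0]
  ]
}}

```text
time_s: 40.68
eef_pos: [0.4249, -0.3259, 0.1983]
tcp_rot: [[-0.072, 0.997, 0.001], [0.997, 0.072, -0.0], [-0.0, 0.001, -1.0]]
contact_force: [-0.6, -0.4, -0.4]
gripper_width: 0.042
finger_force: 4.7
```

```bash
python3 - <<'E'
from h import *
st();plan([.4235,-.3265,.1205],4.06)
b=cap('scene');B=blobs(b['image'],'5r',20,(215,160,260,190));print(B,[onz(b,*x[:2],.046)[:2] for x in B])
E
```

```text
t40.68 pos [ 0.4249 -0.3259  0.1983] psi 4.2 tilt [ 0.001  -0.0004] w 0.0420 F [-0.6037 -0.4392 -0.3885] 4.733977988362312
3 rows of [-0.0001, -0.0005, 0.0259] [0.02, 0.01, 0.03]
[(np.float64(231.9), np.float64(173.9), 49)] [array([ 0.4234, -0.3246])]
```

>>> {"fn": "servo_tool", "kwargs": {
  "targets": [
    [138, -0.0005, -0.001, 0.025, 0, 0, 0],
    [138, 0, 0, 0.025, 0, 0, 0],
    [138, 0, 0, 0.019, 0, 0, 0],
    [138, 0, 0, 0.009, 0, 0, 0],
    [138, 0, 0, 0, 0, 0, 0]
  ]
}}

```text
time_s: 41.15
eef_pos: [0.4219, -0.3259, 0.1178]
tcp_rot: [[-0.071, 0.997, -0.003], [0.997, 0.071, 0.002], [0.003, -0.003, -1.0]]
contact_force: [0.3, -1.0, -0.5]
gripper_width: 0.0423
finger_force: 4.7
```

>>> {"fn": "servo_tool", "kwargs": {
  "targets": [
    [138, 0, 0, 0, 0, 0, 0],
    [165, 0, 0, 0, 0, 0, 0],
    [165, 0, 0, 0, 0, 0, 0],
    [165, 0, 0, 0, 0, 0, 0],
    [165, 0, 0, 0, 0, 0, 0]
  ]
}}

```text
time_s: 41.57
eef_pos: [0.424, -0.3276, 0.1209]
tcp_rot: [[-0.071, 0.997, 0.002], [0.997, 0.071, -0.001], [-0.001, 0.002, -1.0]]
contact_force: [0.8, 0.7, 1.9]
gripper_width: 0.0383
finger_force: 30.0
```

>>> {"fn": "servo_tool", "kwargs": {
  "targets": [
    [165, 0, 0, -0.01, 0, 0, 0],
    [165, 0, 0, -0.025, 0, 0, 0],
    [165, 0, 0, -0.025, 0, 0, 0],
    [165, 0, 0, -0.025, 0, 0, 0],
    [165, 0, 0, -0.02, 0, 0, 0]
  ]
}}

```text
time_s: 41.98
eef_pos: [0.4232, -0.3274, 0.2273]
tcp_rot: [[-0.071, 0.998, 0.001], [0.998, 0.071, -0.001], [-0.001, 0.001, -1.0]]
contact_force: [-0.4, -0.5, -1.9]
gripper_width: 0.0388
finger_force: 30.0
```

>>> {"fn": "servo_tool", "kwargs": {
  "targets": [
    [165, 0, 0, -0.01, 0, 0, 0],
    [165, 0, 0, 0, 0, 0, 0],
    [165, 0, 0, 0, 0, 0, 0],
    [165, 0, 0, 0, 0, 0, 0]
  ]
}}

```text
time_s: 42.32
eef_pos: [0.4222, -0.3264, 0.2334]
tcp_rot: [[-0.071, 0.997, -0.002], [0.997, 0.071, 0.001], [0.002, -0.002, -1.0]]
contact_force: [0.4, -0.1, -1.4]
gripper_width: 0.0387
finger_force: 30.0
```

```bash
python3 - <<'E'
from h import *
st();B=plan([.545,.050,.235],4.06);plan([.6154,.0495,.223],4.06,.03,frm=B)
E
```

```text
t42.32 pos [ 0.4222 -0.3264  0.2334] psi 4.1 tilt [-0.002   0.0014] w 0.0387 F [ 0.3879 -0.1287 -1.3707] 29.999359846115112
12 rows of [0.0306, 0.0124, -0.0001] [-0.01, -0.01, -0.0]
3 rows of [-0.0018, 0.0234, 0.004] [0.0, 0.0, 0.0]
```

>>> {"fn": "servo_tool", "kwargs": {
  "targets": [
    [165, 0.015, 0.0062, 0, 0, 0, 0],
    [165, 0.0306, 0.0124, 0, 0, 0, 0],
    [165, 0.0306, 0.0124, 0, 0, 0, 0],
    [165, 0.0306, 0.0124, 0, 0, 0, 0],
    [165, 0.0306, 0.0124, 0, 0, 0, 0]
  ]
}}

```text
time_s: 42.73
eef_pos: [0.4681, -0.1844, 0.2329]
tcp_rot: [[-0.07, 0.998, -0.003], [0.998, 0.07, 0.001], [0.001, -0.003, -1.0]]
contact_force: [0.9, -0.8, -1.9]
gripper_width: 0.0385
finger_force: 30.0
```

>>> {"fn": "servo_tool", "kwargs": {
  "targets": [
    [165, 0.0306, 0.0124, 0, 0, 0, 0],
    [165, 0.0306, 0.0124, 0, 0, 0, 0],
    [165, 0.0306, 0.0124, 0, 0, 0, 0],
    [165, 0.0306, 0.0124, 0, 0, 0, 0],
    [165, 0.0306, 0.0124, 0, 0, 0, 0]
  ]
}}

```text
time_s: 43.15
eef_pos: [0.5191, -0.0275, 0.2329]
tcp_rot: [[-0.071, 0.997, -0.003], [0.998, 0.071, 0.0], [0.0, -0.003, -1.0]]
contact_force: [0.6, -0.7, -1.4]
gripper_width: 0.0386
finger_force: 30.0
```

>>> {"fn": "servo_tool", "kwargs": {
  "targets": [
    [165, 0.0306, 0.0124, 0, 0, 0, 0],
    [165, 0.0306, 0.0124, 0, 0, 0, 0],
    [165, 0.0156, 0.0062, 0, 0, 0, 0],
    [165, -0.0018, 0.0234, 0.004, 0, 0, 0],
    [165, -0.0018, 0.0234, 0.004, 0, 0, 0]
  ]
}}

```text
time_s: 43.57
eef_pos: [0.5915, 0.0519, 0.2248]
tcp_rot: [[-0.075, 0.997, -0.003], [0.997, 0.075, 0.001], [0.001, -0.003, -1.0]]
contact_force: [0.7, -0.3, -1.4]
gripper_width: 0.038
finger_force: 30.0
```

>>> {"fn": "servo_tool", "kwargs": {
  "targets": [
    [165, -0.0018, 0.0234, 0.004, 0, 0, 0],
    [165, 0, 0, 0, 0, 0, 0],
    [165, 0, 0, 0, 0, 0, 0],
    [165, 0, 0, 0, 0, 0, 0],
    [165, 0, 0, 0, 0, 0, 0]
  ]
}}

```text
time_s: 43.98
eef_pos: [0.6146, 0.0493, 0.2218]
tcp_rot: [[-0.071, 0.997, -0.002], [0.997, 0.071, -0.0], [0.0, -0.002, -1.0]]
contact_force: [-1.5, 0.0, -2.5]
gripper_width: 0.0385
finger_force: 30.0
```

>>> {"fn": "servo_tool", "kwargs": {
  "targets": [
    [165, 0, 0, 0, 0, 0, 0],
    [165, 0, 0, 0, 0, 0, 0]
  ]
}}

```text
time_s: 44.15
eef_pos: [0.6155, 0.0493, 0.223]
tcp_rot: [[-0.071, 0.997, 0.0], [0.997, 0.071, 0.0], [0.0, 0.0, -1.0]]
contact_force: [0.0, -0.7, -0.6]
gripper_width: 0.0378
finger_force: 30.0
```

```bash
python3 - <<'E'
from h import *
st();plan([.6154,.0500,.153],4.06)
b=cap('scene');z=state()['eef_pos'][2]-.0745;B=blobs(b['image'],'5r',20,(260,190,310,240));print(B,[onz(b,*x[:2],z)[:2] for x in B])
E
```

```text
t44.15 pos [0.6155 0.0493 0.223 ] psi 4.1 tilt [0.0002 0.    ] w 0.0378 F [ 0.0019 -0.6525 -0.6214] 29.99921590089798
3 rows of [0.0002, -0.0, 0.0233] [0.0, -0.0, -0.0]
[(np.float64(287.7), np.float64(225.1), 53)] [array([0.6112, 0.0546])]
```

>>> {"fn": "servo_tool", "kwargs": {
  "targets": [
    [165, 0.0005, 0, 0.02, 0, 0, 0],
    [165, 0, 0, 0.02, 0, 0, 0],
    [165, 0, 0, 0.012, 0, 0, 0],
    [165, 0, 0, 0.006, 0, 0, 0],
    [165, 0, 0, 0.005, 0, 0, 0]
  ]
}}

```text
time_s: 44.62
eef_pos: [0.6155, 0.0497, 0.1591]
tcp_rot: [[-0.071, 0.997, -0.001], [0.997, 0.071, -0.0], [-0.0, -0.001, -1.0]]
contact_force: [1.0, 0.3, -1.6]
gripper_width: 0.0383
finger_force: 30.0
```

>>> {"fn": "servo_tool", "kwargs": {
  "targets": [
    [165, 0, 0, 0.004, 0, 0, 0],
    [165, 0, 0, 0.002, 0, 0, 0],
    [165, 0, 0, 0.001, 0, 0, 0],
    [165, 0, 0, 0, 0, 0, 0],
    [165, 0, 0, 0, 0, 0, 0]
  ]
}}

```text
time_s: 45.03
eef_pos: [0.6163, 0.0499, 0.1535]
tcp_rot: [[-0.071, 0.997, 0.001], [0.997, 0.071, 0.0], [0.0, 0.001, -1.0]]
contact_force: [-1.0, 0.1, 0.8]
gripper_width: 0.0382
finger_force: 30.0
```

```bash
python3 - <<'E'
from h import *
st()
E
```

```text
t45.03 pos [0.6163 0.0499 0.1535] psi 4.1 tilt [0.001  0.0002] w 0.0382 F [-0.9523  0.0655  0.7875] 29.999608397483826
```

>>> {"fn": "servo_tool", "kwargs": {
  "targets": [
    [138, 0, 0, 0, 0, 0, 0],
    [138, 0, 0, 0, 0, 0, 0],
    [138, 0, 0, 0, 0, 0, 0],
    [138, 0, 0, 0, 0, 0, 0],
    [138, 0, 0, -0.008, 0, 0, 0]
  ]
}}

```text
time_s: 45.45
eef_pos: [0.6147, 0.0496, 0.1593]
tcp_rot: [[-0.071, 0.997, -0.003], [0.997, 0.071, -0.0], [-0.0, -0.003, -1.0]]
contact_force: [-0.9, 0.6, -1.3]
gripper_width: 0.042
finger_force: 4.7
```

>>> {"fn": "servo_tool", "kwargs": {
  "targets": [
    [138, 0, 0, -0.016, 0, 0, 0],
    [138, 0, 0, -0.025, 0, 0, 0],
    [138, 0, 0, -0.025, 0, 0, 0],
    [138, 0, 0, -0.025, 0, 0, 0],
    [138, 0, 0, -0.018, 0, 0, 0]
  ]
}}

```text
time_s: 45.87
eef_pos: [0.6167, 0.0499, 0.2729]
tcp_rot: [[-0.071, 0.997, 0.003], [0.998, 0.071, 0.0], [0.0, 0.003, -1.0]]
contact_force: [0.2, 0.1, -0.1]
gripper_width: 0.042
finger_force: 4.7
```

>>> {"fn": "servo_tool", "kwargs": {
  "targets": [
    [160, -0.0025, -0.03, 0, 0, 0, 0],
    [160, -0.0025, -0.035, 0, 0, 0, 0],
    [160, -0.0025, -0.035, 0, 0, 0, 0],
    [160, -0.0025, -0.035, 0, 0, 0, 0],
    [160, -0.0025, -0.03, 0, 0, 0, 0]
  ]
}}

```text
time_s: 46.28
eef_pos: [0.45, 0.0254, 0.2701]
tcp_rot: [[-0.071, 0.997, -0.0], [0.997, 0.071, -0.0], [-0.0, -0.0, -1.0]]
contact_force: [0.8, -0.3, -0.7]
gripper_width: 0.0367
finger_force: 30.0
```

>>> {"fn": "servo_tool", "kwargs": {
  "targets": [
    [160, 0, 0, 0, 0, 0, 0],
    [160, 0, 0, 0, 0, 0, 0],
    [160, 0, 0, 0, 0, 0, 0]
  ]
}}

```text
time_s: 46.53
eef_pos: [0.4533, 0.0258, 0.2708]
tcp_rot: [[-0.071, 0.997, 0.003], [0.998, 0.071, 0.0], [0.0, 0.003, -1.0]]
contact_force: [-0.1, -0.8, -0.4]
gripper_width: 0.0369
finger_force: 30.0
```

```bash
python3 - <<'E'
from h import *
look();plan([.423,.2132,.25],81.1,n=16)
E
```

```text
t46.53 pos [0.4533 0.0258 0.2708] psi 4.1 tilt [0.0026 0.0002] w 0.0369 F [-0.0695 -0.7564 -0.4486] 29.99985784292221
1g T [(65, array([ 0.6406, -0.1549]), array([ 0.6315, -0.1505]))]
   S [(81, array([ 0.3358, -0.1262]), array([ 0.3655, -0.1037])), (79, array([ 0.6077, -0.1706]), array([ 0.6285, -0.1467]))]
2b T [(76, array([ 0.6375, -0.107 ]), array([ 0.6284, -0.1035])), (14, array([0.3707, 0.0536]), array([0.3669, 0.0539]))]
   S [(80, array([0.4032, 0.0757]), array([0.4307, 0.0916])), (89, array([ 0.6027, -0.1231]), array([ 0.6237, -0.1007]))]
3y T []
   S [(107, array([ 0.5998, -0.0713]), array([ 0.6208, -0.0506])), (13, array([0.5202, 0.0732]), array([0.5439, 0.0891])), (13, array([0.5165, 0.1303]), array([0.5403, 0.1444])), (12, array([0.5132, 0.1868]), array([0.5371, 0.199 ])), (16, array([ 0.6513, -0.0449]), array([ 0.6706, -0.0251]))]
4o T [(45, array([ 0.3706, -0.3519]), array([ 0.3669, -0.3435]))]
   S [(156, array([ 0.388, -0.331]), array([ 0.416 , -0.3018])), (101, array([ 0.5968, -0.0163]), array([0.618 , 0.0026])), (22, array([0.6483, 0.0037]), array([0.6678, 0.0219]))]
5r T []
   S [(97, array([0.5934, 0.034 ]), array([0.6147, 0.0512])), (22, array([0.645 , 0.0472]), array([0.6646, 0.064 ]))]
16 rows of [0.011, 0.0066, 0.0013] [0.0, 0.0, -4.81]
```

>>> {"fn": "servo_tool", "kwargs": {
  "targets": [
    [160, 0.011, 0.0066, 0.0013, 0, 0, -4.81],
    [160, 0.011, 0.0066, 0.0013, 0, 0, -4.81],
    [160, 0.011, 0.0066, 0.0013, 0, 0, -4.81],
    [160, 0.011, 0.0066, 0.0013, 0, 0, -4.81],
    [160, 0.011, 0.0066, 0.0013, 0, 0, -4.81]
  ]
}}

```text
time_s: 47.05
eef_pos: [0.4724, 0.0874, 0.2629]
tcp_rot: [[-0.475, 0.88, -0.0], [0.88, 0.475, 0.001], [0.001, 0.0, -1.0]]
contact_force: [-0.2, 1.3, -0.6]
gripper_width: 0.0368
finger_force: 30.0
```

>>> {"fn": "servo_tool", "kwargs": {
  "targets": [
    [160, 0.011, 0.0066, 0.0013, 0, 0, -4.81],
    [160, 0.011, 0.0066, 0.0013, 0, 0, -4.81],
    [160, 0.011, 0.0066, 0.0013, 0, 0, -4.81],
    [160, 0.011, 0.0066, 0.0013, 0, 0, -4.81],
    [160, 0.011, 0.0066, 0.0013, 0, 0, -4.81]
  ]
}}

```text
time_s: 47.47
eef_pos: [0.4646, 0.151, 0.2564]
tcp_rot: [[-0.792, 0.61, -0.0], [0.61, 0.792, 0.001], [0.001, 0.0, -1.0]]
contact_force: [-0.5, -0.5, -0.9]
gripper_width: 0.0369
finger_force: 30.0
```

>>> {"fn": "servo_tool", "kwargs": {
  "targets": [
    [160, 0.011, 0.0066, 0.0013, 0, 0, -4.81],
    [160, 0.011, 0.0066, 0.0013, 0, 0, -4.81],
    [160, 0.011, 0.0066, 0.0013, 0, 0, -4.81],
    [160, 0.011, 0.0066, 0.0013, 0, 0, -4.81],
    [160, 0.011, 0.0066, 0.0013, 0, 0, -4.81]
  ]
}}

```text
time_s: 47.88
eef_pos: [0.4316, 0.2058, 0.2499]
tcp_rot: [[-0.972, 0.234, -0.001], [0.234, 0.972, 0.001], [0.001, 0.001, -1.0]]
contact_force: [0.1, -0.6, -0.4]
gripper_width: 0.0368
finger_force: 30.0
```

>>> {"fn": "servo_tool", "kwargs": {
  "targets": [
    [160, 0.011, 0.0066, 0.0013, 0, 0, -4.81],
    [160, 0, 0, 0.02, 0, 0, 0],
    [160, 0, 0, 0.02, 0, 0, 0],
    [160, 0, 0, 0.02, 0, 0, 0],
    [160, 0, 0, 0, 0, 0, 0]
  ]
}}

```text
time_s: 48.3
eef_pos: [0.4202, 0.2128, 0.1854]
tcp_rot: [[-0.988, 0.156, -0.006], [0.156, 0.988, -0.002], [0.006, -0.003, -1.0]]
contact_force: [-1.4, -0.1, -1.3]
gripper_width: 0.0369
finger_force: 30.0
```

>>> {"fn": "servo_tool", "kwargs": {
  "targets": [
    [160, 0, 0, 0, 0, 0, 0],
    [160, 0, 0, 0, 0, 0, 0],
    [160, 0, 0, 0, 0, 0, 0],
    [160, 0, 0, 0, 0, 0, 0]
  ]
}}

```text
time_s: 48.63
eef_pos: [0.4229, 0.214, 0.1901]
tcp_rot: [[-0.988, 0.156, 0.002], [0.156, 0.988, 0.001], [-0.002, 0.001, -1.0]]
contact_force: [0.9, -0.6, -0.6]
gripper_width: 0.0369
finger_force: 30.0
```

```bash
python3 - <<'E'
from h import *
st();plan([.423,.2132,.1045],81.1)
b=cap('scene');cv2.imwrite('pics/s10.png',cv2.resize(b['image'][150:250,310:420],None,fx=6,fy=6,interpolation=cv2.INTER_CUBIC))
E
```

```text
t48.63 pos [0.4229 0.214  0.1901] psi 81.0 tilt [0.002 0.001] w 0.0369 F [ 0.9345 -0.6249 -0.6387] 29.99981939792633
3 rows of [-0.0, -0.0003, 0.0285] [0.02, 0.03, -0.03]
```

View pics/s10.png

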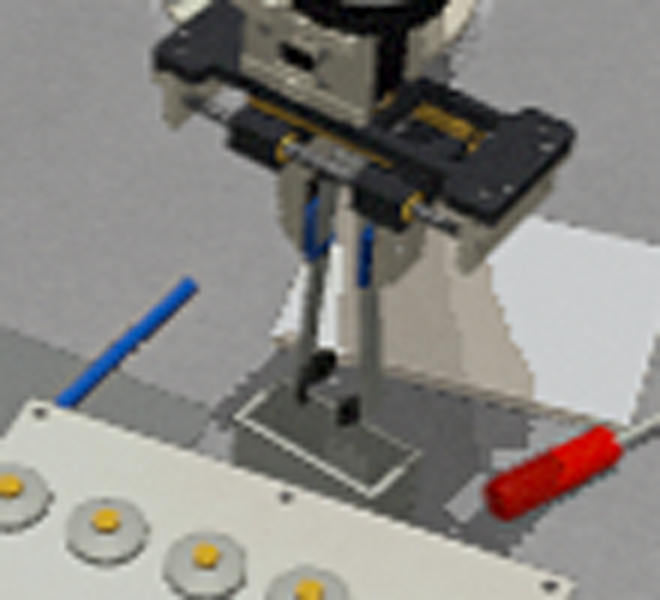

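The closed jaws at (320,365) and (348,410) hang directly over the open stand, whose rim spans (235,415) to (418,452). Lowering.

>>> {"fn": "servo_tool", "kwargs": {
  "targets": [
    [160, 0, 0, 0.01, 0, 0, 0],
    [160, 0, 0, 0.01, 0, 0, 0],
    [160, 0, 0, 0.01, 0, 0, 0],
    [160, 0, 0, 0.005, 0, 0, 0],
    [160, 0, 0, 0, 0, 0, 0]
  ]
}}

```text
time_s: 49.1
eef_pos: [0.4277, 0.2142, 0.157]
tcp_rot: [[-0.988, 0.157, 0.011], [0.157, 0.988, 0.002], [-0.01, 0.004, -1.0]]
contact_force: [5.1, -3.2, 20.7]
gripper_width: 0.0366
finger_force: 30.0
```

```bash
python3 - <<'E'
from h import *
st();plan([.423,.2132,.1045],81.1)
E
```

```text
t49.10 pos [0.4277 0.2142 0.157 ] psi 81.0 tilt [0.0107 0.0023] w 0.0366 F [ 5.1319 -3.2488 20.6754] 30.00120520591736
2 rows of [0.0024, -0.001, 0.0262] [0.11, 0.29, -0.07]
```

>>> {"fn": "servo_tool", "kwargs": {
  "targets": [
    [160, 0, 0, -0.01, 0, 0, 0],
    [160, 0, 0, -0.012, 0, 0, 0],
    [160, -0.0023, 0, 0, 0, 0, 0],
    [160, 0, 0, 0, 0, 0, 0],
    [160, 0, 0, 0, 0, 0, 0]
  ]
}}

```text
time_s: 49.52
eef_pos: [0.4236, 0.2127, 0.1749]
tcp_rot: [[-0.988, 0.156, -0.001], [0.156, 0.988, -0.001], [0.001, -0.001, -1.0]]
contact_force: [-0.5, 0.1, 0.5]
gripper_width: 0.037
finger_force: 30.0
```

>>> {"fn": "servo_tool", "kwargs": {
  "targets": [
    [160, 0, 0, 0, 0, 0, 0],
    [160, 0, 0, 0, 0, 0, 0],
    [160, 0, 0, 0, 0, 0, 0]
  ]
}}

```text
time_s: 49.77
eef_pos: [0.4237, 0.2129, 0.1753]
tcp_rot: [[-0.988, 0.156, -0.001], [0.156, 0.988, -0.0], [0.001, -0.001, -1.0]]
contact_force: [0.1, 0.4, -1.4]
gripper_width: 0.037
finger_force: 30.0
```

```bash
python3 - <<'E'
from h import *
st()
b=cap('scene');cv2.imwrite('pics/s11.png',cv2.resize(b['image'][180:245,340:400],None,fx=9,fy=9,interpolation=cv2.INTER_CUBIC))
E
```

```text
t49.77 pos [0.4237 0.2129 0.1753] psi 81.0 tilt [-0.0012 -0.0004] w 0.0370 F [ 0.1189  0.4169 -1.3942] 29.998631179332733
```

View pics/s11.png

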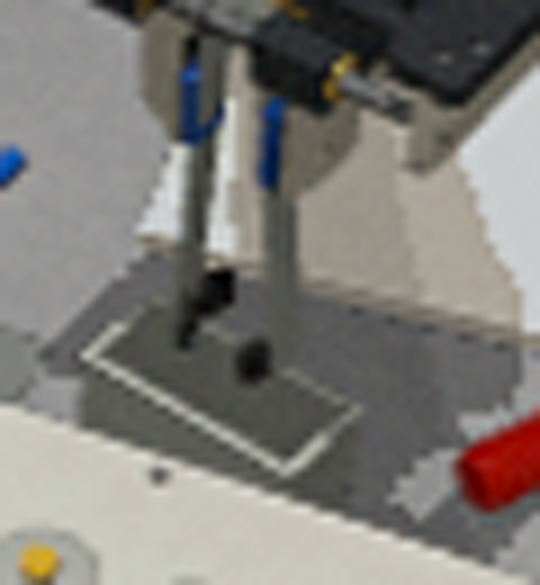

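The black jaws at (205,305) and (252,362) sit too close to the far rim line (150,305)–(360,408). By the rim geometry, the tongs must go about 6 mm towards +x, which matches the scene camera's −2.5 mm x bias.

>>> {"fn": "servo_tool", "kwargs": {
  "targets": [
    [160, -0.003, 0, 0, 0, 0, 0],
    [160, -0.003, 0, 0, 0, 0, 0],
    [160, 0, 0, 0, 0, 0, 0],
    [160, 0, 0, 0, 0, 0, 0],
    [160, 0, 0, 0, 0, 0, 0]
  ]
}}

```text
time_s: 50.23
eef_pos: [0.4301, 0.2121, 0.1759]
tcp_rot: [[-0.988, 0.156, -0.0], [0.156, 0.988, 0.0], [0.0, 0.0, -1.0]]
contact_force: [0.6, 0.5, -0.3]
gripper_width: 0.0369
finger_force: 30.0
```

```bash
python3 - <<'E'
from h import *
st();b=cap('scene');i=b['image'][205:228,352:378].max(2)
for r in i: print(''.join('#' if x<35 else '+' if x<60 else '.' if x<190 else 'O' for x in r))
print(proj(b,(.4275,.2115,.065)))
E
```

```text
t50.23 pos [0.4301 0.2121 0.1759] psi 81.0 tilt [-0.0001  0.    ] w 0.0369 F [ 0.6136  0.4523 -0.3157] 29.998658895492554
....OO....OO..............
..........OO..............
..........OO..............
..........................
..........................
..........................
.........+##..............
.........+##+.............
.......+.+###.............
.......+####+.............
.......+###+..............
......++++................
......+#+.................
......+#+.................
......+#......+++.........
.............+##+.........
.............+##+.........
.............####.........
.............+++..........
..........................
..........................
..........................
..........................
(np.float64(363.77134742015045), np.float64(222.81954641738798))
```

>>> {"fn": "servo_tool", "kwargs": {
  "targets": [
    [160, 0, 0, 0.005, 0, 0, 0],
    [160, 0, 0, 0.004, 0, 0, 0],
    [160, 0, 0, 0.003, 0, 0, 0],
    [160, 0, 0, 0.002, 0, 0, 0],
    [160, 0, 0, 0, 0, 0, 0]
  ]
}}

```text
time_s: 50.7
eef_pos: [0.4296, 0.2119, 0.1612]
tcp_rot: [[-0.988, 0.156, -0.001], [0.156, 0.988, -0.0], [0.001, -0.001, -1.0]]
contact_force: [0.5, -0.3, -1.9]
gripper_width: 0.0368
finger_force: 30.0
```

>>> {"fn": "servo_tool", "kwargs": {
  "targets": [
    [160, 0, 0, 0.003, 0, 0, 0],
    [160, 0, 0, 0.002, 0, 0, 0],
    [160, 0, 0, 0, 0, 0, 0],
    [160, 0, 0, 0, 0, 0, 0]
  ]
}}

```text
time_s: 51.03
eef_pos: [0.43, 0.2121, 0.1568]
tcp_rot: [[-0.988, 0.156, -0.0], [0.156, 0.988, -0.0], [0.0, -0.0, -1.0]]
contact_force: [-0.1, 0.9, -0.9]
gripper_width: 0.0373
finger_force: 30.0
```

>>> {"fn": "servo_tool", "kwargs": {
  "targets": [
    [160, 0, 0, 0.003, 0, 0, 0],
    [160, 0, 0, 0.002, 0, 0, 0],
    [160, 0, 0, 0.002, 0, 0, 0],
    [160, 0, 0, 0, 0, 0, 0]
  ]
}}

```text
time_s: 51.37
eef_pos: [0.4298, 0.212, 0.1494]
tcp_rot: [[-0.988, 0.156, -0.001], [0.156, 0.988, -0.0], [0.001, -0.0, -1.0]]
contact_force: [-0.5, -0.0, -1.7]
gripper_width: 0.0371
finger_force: 30.0
```

>>> {"fn": "servo_tool", "kwargs": {
  "targets": [
    [160, 0, 0, 0.003, 0, 0, 0],
    [160, 0, 0, 0.003, 0, 0, 0],
    [160, 0, 0, 0, 0, 0, 0]
  ]
}}

```text
time_s: 51.62
eef_pos: [0.4297, 0.2119, 0.1432]
tcp_rot: [[-0.988, 0.156, -0.001], [0.156, 0.988, -0.0], [0.001, -0.001, -1.0]]
contact_force: [1.3, 0.2, -0.3]
gripper_width: 0.0369
finger_force: 30.0
```

>>> {"fn": "servo_tool", "kwargs": {
  "targets": [
    [160, 0, 0, 0.006, 0, 0, 0],
    [160, 0, 0, 0.008, 0, 0, 0],
    [160, 0, 0, 0.008, 0, 0, 0],
    [160, 0, 0, 0.006, 0, 0, 0],
    [160, 0, 0, 0.003, 0, 0, 0]
  ]
}}

```text
time_s: 52.03
eef_pos: [0.4296, 0.2118, 0.1115]
tcp_rot: [[-0.988, 0.156, -0.001], [0.156, 0.988, -0.001], [0.001, -0.001, -1.0]]
contact_force: [0.5, -0.0, -1.4]
gripper_width: 0.0366
finger_force: 30.0
```

>>> {"fn": "servo_tool", "kwargs": {
  "targets": [
    [160, 0, 0, 0.003, 0, 0, 0],
    [160, 0, 0, 0.002, 0, 0, 0],
    [160, 0, 0, 0, 0, 0, 0],
    [160, 0, 0, 0, 0, 0, 0]
  ]
}}

```text
time_s: 52.37
eef_pos: [0.4301, 0.2122, 0.1079]
tcp_rot: [[-0.988, 0.156, -0.0], [0.156, 0.988, 0.0], [0.0, -0.0, -1.0]]
contact_force: [-0.3, 1.1, -0.8]
gripper_width: 0.0368
finger_force: 30.0
```

>>> {"fn": "servo_tool", "kwargs": {
  "targets": [
    [160, 0, 0, 0.002, 0, 0, 0],
    [160, 0, 0, 0.002, 0, 0, 0],
    [160, 0, 0, 0, 0, 0, 0],
    [160, 0, 0, 0, 0, 0, 0]
  ]
}}

```text
time_s: 52.7
eef_pos: [0.4301, 0.2122, 0.1039]
tcp_rot: [[-0.988, 0.156, -0.0], [0.156, 0.988, 0.0], [0.0, 0.0, -1.0]]
contact_force: [-0.3, -0.0, -1.4]
gripper_width: 0.0371
finger_force: 30.0
```

>>> {"fn": "servo_tool", "kwargs": {
  "targets": [
    [160, 0, 0, 0.0015, 0, 0, 0],
    [160, 0, 0, 0.001, 0, 0, 0],
    [160, 0, 0, 0, 0, 0, 0]
  ]
}}

```text
time_s: 52.95
eef_pos: [0.4301, 0.2121, 0.1013]
tcp_rot: [[-0.988, 0.156, -0.0], [0.156, 0.988, 0.0], [0.0, -0.0, -1.0]]
contact_force: [-0.6, 0.1, -0.3]
gripper_width: 0.0365
finger_force: 30.0
```

>>> {"fn": "servo_tool", "kwargs": {
  "targets": [
    [160, 0, 0, 0.0015, 0, 0, 0],
    [160, 0, 0, 0.001, 0, 0, 0],
    [160, 0, 0, 0, 0, 0, 0]
  ]
}}

```text
time_s: 53.2
eef_pos: [0.4313, 0.2125, 0.1006]
tcp_rot: [[-0.988, 0.156, 0.002], [0.156, 0.988, 0.0], [-0.002, 0.001, -1.0]]
contact_force: [-3.6, -1.8, 14.6]
gripper_width: 0.0368
finger_force: 30.0
```

>>> {"fn": "servo_tool", "kwargs": {
  "targets": [
    [160, 0, 0, -0.002, 0, 0, 0],
    [145, 0, 0, 0, 0, 0, 0],
    [138, 0, 0, 0, 0, 0, 0],
    [130, 0, 0, 0, 0, 0, 0],
    [110, 0, 0, 0, 0, 0, 0]
  ]
}}

```text
time_s: 53.62
eef_pos: [0.4303, 0.212, 0.1009]
tcp_rot: [[-0.988, 0.156, 0.0], [0.156, 0.988, -0.0], [-0.0, -0.0, -1.0]]
contact_force: [0.2, -0.7, 0.2]
gripper_width: 0.0482
finger_force: 0.0
```

>>> {"fn": "servo_tool", "kwargs": {
  "targets": [
    [60, 0, 0, 0, 0, 0, 0],
    [60, 0, 0, 0, 0, 0, 0],
    [60, 0, 0, 0, 0, 0, 0],
    [60, 0, 0, 0, 0, 0, 0],
    [60, 0, 0, 0, 0, 0, 0]
  ]
}}

```text
time_s: 54.03
eef_pos: [0.4301, 0.2122, 0.1008]
tcp_rot: [[-0.988, 0.156, -0.0], [0.156, 0.988, 0.0], [0.0, 0.0, -1.0]]
contact_force: [-0.3, -0.1, -0.0]
gripper_width: 0.0701
finger_force: 0.0
```

>>> {"fn": "servo_tool", "kwargs": {
  "targets": [
    [60, 0, 0, -0.01, 0, 0, 0],
    [60, 0, 0, -0.025, 0, 0, 0],
    [60, 0, 0, -0.035, 0, 0, 0],
    [60, 0, 0, -0.035, 0, 0, 0],
    [60, 0, 0, -0.035, 0, 0, 0]
  ]
}}

```text
time_s: 54.45
eef_pos: [0.4296, 0.2122, 0.2431]
tcp_rot: [[-0.988, 0.156, -0.0], [0.156, 0.988, 0.0], [0.0, 0.0, -1.0]]
contact_force: [1.5, -0.3, 0.5]
gripper_width: 0.0703
finger_force: 0.0
```

>>> {"fn": "servo_tool", "kwargs": {
  "targets": [
    [60, 0, 0, -0.02, 0, 0, 0],
    [60, 0, 0, 0, 0, 0, 0],
    [60, 0, 0, 0, 0, 0, 0]
  ]
}}

```text
time_s: 54.7
eef_pos: [0.4309, 0.2126, 0.2628]
tcp_rot: [[-0.988, 0.156, 0.004], [0.156, 0.988, 0.001], [-0.003, 0.002, -1.0]]
contact_force: [-1.2, -0.2, -0.6]
gripper_width: 0.0699
finger_force: 0.0
```

```bash
python3 - <<'E'
from h import *
st();b=cap('scene');COL['2b']=(100,128,130,60)
print('pads now',blobs(b['image'],'2b',3,(345,190,385,225)),'at start (358.8,207.5),(370.4,212.0)')
i=cv2.cvtColor(b['image'],cv2.COLOR_BGR2GRAY)
plan([.637,-.2475,.27],4.06)
E
```

```text
t54.70 pos [0.4309 0.2126 0.2628] psi 81.0 tilt [0.0036 0.0012] w 0.0699 F [-1.1743 -0.1598 -0.6317] 0.0
pads now [(np.float64(358.0), np.float64(205.0), 3), (np.float64(368.9), np.float64(211.7), 46), (np.float64(357.3), np.float64(209.8), 6)] at start (358.8,207.5),(370.4,212.0)
16 rows of [-0.0318, -0.012, -0.0005] [0.0, 0.0, 4.81]
```

>>> {"fn": "servo_tool", "kwargs": {
  "targets": [
    [60, -0.0318, -0.012, -0.0005, 0, 0, 4.81],
    [60, -0.0318, -0.012, -0.0005, 0, 0, 4.81],
    [60, -0.0318, -0.012, -0.0005, 0, 0, 4.81],
    [60, -0.0318, -0.012, -0.0005, 0, 0, 4.81],
    [60, -0.0318, -0.012, -0.0005, 0, 0, 4.81]
  ]
}}

```text
time_s: 55.17
eef_pos: [0.5607, 0.1045, 0.2613]
tcp_rot: [[-0.837, 0.548, -0.003], [0.548, 0.837, -0.0], [0.003, -0.002, -1.0]]
contact_force: [0.7, 0.4, 0.3]
gripper_width: 0.0701
finger_force: 0.0
```

>>> {"fn": "servo_tool", "kwargs": {
  "targets": [
    [60, -0.0318, -0.012, -0.0005, 0, 0, 4.81],
    [60, -0.0318, -0.012, -0.0005, 0, 0, 4.81],
    [60, -0.0318, -0.012, -0.0005, 0, 0, 4.81],
    [60, -0.0318, -0.012, -0.0005, 0, 0, 4.81],
    [60, -0.0318, -0.012, -0.0005, 0, 0, 4.81]
  ]
}}

```text
time_s: 55.58
eef_pos: [0.6361, -0.0465, 0.2634]
tcp_rot: [[-0.541, 0.841, -0.004], [0.841, 0.541, 0.0], [0.002, -0.003, -1.0]]
contact_force: [-0.0, -0.2, -0.3]
gripper_width: 0.0702
finger_force: 0.0
```

>>> {"fn": "servo_tool", "kwargs": {
  "targets": [
    [60, -0.0318, -0.012, -0.0005, 0, 0, 4.81],
    [60, -0.0318, -0.012, -0.0005, 0, 0, 4.81],
    [60, -0.0318, -0.012, -0.0005, 0, 0, 4.81],
    [60, -0.0318, -0.012, -0.0005, 0, 0, 4.81],
    [60, -0.0318, -0.012, -0.0005, 0, 0, 4.81]
  ]
}}

```text
time_s: 56.0
eef_pos: [0.6432, -0.2151, 0.2657]
tcp_rot: [[-0.151, 0.989, -0.004], [0.989, 0.151, 0.001], [0.002, -0.004, -1.0]]
contact_force: [0.8, -0.9, -0.3]
gripper_width: 0.0703
finger_force: 0.0
```

>>> {"fn": "servo_tool", "kwargs": {
  "targets": [
    [60, -0.0318, -0.012, -0.0005, 0, 0, 4.81],
    [60, 0, 0, 0, 0, 0, 0],
    [60, 0, 0, 0, 0, 0, 0],
    [60, 0, 0, 0, 0, 0, 0],
    [60, 0, 0, 0, 0, 0, 0]
  ]
}}

```text
time_s: 56.42
eef_pos: [0.6372, -0.2451, 0.2675]
tcp_rot: [[-0.073, 0.997, -0.002], [0.997, 0.073, 0.002], [0.002, -0.002, -1.0]]
contact_force: [0.6, 0.9, -0.8]
gripper_width: 0.07
finger_force: 0.0
```

>>> {"fn": "servo_tool", "kwargs": {
  "targets": [
    [60, 0, 0, 0, 0, 0, 0],
    [60, 0, 0, 0, 0, 0, 0],
    [60, 0, 0, 0, 0, 0, 0]
  ]
}}

```text
time_s: 56.67
eef_pos: [0.6376, -0.2461, 0.2689]
tcp_rot: [[-0.073, 0.997, 0.0], [0.997, 0.073, 0.0], [0.0, 0.0, -1.0]]
contact_force: [-0.0, 0.1, 0.2]
gripper_width: 0.0699
finger_force: 0.0
```

```bash
python3 - <<'E'
from h import *
b=cap('scene');COL['2b']=(100,128,130,60)
print('pads now',blobs(b['image'],'2b',3,(345,190,385,225)))
i=b['image'][192:235,350:385].max(2)
for r in i: print(''.join('#' if x<45 else '+' if x<90 else '.' if x<160 else 'O' for x in r))
look();plan([.637,-.2475,.0465],4.06,.03)
E
```

```text
pads now [(np.float64(357.6), np.float64(208.1), 10), (np.float64(369.2), np.float64(211.4), 40)]
...........OOOOOOOOOOOOOOOOOOOOOOOO
...........OOOOOOOOOOOOOOOOOOOOOOOO
..........OOOOOOOOOOOOOOOOOOOOOOOOO
..........OOOOOOOOOOOOOOOOOOOOOOOOO
.........OOOOOOOOOOOOOOOOOOOOOOOOOO
.........OOOOOOOOOOOOOOOOOOOOOOOOOO
........OOOOOOOOOOOOOOOOOOOOOOOOOOO
........OO.OOOOOOOOOOOOOOOOOOOOOOOO
........OO++.OOOOOO.OOOOOOOOOOOOOOO
.......OOO.++..OOO..OOOOOOOOOOOOOOO
.......OO..+.OO...+.OOOOOOOOOOOOOOO
......OOO.++OOO.++..OOOOOOOOOOOOOOO
......OOO.++OOOO.+..OOOOOOOOOOOOOOO
.....OO...+.OOOO.+..OOOOOOOOOOOOOOO
........+++.OOOO....OOOOOOOOOOOOOOO
........+++.OOOO..+OO.OOOOOOOOOOOOO
........+++....O..OO..OOOOOOOOOOOOO
........+++......OO.+.OOOOOOOOOOOOO
.....O..++..........+..OOOOOOOOOOOO
........++..........++.....OOOOOOOO
.......+++..........+..........OOOO
.....O..+...........+..............
....OO.++.O........................
...OO.++++..........+..............
..OO.++++.++........+..............
.O..+.+++.++++.....+...............
O..++.++..++++++....+..............
O.++++++..++++++++............
[... 1464 characters left out ...]
[0.5132, 0.1868]), array([0.5371, 0.199 ])), (16, array([ 0.6513, -0.0449]), array([ 0.6706, -0.0251]))]
4o T [(81, array([ 0.6313, -0.0032]), array([ 0.6223, -0.0019])), (25, array([ 0.3709, -0.3589]), array([ 0.3672, -0.3504]))]
   S [(156, array([ 0.388, -0.331]), array([ 0.416 , -0.3018])), (102, array([ 0.5966, -0.016 ]), array([0.6178, 0.0029])), (22, array([0.6483, 0.0037]), array([0.6678, 0.0219]))]
5r T [(79, array([0.6269, 0.0466]), array([0.6181, 0.047 ])), (12, array([0.5853, 0.05  ]), array([0.5772, 0.0503]))]
   S [(98, array([0.5931, 0.0337]), array([0.6143, 0.051 ])), (21, array([0.6453, 0.0466]), array([0.6648, 0.0635]))]
8 rows of [-0.0001, -0.0001, 0.0278] [0.0, -0.0, 0.0]
```

>>> {"fn": "servo_tool", "kwargs": {
  "targets": [
    [60, 0, 0, 0.028, 0, 0, 0],
    [60, 0, 0, 0.028, 0, 0, 0],
    [60, 0, 0, 0.028, 0, 0, 0],
    [60, 0, 0, 0.028, 0, 0, 0],
    [60, 0, 0, 0.028, 0, 0, 0]
  ]
}}

```text
time_s: 57.23
eef_pos: [0.6373, -0.2473, 0.128]
tcp_rot: [[-0.071, 0.997, 0.001], [0.997, 0.071, -0.0], [-0.0, 0.001, -1.0]]
contact_force: [-0.1, -0.5, -0.5]
gripper_width: 0.0706
finger_force: 0.0
```

>>> {"fn": "servo_tool", "kwargs": {
  "targets": [
    [60, 0, 0, 0.028, 0, 0, 0],
    [60, 0, 0, 0.028, 0, 0, 0],
    [60, 0, 0, 0.025, 0, 0, 0],
    [60, 0, 0, 0, 0, 0, 0],
    [60, 0, 0, 0, 0, 0, 0]
  ]
}}

```text
time_s: 57.65
eef_pos: [0.6359, -0.2469, 0.0465]
tcp_rot: [[-0.071, 0.997, -0.003], [0.997, 0.071, 0.001], [0.001, -0.003, -1.0]]
contact_force: [0.6, -0.2, 0.3]
gripper_width: 0.0701
finger_force: 0.0
```

>>> {"fn": "servo_tool", "kwargs": {
  "targets": [
    [255, 0, 0, 0, 0, 0, 0],
    [255, 0, 0, 0, 0, 0, 0],
    [255, 0, 0, 0, 0, 0, 0],
    [255, 0, 0, 0, 0, 0, 0],
    [255, 0, 0, 0, 0, 0, 0]
  ]
}}

```text
time_s: 58.07
eef_pos: [0.6379, -0.2475, 0.0492]
tcp_rot: [[-0.071, 0.997, 0.002], [0.997, 0.071, -0.001], [-0.001, 0.002, -1.0]]
contact_force: [-0.7, -0.7, -0.2]
gripper_width: 0.0414
finger_force: 0.0
```

>>> {"fn": "servo_tool", "kwargs": {
  "targets": [
    [255, 0, 0, 0, 0, 0, 0],
    [255, 0, 0, 0, 0, 0, 0],
    [255, 0, 0, 0, 0, 0, 0],
    [255, 0, 0, 0, 0, 0, 0],
    [255, 0, 0, 0, 0, 0, 0]
  ]
}}

```text
time_s: 58.48
eef_pos: [0.6372, -0.2473, 0.0479]
tcp_rot: [[-0.071, 0.998, -0.0], [0.998, 0.071, 0.0], [0.0, -0.0, -1.0]]
contact_force: [-0.9, -0.8, 1.6]
gripper_width: 0.0193
finger_force: 30.0
```

```bash
python3 - <<'E'
from h import *
st()
E
```

```text
t58.48 pos [ 0.6372 -0.2473  0.0479] psi 4.1 tilt [-0.0001  0.0001] w 0.0193 F [-0.8675 -0.8259  1.6398] 30.000182390213013
```

Gripped. Now I'll push home slowly (≤0.1 m/s) with gentle ramps.

>>> {"fn": "servo_tool", "kwargs": {
  "targets": [
    [255, 0.001, 0, 0, 0, 0, 0],
    [255, 0.002, 0, 0, 0, 0, 0],
    [255, 0.003, 0, 0, 0, 0, 0],
    [255, 0.004, 0, 0, 0, 0, 0],
    [255, 0.005, 0, 0, 0, 0, 0]
  ]
}}

```text
time_s: 58.9
eef_pos: [0.6361, -0.2326, 0.0479]
tcp_rot: [[-0.07, 0.998, 0.0], [0.998, 0.07, -0.001], [-0.001, 0.0, -1.0]]
contact_force: [0.2, -3.0, 0.3]
gripper_width: 0.0191
finger_force: 30.0
```

>>> {"fn": "servo_tool", "kwargs": {
  "targets": [
    [255, 0.006, 0, 0, 0, 0, 0],
    [255, 0.007, 0, 0, 0, 0, 0],
    [255, 0.007, 0, 0, 0, 0, 0],
    [255, 0.007, 0, 0, 0, 0, 0],
    [255, 0.007, 0, 0, 0, 0, 0]
  ]
}}

```text
time_s: 59.32
eef_pos: [0.6336, -0.1974, 0.0479]
tcp_rot: [[-0.071, 0.997, -0.0], [0.997, 0.071, 0.0], [0.0, -0.0, -1.0]]
contact_force: [1.5, -2.5, 1.5]
gripper_width: 0.0194
finger_force: 30.0
```

>>> {"fn": "servo_tool", "kwargs": {
  "targets": [
    [255, 0.007, 0, 0, 0, 0, 0],
    [255, 0.007, 0, 0, 0, 0, 0],
    [255, 0.007, 0, 0, 0, 0, 0],
    [255, 0.007, 0, 0, 0, 0, 0],
    [255, 0.007, 0, 0, 0, 0, 0]
  ]
}}

```text
time_s: 59.73
eef_pos: [0.6312, -0.1628, 0.048]
tcp_rot: [[-0.071, 0.997, -0.0], [0.997, 0.071, 0.0], [0.0, -0.0, -1.0]]
contact_force: [-0.6, -2.3, 1.7]
gripper_width: 0.0193
finger_force: 30.0
```

>>> {"fn": "servo_tool", "kwargs": {
  "targets": [
    [255, 0.007, 0, 0, 0, 0, 0],
    [255, 0.007, 0, 0, 0, 0, 0],
    [255, 0.007, 0, 0, 0, 0, 0],
    [255, 0.007, 0, 0, 0, 0, 0],
    [255, 0.007, 0, 0, 0, 0, 0]
  ]
}}

```text
time_s: 60.15
eef_pos: [0.6287, -0.1279, 0.0479]
tcp_rot: [[-0.071, 0.997, -0.0], [0.997, 0.071, 0.0], [0.0, -0.0, -1.0]]
contact_force: [-0.5, -2.0, 1.1]
gripper_width: 0.0191
finger_force: 30.0
```

>>> {"fn": "servo_tool", "kwargs": {
  "targets": [
    [255, 0.007, 0, 0, 0, 0, 0],
    [255, 0.007, 0, 0, 0, 0, 0],
    [255, 0.007, 0, 0, 0, 0, 0],
    [255, 0.007, 0, 0, 0, 0, 0],
    [255, 0.007, 0, 0, 0, 0, 0]
  ]
}}

```text
time_s: 60.57
eef_pos: [0.6262, -0.093, 0.0479]
tcp_rot: [[-0.071, 0.997, -0.0], [0.997, 0.071, 0.0], [0.0, -0.0, -1.0]]
contact_force: [-0.4, -2.4, 2.4]
gripper_width: 0.0192
finger_force: 30.0
```

```bash
python3 - <<'E'
from h import *
look()
E
```

```text
t60.57 pos [ 0.6262 -0.093   0.0479] psi 4.1 tilt [-0.0002  0.0001] w 0.0192 F [-0.37   -2.4424  2.4369] 30.00029593706131
1g T [(63, array([0.6289, 0.0028]), array([0.62  , 0.0041]))]
   S [(81, array([ 0.3356, -0.1259]), array([ 0.3653, -0.1034])), (86, array([ 0.5958, -0.0093]), array([0.617 , 0.0093]))]
2b T [(78, array([0.6257, 0.0498]), array([0.6169, 0.0502])), (32, array([0.3894, 0.0502]), array([0.3854, 0.0505]))]
   S [(81, array([0.4019, 0.0762]), array([0.4294, 0.092 ])), (93, array([0.5921, 0.0372]), array([0.6134, 0.0543]))]
3y T [(57, array([0.623 , 0.0952]), array([0.6142, 0.0946]))]
   S [(22, array([ 0.5977, -0.1783]), array([ 0.6188, -0.1541])), (13, array([0.5202, 0.0732]), array([0.5439, 0.0891])), (12, array([0.5158, 0.1299]), array([0.5396, 0.144 ])), (12, array([0.5132, 0.1868]), array([0.5371, 0.199 ]))]
4o T [(43, array([ 0.371 , -0.3527]), array([ 0.3673, -0.3443]))]
   S []
5r T []
   S []
```

>>> {"fn": "servo_tool", "kwargs": {
  "targets": [
    [255, 0.006, 0, 0, 0, 0, 0],
    [255, 0.007, 0, 0, 0, 0, 0],
    [255, 0.007, 0, 0, 0, 0, 0],
    [255, 0.007, 0, 0, 0, 0, 0],
    [255, 0.007, 0, 0, 0, 0, 0]
  ]
}}

```text
time_s: 61.08
eef_pos: [0.6238, -0.0591, 0.0479]
tcp_rot: [[-0.071, 0.998, -0.0], [0.998, 0.071, 0.0], [0.0, -0.0, -1.0]]
contact_force: [-1.1, -2.1, 2.3]
gripper_width: 0.0191
finger_force: 30.0
```

>>> {"fn": "servo_tool", "kwargs": {
  "targets": [
    [255, 0.007, 0, 0, 0, 0, 0],
    [255, 0.007, 0, 0, 0, 0, 0],
    [255, 0.007, 0, 0, 0, 0, 0],
    [255, 0.007, 0, 0, 0, 0, 0],
    [255, 0.007, 0, 0, 0, 0, 0]
  ]
}}

```text
time_s: 61.5
eef_pos: [0.6213, -0.0241, 0.0479]
tcp_rot: [[-0.071, 0.997, -0.0], [0.997, 0.071, 0.0], [0.0, -0.0, -1.0]]
contact_force: [-0.4, -2.1, 2.9]
gripper_width: 0.0195
finger_force: 30.0
```

>>> {"fn": "servo_tool", "kwargs": {
  "targets": [
    [255, 0.007, 0, 0, 0, 0, 0],
    [255, 0.007, 0, 0, 0, 0, 0],
    [255, 0.007, 0, 0, 0, 0, 0],
    [255, 0.006, 0, 0, 0, 0, 0],
    [255, 0.005, 0, 0, 0, 0, 0]
  ]
}}

```text
time_s: 61.92
eef_pos: [0.619, 0.0082, 0.0479]
tcp_rot: [[-0.071, 0.997, -0.0], [0.997, 0.071, 0.0], [0.0, -0.0, -1.0]]
contact_force: [-1.1, -1.2, 2.6]
gripper_width: 0.0196
finger_force: 30.0
```

>>> {"fn": "servo_tool", "kwargs": {
  "targets": [
    [255, 0.005, 0, 0, 0, 0, 0],
    [255, 0.004, 0, 0, 0, 0, 0],
    [255, 0.003, 0, 0, 0, 0, 0],
    [255, 0.003, 0, 0, 0, 0, 0],
    [255, 0.003, 0, 0, 0, 0, 0]
  ]
}}

```text
time_s: 62.33
eef_pos: [0.6178, 0.025, 0.0479]
tcp_rot: [[-0.07, 0.998, -0.0], [0.998, 0.07, -0.0], [-0.0, -0.0, -1.0]]
contact_force: [-1.5, -3.1, 4.5]
gripper_width: 0.0194
finger_force: 30.0
```

>>> {"fn": "servo_tool", "kwargs": {
  "targets": [
    [255, 0.002, 0, 0, 0, 0, 0],
    [255, 0.002, 0, 0, 0, 0, 0],
    [255, 0.002, 0, 0, 0, 0, 0],
    [255, 0.001, 0, 0, 0, 0, 0],
    [255, 0, 0, 0, 0, 0, 0]
  ]
}}

```text
time_s: 62.75
eef_pos: [0.6173, 0.0319, 0.0479]
tcp_rot: [[-0.071, 0.997, -0.0], [0.997, 0.071, -0.0], [-0.0, -0.0, -1.0]]
contact_force: [-1.9, -1.9, 4.1]
gripper_width: 0.0191
finger_force: 30.0
```

>>> {"fn": "servo_tool", "kwargs": {
  "targets": [
    [255, 0.002, 0, 0, 0, 0, 0],
    [255, 0.002, 0, 0, 0, 0, 0],
    [255, 0.001, 0, 0, 0, 0, 0],
    [255, 0, 0, 0, 0, 0, 0],
    [255, 0, 0, 0, 0, 0, 0]
  ]
}}

```text
time_s: 63.17
eef_pos: [0.6173, 0.032, 0.0479]
tcp_rot: [[-0.067, 0.998, 0.0], [0.998, 0.067, -0.005], [-0.005, -0.0, -1.0]]
contact_force: [-1.8, -10.7, 3.5]
gripper_width: 0.0192
finger_force: 30.0
```

>>> {"fn": "servo_tool", "kwargs": {
  "targets": [
    [255, -0.002, 0, 0, 0, 0, 0],
    [255, -0.002, 0, 0, 0, 0, 0],
    [255, 0, 0, 0, 0, 0, 0],
    [200, 0, 0, 0, 0, 0, 0],
    [100, 0, 0, 0, 0, 0, 0]
  ]
}}

```text
time_s: 63.58
eef_pos: [0.6176, 0.0335, 0.0478]
tcp_rot: [[-0.071, 0.998, 0.001], [0.998, 0.071, 0.001], [0.001, 0.001, -1.0]]
contact_force: [0.7, -0.1, -0.9]
gripper_width: 0.0231
finger_force: 0.0
```

>>> {"fn": "servo_tool", "kwargs": {
  "targets": [
    [60, 0, 0, 0, 0, 0, 0],
    [60, 0, 0, 0, 0, 0, 0],
    [60, 0, 0, 0, 0, 0, 0],
    [60, 0, 0, 0, 0, 0, 0],
    [60, 0, 0, 0, 0, 0, 0]
  ]
}}

```text
time_s: 64.0
eef_pos: [0.6174, 0.0335, 0.0478]
tcp_rot: [[-0.071, 0.997, 0.0], [0.997, 0.071, 0.0], [0.0, 0.0, -1.0]]
contact_force: [-0.4, 0.3, -0.4]
gripper_width: 0.0554
finger_force: 0.0
```

>>> {"fn": "servo_tool", "kwargs": {
  "targets": [
    [60, 0, 0, -0.01, 0, 0, 0],
    [60, 0, 0, -0.025, 0, 0, 0],
    [60, 0, 0, -0.035, 0, 0, 0],
    [60, 0, 0, -0.035, 0, 0, 0],
    [60, 0, 0, -0.035, 0, 0, 0]
  ]
}}

```text
time_s: 64.42
eef_pos: [0.617, 0.033, 0.19]
tcp_rot: [[-0.071, 0.998, -0.0], [0.998, 0.071, 0.0], [0.0, -0.0, -1.0]]
contact_force: [0.2, 0.2, -0.2]
gripper_width: 0.07
finger_force: 0.0
```

>>> {"fn": "servo_tool", "kwargs": {
  "targets": [
    [60, -0.035, 0, -0.035, 0, 0, 0],
    [60, -0.035, 0, 0, 0, 0, 0],
    [60, -0.035, 0, 0, 0, 0, 0],
    [60, -0.035, 0, 0, 0, 0, 0],
    [60, -0.035, 0, 0, 0, 0, 0]
  ]
}}

```text
time_s: 64.83
eef_pos: [0.6294, -0.1375, 0.2189]
tcp_rot: [[-0.071, 0.997, 0.002], [0.997, 0.071, -0.0], [-0.0, 0.002, -1.0]]
contact_force: [1.1, 0.6, -0.5]
gripper_width: 0.07
finger_force: 0.0
```

>>> {"fn": "servo_tool", "kwargs": {
  "targets": [
    [60, 0, 0, 0, 0, 0, 0],
    [60, 0, 0, 0, 0, 0, 0],
    [60, 0, 0, 0, 0, 0, 0],
    [60, 0, 0, 0, 0, 0, 0],
    [60, 0, 0, 0, 0, 0, 0]
  ]
}}

```text
time_s: 65.25
eef_pos: [0.6296, -0.1337, 0.2175]
tcp_rot: [[-0.074, 0.997, 0.0], [0.997, 0.074, 0.001], [0.001, 0.0, -1.0]]
contact_force: [-0.6, 0.2, 0.4]
gripper_width: 0.0704
finger_force: 0.0
```

```bash
python3 - <<'E'
from h import *
st();a=cap('top');b=cap('scene');COL['2b']=(100,128,130,60)
print('pads',blobs(b['image'],'2b',3,(345,190,385,225)))
for n,c,z in(('top',a,.072),('scene',b,.06)):
    u,v=[int(round(x)) for x in proj(c,(.6173,.032,z))];i=c['image'][v-7:v+8,u-12:u+13].max(2);print(n,u,v)
    for r in i: print(''.join('#' if x<50 else '+' if x<90 else '.' if x<150 else 'O' for x in r))
E
```

```text
t65.25 pos [ 0.6296 -0.1337  0.2175] psi 4.2 tilt [0.0001 0.0011] w 0.0704 F [-0.5822  0.1587  0.4173] 0.0
pads [(np.float64(357.6), np.float64(208.1), 10), (np.float64(369.2), np.float64(211.3), 41)]
top 334 158
.........................
.............OOOOOO.OOOOO
..OOOOOOOOOOOOOOOOO..OOOO
OOOOOOOOOOOOOOOOOO...OOOO
OOOOOOOOOOOOOOOOOOOOOOOOO
OOOOOOOOOOO....OOOOOOOOOO
OOOOOOOOOO..++..OOOOOOOOO
OOOOOOOOOO.+##+.OOOOOOOOO
OOOOOOOOO..+##+.OOOOOOOOO
OOOOOOOOO..###+.OOOOOOOOO
OOOOOOOOO..###+.OOOOOOOOO
OOOOOOOOOO.+##+.OOOOOOO..
OOOOOOOO...+#++..........
..........+++++..........
..+......+++++....OOOOOOO
scene 283 243
OOO......................
OOOOO....................
OOOOOOOO.................
OOOOOOOOOO.+###..........
OOOOOOOOOO.#####........O
OOOOOOOOOO+#####.......OO
OOOOOOOOO.+#####.OOO.OO..
OOOOOOOOOO+#####.OOOOOOO.
OOOOOOOOOO+#####.OOOOOOO.
OOOOOOOOOO.#####.OOOOOOOO
OOOOOOOOOO.######OOOOOOOO
OOOOOOOOOO.######..OOOOOO
OOOOOOOOOO.+#####.OOOOOOO
..OOOOOOOOO+####.OOOOOOOO
..+..OOOOO.O.....OOOOOOOO
```

```bash
python3 -c "
from plant import sign_off; print(sign_off())"
```

```text
the job is handed in; nothing more can be done
None
```

I handed in the job at about 65 s. The empty carriage was run fully in and out, all five sources were stood in their matching pockets with the tongs in order 1 to 5, the tongs are back upright in their stand, and the loaded carriage is fully home; the judge gave no result back.

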